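Reload the drape-forming bed with PVC blanks

ROBOT

A 6-joint arm with a two-finger parallel gripper is mounted at the origin on the work surface. World frame = base frame: x ahead of the robot, y to its left, z up, the work surface at z = 0. Lengths are in m, angles in rad, forces in N, time in s.
With the tool pointing down it reaches from about 0.35 to 0.875 m from the base axis. Payload 4.2 kg.
Tool frame: the origin (TCP) lies between the finger pads; the fingertips stand 22 mm ahead of it and the grasp point (between the pads) lies 3 mm ahead of it; z points along the fingers, y is the direction in which the jaws open and shut (so a half turn about z gives the same grasp; the last joint's range is limited). The gripper opens to 85 mm and grips with 20 to 120 N. Pads are 22 mm wide; open, the fingers measure 114 mm over their backs; the gripper's body (76 mm by 85 mm) begins 54 mm behind the grasp point. The pads swing forward as they close: fully open they stand 13 mm farther back than shut.
Start: joints at [-1.077, 0.385, 0.008, 0, -1.194, -0.259], TCP at [0.145, -0.608, 0.253] pointing down, gripper open.
Joint ranges: [-3.14, 3.14], [-1.21, 2.06], [-1.07, 1.41], [-3.16, 2.05], [-2.99, -0.16], [-3.1, 3.1]. Speed limits (rad/s): [2.79, 2.79, 3.14, 3.14, 3.14, 3.14].

INTERFACE

Orientations are given as [roll, pitch, yaw] about the fixed x, y, z axes, in that order (R = Rz(yaw) Ry(pitch) Rx(roll)).
In Python, from rig import telemetry, cams, r gives the robot as it stands.
- The arm moves only by the shell command python3 -m handwheel 'ROWS' [FORCE]. ROWS is JSON, a list of rows, each an object with "jaw": the finger opening in m, from 0 to 0.0854; "offset": the shift along the tool's x, y, z in m, a list of three; "turn": the turn, a rotation vector about the tool's x, y, z in rad, a list of three. In form: [{"jaw": jaw, "offset": [tx, ty, tz], "turn": [ax, ay, az]}, ...]. A call has 1 to 10 rows; each row shifts and turns the pose as measured when the row begins, along the tool's axes as they then stand; what a row does not reach is not made up. A row lasts 1/12 s, in which the tool goes at most 41.7 mm and 7.16 degrees, less where a joint would pass 70% of its speed; a pose out of reach is approached as far as the arm can. A call with a gripper value outside its range is refused whole. The fingers move at their own pace and stop on an object; FORCE is the grip in N (left out, the last holds). Time passes only in rows, so rows that do not move let the fingers close. It gives the time, the measured TCP pose, the force and the opening at its end, in the units of the state.
- telemetry.get_state(): the state, without advancing time (a new reading comes with each control period).
- cams.get_image(name): name is "side" or "top"; returns the picture (384x512x3 uint8, red, green, blue); there is no depth.
- cams.get_calibration(name): a dict with "fx", "fy", "cx", "cy" (pixels), "T" (4x4, takes a point from camera to world coordinates). Camera axes: x right, y up, looking along -z (the intrinsics and any distortion apply to the point x, -y, -z); pixel columns grow to the right and rows downward; lengths in m; the calibration is good to about 2 mm. A picture is of the moment at which its call begins. get_calibration takes no time and is no camera call.
- r.sign_off(): hands the job in, once; it reports no verdict.
The state is a dict: "clock": time; "q": joint angles; "dq": joint speeds; "tau": joint torques, N m; "ee_pos": TCP position; "orientation": TCP orientation; "wrist_force": force on the tool from outside, world axes, zero at the start; "ft_torque": the same for the moment, N m; "finger_gap": finger opening in m.
Only numpy, scipy, OpenCV 4.12 (cv2) and the standard library are available. Lean on these libraries where they do the work, as an engineer would, in place of code of your own. Each camera call takes 0.05 s, during which the arm holds its last target.

TASK

Empty the forming bed first: stand every finished arch upright in the steel tray, then balance each flat blank across a former of its own, square to the ridge, with equal overhang on both sides so that it lies level. Turn the heating timer clockwise to the fifth click past off, and when all that is done press the green start button fully down. If a blank slips off put it back, and leave the tape measure, the tape roll and the jar where they are.

Things in the scene. Friction and masses are not known exactly. Their poses are not given: they have to be found in the camera images.
- blank1_mid (a point): flat grey PVC blank, 140 x 46 x 12 mm, 0.09 to 0.14 kg; may be absent. The point is its centre, x along the 140 mm side, y along the 46 mm side, z through the thickness. It starts flat on the stock board (its top 16 mm above the table), blanks about 88 mm apart side by side; small cleats 12 mm high stand between them near the blanks' ends (60 mm from the board's middle line)
- blank2_mid (a point): flat grey PVC blank, 140 x 46 x 12 mm, 0.09 to 0.14 kg; may be absent. The point is its centre, x along the 140 mm side, y along the 46 mm side, z through the thickness. It starts flat on the stock board (its top 16 mm above the table), blanks about 88 mm apart side by side; small cleats 12 mm high stand between them near the blanks' ends (60 mm from the board's middle line)
- blank3_mid (a point): flat grey PVC blank, 140 x 46 x 12 mm, 0.09 to 0.14 kg; may be absent. The point is its centre, x along the 140 mm side, y along the 46 mm side, z through the thickness. It starts flat on the stock board (its top 16 mm above the table), blanks about 88 mm apart side by side; small cleats 12 mm high stand between them near the blanks' ends (60 mm from the board's middle line)
- former1_crown (a point): white plaster half-round former, radius 50 mm, its straight level ridge 120 mm long; fixed, about 140 mm from the next. Point: middle of the ridge, on the plaster, 88 mm above the table; y along the ridge, x across, z up. A blank's 140 mm side goes along x, centre 6 mm above the point; it tilts 1 degree per mm off-centre. Fingertips below a blank's underside would strike the ridge
- former2_crown (a point): white plaster half-round former, radius 50 mm, its straight level ridge 120 mm long; fixed, about 140 mm from the next. Point: middle of the ridge, on the plaster, 88 mm above the table; y along the ridge, x across, z up. A blank's 140 mm side goes along x, centre 6 mm above the point; it tilts 1 degree per mm off-centre. Fingertips below a blank's underside would strike the ridge
- former3_crown (a point): white plaster half-round former, radius 50 mm, its straight level ridge 120 mm long; fixed, about 140 mm from the next. Point: middle of the ridge, on the plaster, 88 mm above the table; y along the ridge, x across, z up. A blank's 140 mm side goes along x, centre 6 mm above the point; it tilts 1 degree per mm off-centre. Fingertips below a blank's underside would strike the ridge
- arch1_mid (a point): finished arch: a blank bent to a half-round of 51 mm inner radius, 46 mm wide, 12 mm thick, 121 mm across its feet, 48 mm high, 0.108 kg; may be absent. The point is the centre of the crown's thickness (6 mm below its top), y along its 46 mm width, x along the span, z up. It starts astride a former; standing on a flat floor the point is 41.5 mm above the floor
- arch2_mid (a point): finished arch: a blank bent to a half-round of 51 mm inner radius, 46 mm wide, 12 mm thick, 121 mm across its feet, 48 mm high, 0.108 kg; may be absent. The point is the centre of the crown's thickness (6 mm below its top), y along its 46 mm width, x along the span, z up. It starts astride a former; standing on a flat floor the point is 41.5 mm above the floor
- arch3_mid (a point): finished arch: a blank bent to a half-round of 51 mm inner radius, 46 mm wide, 12 mm thick, 121 mm across its feet, 48 mm high, 0.108 kg; may be absent. The point is the centre of the crown's thickness (6 mm below its top), y along its 46 mm width, x along the span, z up. It starts astride a former; standing on a flat floor the point is 41.5 mm above the floor
- tray_in (a point): fixed steel tray, 280 x 170 mm outside, 24 mm high, 6 mm walls and floor. The point is the middle of its inner floor (6 mm above the table), x along the 280 mm side, y along the 170 mm side, z up. Three arches fit side by side, each spanning along y, 88 mm apart in x. Stock board and tray lie left and right of the bed, either way round
- dial (a joint): heating timer, black bar knob on the station's front panel, twelve clicks 30 degrees (0.5236 rad) apart; let go, it settles in the nearest click; about 0.07 N m to turn. Radians: 0 at off (white pointer at the long white mark, away from the robot), growing clockwise seen from above; fifth click 2.618, stop at 5.8; turns both ways. Starts at off, first or second click
- dial_grip (a point): on the knob's axis, half-way up its grip bar, 82 mm above the table; the bar is 46 mm long (along this x, the white pointer at the +x end), 14 mm thick (along y), 30 mm high (from 67 to 97 mm above the table), and this frame turns with the knob
- start (a joint): start button travel in m: 0 up, 0.006 fully down, springs back; about 5 N fully down
- start_top (a point): centre of the top of the green start button, 30 mm across, on the same panel 170 mm to the right of the dial; pressed straight down; z up
- tape_measure: yellow tape measure 75 x 45 x 68 mm behind the bed, origin under its centre: leave alone
- masking_tape: roll of paper tape 100 mm across, 36 mm high, lying behind the bed, origin under its centre: leave alone
- jar: glass jar 72 mm across, 110 mm high, behind the bed, origin under its centre: leave alone
- blank1: the same blank, origin at the centre of its underside
- blank2: the same blank, origin at the centre of its underside
- blank3: the same blank, origin at the centre of its underside
- arch1: the same arch, origin on the axis of its bend, 57 mm below its _mid point
- arch2: the same arch, origin on the axis of its bend, 57 mm below its _mid point
- arch3: the same arch, origin on the axis of its bend, 57 mm below its _mid point
Mind the look-alikes: they are no part of the job. Leave any yellow look-alike of the blank3 alone.

How it is judged:
By the outcome, as a careful person would: the job done as asked, in the order asked, and still so for the second after the job is handed in, with the robot touching nothing.
Of arch1, arch2, arch3 only 2 to 3 are there at a start; the rules pass over those that are not, and their reading is None.
Of blank1, blank2, blank3 only 2 to 3 are there at a start; the rules pass over those that are not, and their reading is None.
At some moment in a run one of blank1, blank2, blank3 may be knocked a few centimetres aside while the robot is not near it.
It also fails if it takes over 210 s, if anything falls off the work surface, if the arm or the gripper's body presses on something with over 40 N, if the wrist force passes 120 N, or if a joint passes its speed limit or range.

## Working session

There is one attempt and no reset: what is moved stays moved. The work goes in short steps, Python scripts to look and compute and a shell command to move; the robot and the scene stay as the last step left them, time stands still between calls to the robot, and variables do not carry over. Pictures are saved under pics/ and viewed, and the job is handed in when it is done.

```bash
ls -la; mkdir -p pics; python3 - <<'E'
from rig import telemetry,cams,r
import cv2
print(telemetry.get_state())
for n in ("side","top"):
    im=cams.get_image(n); c=cams.get_calibration(n); print(n,c)
    cv2.imwrite(f"pics/{n}0.png",im[:,:,::-1])
E
```

```text
total 12
drwxr-xr-x  3 agent agent 4096 Dec  5 23:03 .
drwxr-xr-x 23 root  root  4096 Dec  5 23:03 ..
drwxr-xr-x  2 agent agent 4096 Dec  5 23:03 pics
{'clock': 0.0, 'q': array([-1.07739250e+00,  3.85529358e-01,  6.60827001e-03, -4.97270213e-04,
       -1.19400057e+00, -2.58618443e-01]), 'dq': array([ 0.00041317, -0.00092944, -0.00073218,  0.00043877,  0.00021951,
        0.0003411 ]), 'tau': array([ 1.99498681e-03, -3.92288661e+01,  1.88395768e+01,  4.18604225e+00,
       -4.60456533e-03,  1.36155390e-05]), 'ee_pos': array([ 0.14529797, -0.60731441,  0.25223134]), 'orientation': array([ 3.13941981e+00, -9.69208151e-05, -2.90699063e+00]), 'wrist_force': array([-0.66929849, -0.24710932, -0.11669141]), 'ft_torque': array([ 0.01716658, -0.01569318,  0.01563904]), 'finger_gap': 0.08549964035424111}
side {'fx': 389.6266896330521, 'fy': 389.6266896330521, 'cx': 256.54524559399346, 'cy': 191.87578781055942, 'T': array([[-0.91405177,  0.25950557, -0.31171497,  0.19331378],
       [-0.40550898, -0.6007515 ,  0.68895581,  0.9536684 ],
       [-0.00847536,  0.7561445 ,  0.65434981,  0.86539652],
       [ 0.        ,  0.        ,  0.        ,  1.        ]])}
top {'fx': 380.4797557268014, 'fy': 380.4797557268014, 'cx': 258.2838711607358, 'cy': 187.08052938693325, 'T': array([[-1.24713875e-02,  9.98471775e-01, -5.38384459e-02,
         4.98357357e-01],
       [-9.99921749e-01, -1.24005354e-02,  1.64988129e-03,
         1.51810912e-01],
       [ 9.79734347e-04,  5.38548093e-02,  9.98548296e-01,
         1.44564904e+00],
       [ 0.00000000e+00,  0.00000000e+00,  0.00000000e+00,
         1.00000000e+00]])}
```

View pics/top0.png

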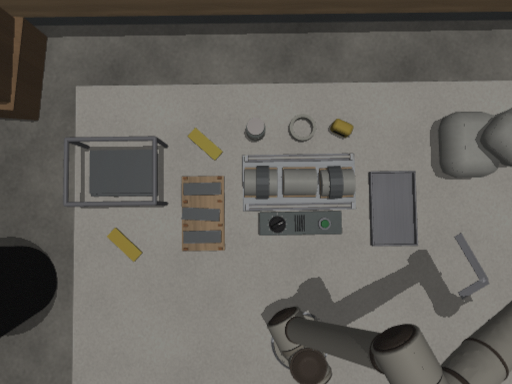

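View pics/side0.png

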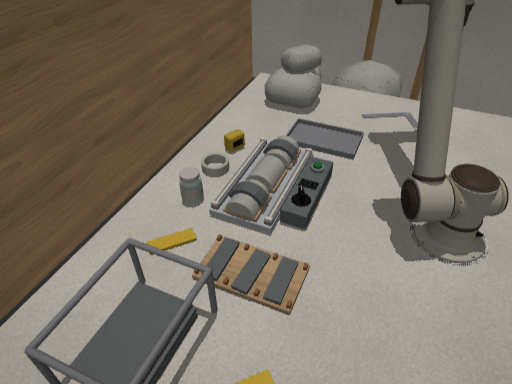

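The top view shows the stock board at (203,214) with three grey blanks. The bed is at (298,182), with dark arches at (262,182) and (335,182). The station panel has its dial at (278,224) and green button at (324,224), and the tray is at (393,208). The look-alikes are yellow bars at (205,144) and (125,244).

```bash
cat > h.py <<'E'
import numpy as np, cv2
from rig import telemetry,cams,r
def ray(n,u,v):
    c=cams.get_calibration(n);T=np.array(c['T'])
    d=np.array([(u-c['cx'])/c['fx'],-(v-c['cy'])/c['fy'],-1.])
    return T[:3,3],T[:3,:3]@d
def plane(n,u,v,z):
    o,d=ray(n,u,v); return o+d*(z-o[2])/d[2]
def proj(n,p):
    c=cams.get_calibration(n);T=np.array(c['T'])
    q=T[:3,:3].T@(np.array(p)-T[:3,3]); q=q/-q[2]
    return np.array([c['cx']+c['fx']*q[0],c['cy']-c['fy']*q[1]])
def crop(n,x0,y0,x1,y1,s,out,im=None):
    im=cams.get_image(n) if im is None else im
    c=cv2.resize(im[y0:y1,x0:x1],None,fx=s,fy=s,interpolation=cv2.INTER_CUBIC)
    cv2.imwrite(out,c[:,:,::-1])
    return im
E
python3 - <<'E'
from h import *
for n in("side","top"):
    np.save(f"{n}0.npy",cv2.imread(f"pics/{n}0.png")[:,:,::-1])
t=np.load("top0.npy");s=np.load("side0.npy")
crop("top",170,140,370,260,4,"pics/c1.png",t)
crop("top",230,140,430,260,4,"pics/c2.png",t)
crop("side",190,120,340,315,3,"pics/c3.png",s)
E
```

```text
(no output)
```

View pics/c1.png

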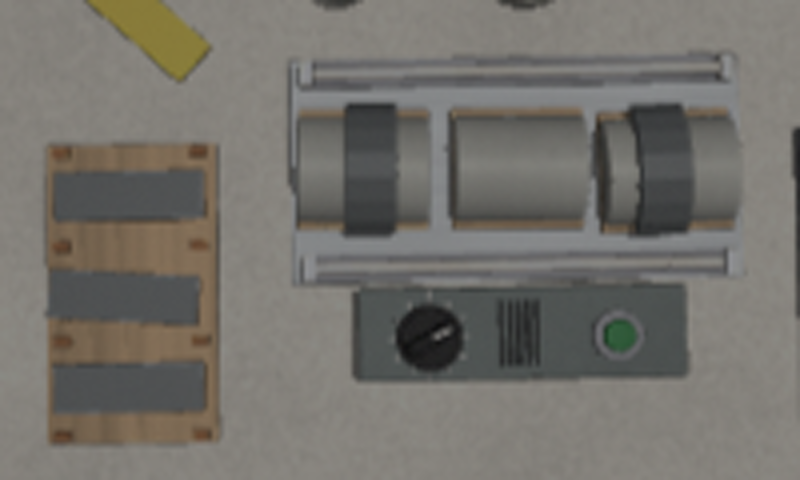

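View pics/c2.png

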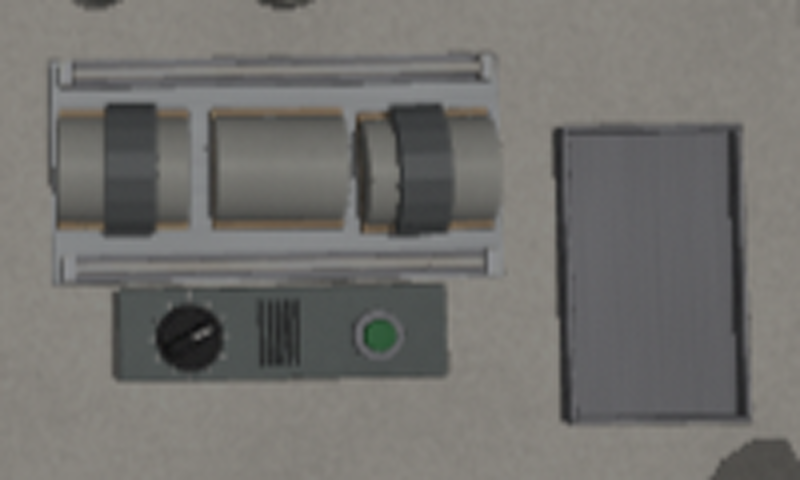

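View pics/c3.png

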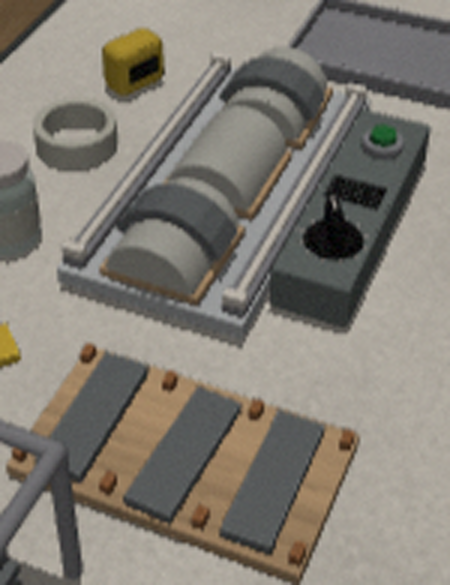

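```bash
python3 - <<'E'
from h import *
t=np.load("top0.npy").copy()
hsv=cv2.cvtColor(t,cv2.COLOR_RGB2HSV)
for nm,(u,v) in dict(blank=(203,188),blank2=(200,214),arch=(262,182),former=(298,182),table=(230,200),wood=(203,200),tray=(393,208),bed=(282,182),panel=(310,232),btn=(324,223),orange=(290,197)).items(): print(nm,t[v,u],hsv[v,u])
b,g,r_=t[...,2].astype(int),t[...,1].astype(int),t[...,0].astype(int)
# bluish dark grey: b>r and dark
m=((b-r_>0)&(t.max(2)<100)&(t.max(2)>50)).astype(np.uint8)
x=cv2.connectedComponentsWithStats(m)
for s,c in zip(x[2],x[3]):
    if s[4]>60: print(s,c)
cv2.imwrite("pics/m.png",cv2.resize(m[120:260,60:440]*255,None,fx=2,fy=2))
E
```

```text
blank [81 82 82] [90  3 82]
blank2 [80 82 82] [90  6 82]
arch [82 84 85] [100   9  85]
former [123 122 118] [ 24  10 123]
table [134 131 124] [ 21  19 134]
wood [126 106  84] [ 16  85 126]
tray [97 97 99] [120   5  99]
bed [72 73 74] [105   7  74]
panel [77 82 80] [78 16 82]
btn [49 91 59] [ 67 118  91]
orange [112 108 104] [ 15  18 112]
[     0      0    512    384 186249] [255.88082621 191.11853486]
[  63  137   94   69 3918] [117.60081674 172.18734048]
[270 159  51   3  78] [296.32051282 159.73076923]
[255 166  14  33 391] [262.29667519 181.7544757 ]
[327 166  16  33 403] [335.62531017 181.72952854]
[ 369  171   48   75 2005] [396.52668329 211.00947631]
[184 183  36  12 388] [201.67783505 188.32989691]
[182 208  37  13 392] [200.15816327 213.73214286]
[ 278  211   63   24 1216] [311.65296053 222.34457237]
[260 212  17  23 275] [266.21454545 223.12363636]
[184 231  36  12 392] [201.55102041 236.35969388]
[455 234  34  65 562] [470.98220641 268.08718861]
```

View pics/m.png

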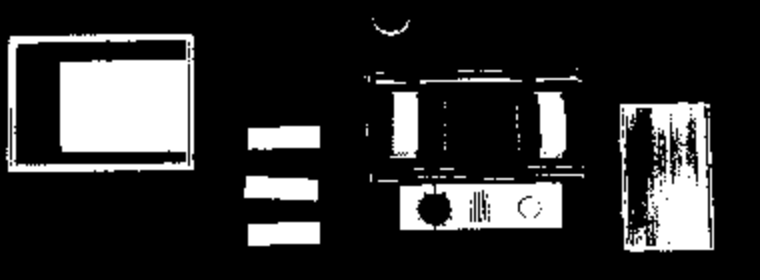

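```bash
cat >> h.py <<'E'
def blobs(t,amin=200,amax=700,lo=50,hi=100):
    m=((t[...,2].astype(int)-t[...,0]>0)&(t.max(2)<hi)&(t.max(2)>lo)).astype(np.uint8)
    m=cv2.morphologyEx(m,cv2.MORPH_OPEN,np.ones((3,3)))
    n,l,s,c=cv2.connectedComponentsWithStats(m)
    return [(l==i) for i in range(1,n) if amin<s[i,4]<amax]
def wblob(n,m,z):
    v,u=np.nonzero(m); P=np.array([plane(n,a,b,z)[:2] for a,b in zip(u,v)])
    C=np.cov(P.T); w,V=np.linalg.eigh(C); d=V[:,1]
    c=P.mean(0); q=(P-c)@V
    return (u.mean(),v.mean()),c,np.degrees(np.arctan2(d[1],d[0]))%180,np.sqrt(12*w[::-1])
E
python3 - <<'E'
from h import *
t=np.load("top0.npy")
for m in blobs(t):
    v,u=np.nonzero(m)
    z=.016 if u.mean()<230 else .100 
    print(*[np.round(a,4) for a in wblob("top",m,z)])
# tray corners (c2 px/4+230, /4+140): inner top rim
for nm,z,pts in [("trayrim",.024,[(555,129),(740,126),(565,422),(748,420)]),("bedslab",.02,[(50,62),(496,55),(55,283),(500,275)]),
 ("panel",.06,[(113,288),(446,285),(113,378),(447,375)]),("former2 ends",.088,[(211,165),(347,165)]),("former2 sides",.05,[(280,112),(280,224)]),("btn",.065,[(380,335)]),("dial",.067,[(190,338)])]:
    for a,b in pts: print(nm,np.round(plane("top",(a+.5)/4-.5+230,(b+.5)/4-.5+140,z),4))
E
```

```text
[ 96.5455 144.1795] [0.7457 0.7594] 101.2518 [0.4022 0.1033]
[262.5014 180.9781] [0.5924 0.1344] 0.4487 [0.1091 0.0418]
[335.7519 181.3437] [ 0.5879 -0.1253] 2.9323 [0.1111 0.0431]
[395.5191 178.5649] [ 0.5951 -0.3376] 72.4846 [0.0676 0.0561]
[201.7668 188.3005] [0.5735 0.3621] 91.0329 [0.135  0.0405]
[108.0128 203.3163] [0.5214 0.7141] 90.1388 [0.334  0.0132]
[200.1256 213.7026] [0.4782 0.3687] 86.6406 [0.1368 0.04  ]
[266.0967 223.    ] [0.4438 0.1236] 172.7507 [0.0872 0.0519]Traceback (most recent call last):
  File "<stdin>", line 6, in <module>
  File "h.py", line 24, in wblob
    v,u=np.nonzero(m); P=np.array([plane(n,a,b,z)[:2] for a,b in zip(u,v)])
                                   ~~~~~^^^^^^^^^
  File "h.py", line 8, in plane
    o,d=ray(n,u,v); return o+d*(z-o[2])/d[2]
        ~~~^^^^^^^
  File "h.py", line 4, in ray
    c=cams.get_calibration(n);T=np.array(c['T'])
ValueError: time passes only in moves, steps and waits
```

```bash
python3 - <<'E'
import h,re
s=open("h.py").read()
s=s.replace("def ray(","_C={}\ndef cal(n):\n    if n not in _C: _C[n]=cams.get_calibration(n)\n    return _C[n]\ndef ray(").replace("c=cams.get_calibration(n);","c=cal(n);")
open("h.py","w").write(s)
E
python3 - <<'E'
from h import *
t=np.load("top0.npy")
for m in blobs(t):
    v,u=np.nonzero(m)
    z=.016 if u.mean()<230 else .100 
    print(*[np.round(a,4) for a in wblob("top",m,z)])
for nm,z,pts in [("trayrim",.024,[(555,129),(740,126),(565,422),(748,420)]),("bedslab",.02,[(50,62),(496,55),(55,283),(500,275)]),
 ("panel",.06,[(113,288),(446,285),(113,378),(447,375)]),("former2 ends",.088,[(211,165),(347,165)]),("former2 sides",.05,[(280,112),(280,224)]),("btn",.065,[(380,335)]),("dial",.067,[(190,338)])]:
    for a,b in pts: print(nm,np.round(plane("top",(a+.5)/4-.5+230,(b+.5)/4-.5+140,z),4))
E
```

```text
[ 96.5455 144.1795] [0.7457 0.7594] 101.2518 [0.4022 0.1033]
[262.5014 180.9781] [0.5924 0.1344] 0.4487 [0.1091 0.0418]
[335.7519 181.3437] [ 0.5879 -0.1253] 2.9323 [0.1111 0.0431]
[395.5191 178.5649] [ 0.5951 -0.3376] 72.4846 [0.0676 0.0561]
[201.7668 188.3005] [0.5735 0.3621] 91.0329 [0.135  0.0405]
[108.0128 203.3163] [0.5214 0.7141] 90.1388 [0.334  0.0132]
[200.1256 213.7026] [0.4782 0.3687] 86.6406 [0.1368 0.04  ]
[266.0967 223.    ] [0.4438 0.1236] 172.7507 [0.0872 0.0519]
[201.551  236.3597] [0.3937 0.3637] 91.6137 [0.1352 0.0405]
[470.0173 256.2052] [ 0.3188 -0.5903] 28.7148 [0.1684 0.025 ]
trayrim [ 0.627  -0.2642  0.024 ]
trayrim [ 0.6277 -0.4378  0.024 ]
trayrim [ 0.354  -0.2658  0.024 ]
trayrim [ 0.3537 -0.4358  0.024 ]
bedslab [0.6966 0.2089 0.02  ]
bedslab [ 0.698  -0.2117  0.02  ]
bedslab [0.4887 0.2063 0.02  ]
bedslab [ 0.491 -0.21   0.02 ]
panel [0.4838 0.1521 0.06  ]
panel [ 0.4827 -0.1506  0.06  ]
panel [0.4024 0.1531 0.06  ]
panel [ 0.4013 -0.1495  0.06  ]
former2 ends [0.5927 0.0631 0.088 ]
former2 ends [ 0.5912 -0.0585  0.088 ]
former2 sides [ 0.6435 -0.0037  0.05  ]
former2 sides [ 0.5403 -0.0018  0.05  ]
btn [ 0.4384 -0.0887  0.065 ]
dial [0.4379 0.0832 0.067 ]
```

```bash
python3 -m handwheel '[{"jaw":0.06,"offset":[0,0,0],"turn":[0,0,0.117]},{"jaw":0.06,"offset":[0,0,0],"turn":[0,0,0.117]},{"jaw":0.06,"offset":[0,0,0],"turn":[0,0,0]},{"jaw":0.06,"offset":[0,0,0],"turn":[0,0,0]}]' 40; python3 -m handwheel '[{"jaw":0.06,"offset":[-0.0155,0.0357,-0.01],"turn":[0,0,0]},{"jaw":0.06,"offset":[-0.0155,0.0357,-0.01],"turn":[0,0,0]},{"jaw":0.06,"offset":[-0.0155,0.0357,-0.01],"turn":[0,0,0]},{"jaw":0.06,"offset":[-0.0155,0.0357,-0.01],"turn":[0,0,0]}]'
```

```text
clock: 0.43
ee_pos: [0.145, -0.6062, 0.2498]
orientation: [3.135, -0.002, 3.135]
wrist_force: [0.4, 0.3, -0.1]
finger_gap: 0.0598
clock: 0.77
ee_pos: [0.2065, -0.4637, 0.2841]
orientation: [3.125, -0.009, 3.136]
wrist_force: [0.8, -0.2, 0.0]
finger_gap: 0.0599
```

```bash
cat > go.py <<'E'
import sys,numpy as np
from scipy.spatial.transform import Rotation as R
from rig import telemetry
# usage: go.py x y z yawdeg : tool-frame moves left, straight line with fixed orientation and remaining turn
s=telemetry.get_state(); x,y,z,yaw=map(float,sys.argv[1:5])
R0=R.from_euler('xyz',s['orientation']); R1=R.from_euler('xyz',[np.pi,0,np.radians(yaw)])
d=np.array([x,y,z])-s['ee_pos']; rv=(R0.inv()*R1).as_rotvec()
if rv[2]<-np.pi+.01: pass
n=max(1,int(np.ceil(np.linalg.norm(d)/.0415)))
print("total off",np.round(R0.inv().apply(d),4),"turn",np.round(rv,3),"|d|",round(np.linalg.norm(d),4),"rows",n)
if n>1: print("per row",np.round(R0.inv().apply(d)/n,4))
k=int(np.ceil(np.linalg.norm(rv)/.12)); 
if k>1: print("turn rows",k,np.round(rv/k,4))
if k>1:
  m=max(n,k); print("combined",m); Rc=R0
  for i in range(m):
    print("  ",np.round(Rc.inv().apply(d/m),4),np.round(rv/m,4)); Rc=Rc*R.from_rotvec(rv/m)
print("q6",round(s['q'][5],3),"ee",np.round(s['ee_pos'],4),"F",np.round(s['wrist_force'],1),"gap",round(s['finger_gap'],4))
E
python3 go.py .30 -.22 .05 180
```

```text
total off [-0.0943  0.2403  0.2373] turn [ 0.017 -0.009 -0.006] |d| 0.3506 rows 9
per row [-0.0105  0.0267  0.0264]
q6 -0.741 ee [ 0.2065 -0.4637  0.2841] F [ 0.8 -0.2  0. ] gap 0.0599
```

```bash
python3 -m handwheel '[{"jaw":0.06,"offset":[-0.0148,0.0293,0.0264],"turn":[0.003,-0.002,0]},{"jaw":0.06,"offset":[-0.0148,0.0293,0.0264],"turn":[0.003,-0.002,0]},{"jaw":0.06,"offset":[-0.0148,0.0293,0.0264],"turn":[0.003,-0.002,0]},{"jaw":0.06,"offset":[-0.0148,0.0293,0.0264],"turn":[0.003,-0.002,0]},{"jaw":0.06,"offset":[-0.0148,0.0293,0.0264],"turn":[0.003,-0.002,0]},{"jaw":0.06,"offset":[-0.0148,0.0293,0.0264],"turn":[0.003,-0.002,0]},{"jaw":0.06,"offset":[-0.0148,0.0293,0.0264],"turn":[0.003,-0.002,0]},{"jaw":0.06,"offset":[-0.0148,0.0293,0.0264],"turn":[0.003,-0.002,0]},{"jaw":0.06,"offset":[-0.0148,0.0293,0.0264],"turn":[0.003,-0.002,0]},{"jaw":0.06,"offset":[0,0,0],"turn":[0,0,0]}]'; python3 go.py .34 -.2 .03 180
```

```text
clock: 1.6
ee_pos: [0.3442, -0.1987, 0.0555]
orientation: [-3.109, 0.031, -3.111]
wrist_force: [-0.5, -0.0, -0.0]
finger_gap: 0.06
total off [ 0.005  -0.0004  0.0254] turn [-0.032  0.031  0.03 ] |d| 0.0259 rows 1
q6 -1.513 ee [ 0.3442 -0.1987  0.0555] F [-0.5 -0.  -0. ] gap 0.06
```

```bash
python3 -m handwheel '[{"jaw":0.05,"offset":[0.005,0,0.02],"turn":[-0.032,0.031,0.03]},{"jaw":0.05,"offset":[0,0,0.005],"turn":[0,0,0]},{"jaw":0.05,"offset":[0,0,0],"turn":[0,0,0]}]'; for i in 1 2 ; do :; done; python3 -m handwheel '[{"jaw":0.05,"offset":[0,0,0.003],"turn":[0,0,0]}]';python3 -m handwheel '[{"jaw":0.05,"offset":[0,0,0.003],"turn":[0,0,0]}]';python3 -m handwheel '[{"jaw":0.05,"offset":[0,0,0.003],"turn":[0,0,0]}]';python3 -m handwheel '[{"jaw":0.05,"offset":[0,0,0.002],"turn":[0,0,0]}]'; python3 go.py .34 -.2 .03 180
```

```text
clock: 1.85
ee_pos: [0.3408, -0.1973, 0.0291]
orientation: [3.141, -0.002, -3.128]
wrist_force: [0.3, -0.8, -0.8]
finger_gap: 0.0503
clock: 1.93
ee_pos: [0.3414, -0.1978, 0.0265]
orientation: [-3.142, -0.001, -3.126]
wrist_force: [0.3, -0.0, -0.0]
finger_gap: 0.0497
clock: 2.02
ee_pos: [0.3416, -0.1983, 0.024]
orientation: [-3.141, 0.001, -3.126]
wrist_force: [0.0, 0.1, 0.4]
finger_gap: 0.05
clock: 2.1
ee_pos: [0.3418, -0.1988, 0.0215]
orientation: [-3.14, 0.003, -3.126]
wrist_force: [-0.4, 0.1, 0.1]
finger_gap: 0.05
clock: 2.18
ee_pos: [0.3418, -0.1991, 0.0199]
orientation: [-3.14, 0.005, -3.127]
wrist_force: [-0.7, -0.3, -0.2]
finger_gap: 0.0502
total off [ 0.0018 -0.0009 -0.0102] turn [-0.002  0.005  0.015] |d| 0.0103 rows 1
q6 -1.448 ee [ 0.3418 -0.1991  0.0199] F [-0.7 -0.3 -0.2] gap 0.0502
```

```bash
for i in 1; do python3 -m handwheel '[{"jaw":0.05,"offset":[0,0,0.002],"turn":[0,0,0]}]'|egrep 'ee|wri';python3 -m handwheel '[{"jaw":0.05,"offset":[0,0,0.002],"turn":[0,0,0]}]'|egrep 'ee|wri';python3 -m handwheel '[{"jaw":0.05,"offset":[0,0,0.002],"turn":[0,0,0]}]'|egrep 'ee|wri'; done
```

```text
ee_pos: [0.3419, -0.1994, 0.0188]
wrist_force: [-5.0, 10.1, 42.3]
ee_pos: [0.3418, -0.1994, 0.0188]
wrist_force: [-6.2, 12.0, 47.2]
ee_pos: [0.3418, -0.1993, 0.0189]
wrist_force: [-4.2, 6.4, 29.0]
```

```bash
python3 -m handwheel '[{"jaw":0.065,"offset":[0,0,-0.04],"turn":[0,0.005,0]},{"jaw":0.065,"offset":[0,0,-0.04],"turn":[0,0,0]},{"jaw":0.065,"offset":[0,0,-0.04],"turn":[0,0,0]},{"jaw":0.065,"offset":[0,0,-0.04],"turn":[0,0,0]}]'; python3 go.py .588 -.126 .16 182.9
```

```text
clock: 2.77
ee_pos: [0.3361, -0.1987, 0.1748]
orientation: [3.14, -0.03, -3.128]
wrist_force: [1.5, 0.8, -0.9]
finger_gap: 0.0652
total off [-0.2532  0.0691  0.0074] turn [ 0.002 -0.03  -0.037] |d| 0.2626 rows 7
per row [-0.0362  0.0099  0.0011]
q6 -1.448 ee [ 0.3361 -0.1987  0.1748] F [ 1.5  0.8 -0.9] gap 0.0652
```

```bash
python3 -m handwheel '[{"jaw":0.065,"offset":[-0.0362,0.0099,0],"turn":[0,-0.01,-0.01]},{"jaw":0.065,"offset":[-0.0362,0.0099,0],"turn":[0,-0.01,-0.01]},{"jaw":0.065,"offset":[-0.0362,0.0099,0],"turn":[0,-0.01,-0.01]},{"jaw":0.065,"offset":[-0.0362,0.0099,0],"turn":[0,0,-0.007]},{"jaw":0.065,"offset":[-0.0362,0.0099,0],"turn":[0,0,0]},{"jaw":0.065,"offset":[-0.0362,0.0099,0],"turn":[0,0,0]},{"jaw":0.065,"offset":[-0.0362,0.0099,0],"turn":[0,0,0]},{"jaw":0.065,"offset":[0,0,0],"turn":[0,0,0]}]'; python3 go.py .588 -.126 .135 182.9; python3 - <<'E'
from h import *
t=cams.get_image("top"); s=cams.get_image("side")
np.save("t1.npy",t)
crop("top",280,120,400,240,5,"pics/t1.png",t)
crop("side",180,40,380,240,3,"pics/s1.png",s)
E
```

```text
clock: 3.43
ee_pos: [0.5984, -0.1192, 0.1971]
orientation: [-3.137, 0.043, -3.093]
wrist_force: [0.1, -0.5, 0.2]
finger_gap: 0.0649
total off [ 0.0133 -0.006   0.0617] turn [-0.004  0.043 -0.002] |d| 0.0634 rows 2
per row [ 0.0067 -0.003   0.0308]
q6 -1.597 ee [ 0.5984 -0.1192  0.1971] F [ 0.1 -0.5  0.2] gap 0.0649
```

View pics/t1.png

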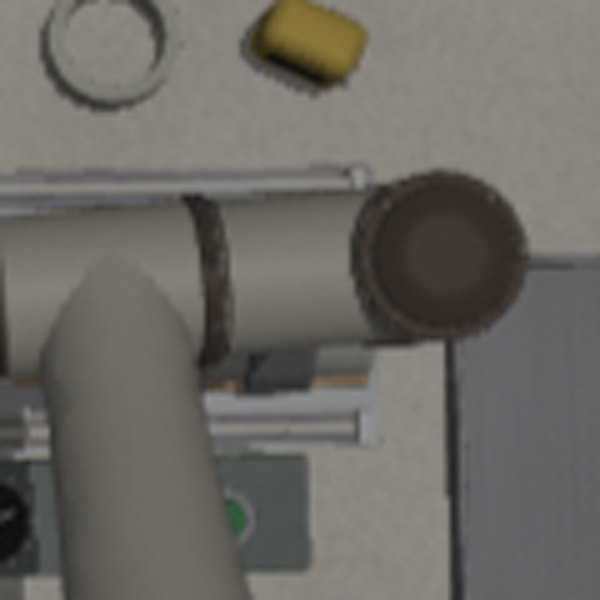

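View pics/s1.png

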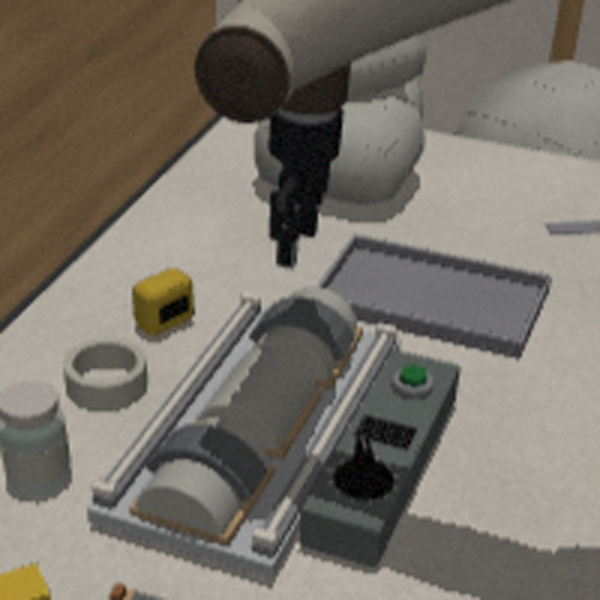

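```bash
python3 -m handwheel '[{"jaw":0.065,"offset":[0.011,-0.006,0.02],"turn":[-0.004,0.043,-0.002]},{"jaw":0.065,"offset":[0,0,0.02],"turn":[0,0,0]},{"jaw":0.065,"offset":[0,0,0],"turn":[0,0,0]}]'; python3 go.py .588 -.126 .125 182.9
```

```text
clock: 3.78
ee_pos: [0.58, -0.128, 0.1565]
orientation: [3.14, -0.006, -3.094]
wrist_force: [-1.1, 0.4, -1.1]
finger_gap: 0.0651
total off [-0.0083  0.0016  0.0314] turn [ 0.002 -0.006 -0.003] |d| 0.0326 rows 1
q6 -1.577 ee [ 0.58   -0.128   0.1565] F [-1.1  0.4 -1.1] gap 0.0651
```

```bash
python3 -m handwheel '[{"jaw":0.065,"offset":[-0.008,0.0016,0.015],"turn":[0.002,-0.006,-0.003]},{"jaw":0.065,"offset":[0,0,0.015],"turn":[0,0,0]},{"jaw":0.065,"offset":[0,0,0],"turn":[0,0,0]}]'; python3 go.py .588 -.126 .113 182.9
```

```text
clock: 4.03
ee_pos: [0.5848, -0.1281, 0.1284]
orientation: [-3.14, 0.001, -3.094]
wrist_force: [-0.5, -0.4, 0.1]
finger_gap: 0.0647
total off [-0.0033  0.002   0.0154] turn [-0.001  0.001 -0.003] |d| 0.0158 rows 1
q6 -1.579 ee [ 0.5848 -0.1281  0.1284] F [-0.5 -0.4  0.1] gap 0.0647
```

```bash
python3 -m handwheel '[{"jaw":0.065,"offset":[-0.004,0.0025,0.010],"turn":[-0.001,0.001,-0.003]},{"jaw":0.065,"offset":[0,0,0.008],"turn":[0,0,0]},{"jaw":0.065,"offset":[0,0,0],"turn":[0,0,0]}]'; python3 go.py .588 -.126 .110 182.9
```

```text
clock: 4.28
ee_pos: [0.5886, -0.1263, 0.1127]
orientation: [-3.141, 0.004, -3.091]
wrist_force: [0.5, 0.8, -0.6]
finger_gap: 0.0653
total off [0.0005 0.0003 0.0027] turn [-0.001  0.004 -0.   ] |d| 0.0028 rows 1
q6 -1.579 ee [ 0.5886 -0.1263  0.1127] F [ 0.5  0.8 -0.6] gap 0.0653
```

```bash
python3 -m handwheel '[{"jaw":0.055,"offset":[0,0,0.0025],"turn":[0,0.004,0]},{"jaw":0.04,"offset":[0,0,0],"turn":[0,0,0]},{"jaw":0.03,"offset":[0,0,0],"turn":[0,0,0]},{"jaw":0.03,"offset":[0,0,0],"turn":[0,0,0]},{"jaw":0.03,"offset":[0,0,0],"turn":[0,0,0]},{"jaw":0.03,"offset":[0,0,0],"turn":[0,0,0]}]' 50; python3 go.py .588 -.126 .110 182.9
```

```text
clock: 4.78
ee_pos: [0.5891, -0.1263, 0.112]
orientation: [-3.14, 0.002, -3.091]
wrist_force: [-0.7, -0.0, -1.1]
finger_gap: 0.0442
total off [0.0011 0.0004 0.002 ] turn [-0.001  0.002  0.   ] |d| 0.0023 rows 1
q6 -1.579 ee [ 0.5891 -0.1263  0.112 ] F [-0.7 -0.  -1.1] gap 0.0442
```

```bash
python3 -m handwheel '[{"jaw":0.03,"offset":[0,0,-0.01],"turn":[0,0,0]},{"jaw":0.03,"offset":[0,0,-0.02],"turn":[0,0,0]},{"jaw":0.03,"offset":[0,0,-0.03],"turn":[0,0,0]},{"jaw":0.03,"offset":[0,0,-0.03],"turn":[0,0,0]},{"jaw":0.03,"offset":[0,0,0],"turn":[0,0,0]}]'; python3 go.py .5405 -.351 .185 90; python3 - <<'E'
from h import *
s=cams.get_image("side")
crop("side",180,40,380,240,3,"pics/s2.png",s)
E
```

```text
clock: 5.2
ee_pos: [0.5877, -0.1265, 0.2055]
orientation: [-3.14, -0.004, -3.091]
wrist_force: [0.9, 0.0, -0.5]
finger_gap: 0.0444
total off [ 0.0584 -0.2218  0.0212] turn [-0.005 -0.002  1.622] |d| 0.2303 rows 6
per row [ 0.0097 -0.037   0.0035]
turn rows 14 [-4.000e-04 -1.000e-04  1.158e-01]
combined 14
   [ 0.0042 -0.0158  0.0015] [-4.000e-04 -1.000e-04  1.158e-01]
   [ 0.0023 -0.0162  0.0015] [-4.000e-04 -1.000e-04  1.158e-01]
   [ 0.0004 -0.0164  0.0015] [-4.000e-04 -1.000e-04  1.158e-01]
   [-0.0015 -0.0163  0.0015] [-4.000e-04 -1.000e-04  1.158e-01]
   [-0.0033 -0.016   0.0015] [-4.000e-04 -1.000e-04  1.158e-01]
   [-0.0052 -0.0155  0.0015] [-4.000e-04 -1.000e-04  1.158e-01]
   [-0.0069 -0.0148  0.0015] [-4.000e-04 -1.000e-04  1.158e-01]
   [-0.0086 -0.0139  0.0015] [-4.000e-04 -1.000e-04  1.158e-01]
   [-0.0102 -0.0129  0.0015] [-4.000e-04 -1.000e-04  1.158e-01]
   [-0.0116 -0.0116  0.0015] [-4.000e-04 -1.000e-04  1.158e-01]
   [-0.0128 -0.0102  0.0015] [-4.000e-04 -1.000e-04  1.158e-01]
   [-0.0139 -0.0086  0.0015] [-4.000e-04 -1.000e-04  1.158e-01]
   [-0.0148 -0.007   0.0015] [-4.000e-04 -1.000e-04  1.158e-01]
   [-0.0155 -0.0052  0.0015] [-4.000e-04 -1.000e-04  1.158e-01]
q6 -1.579 ee [ 0.5877 -0.1265  0.2055] F [ 0.9  0.  -0.5] gap 0.0444
```

View pics/s2.png

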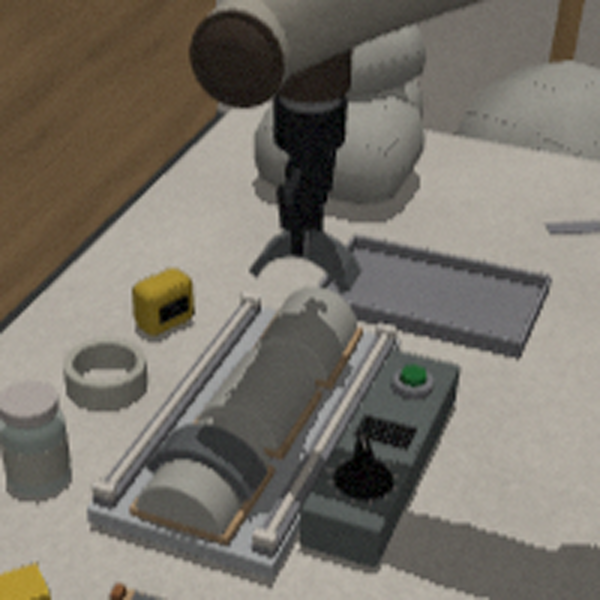

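```bash
python3 go.py .5405 -.351 .185 270
```

```text
total off [ 0.0569 -0.2223  0.0184] turn [ 0.006 -0.007 -1.521] |d| 0.2302 rows 6
per row [ 0.0095 -0.0371  0.0031]
turn rows 13 [ 0.0005 -0.0005 -0.117 ]
combined 13
   [ 0.0044 -0.0171  0.0014] [ 0.0005 -0.0005 -0.117 ]
   [ 0.0063 -0.0165  0.0014] [ 0.0005 -0.0005 -0.117 ]
   [ 0.0082 -0.0156  0.0014] [ 0.0005 -0.0005 -0.117 ]
   [ 0.01   -0.0145  0.0014] [ 0.0005 -0.0005 -0.117 ]
   [ 0.0116 -0.0133  0.0014] [ 0.0005 -0.0005 -0.117 ]
   [ 0.0131 -0.0118  0.0014] [ 0.0005 -0.0005 -0.117 ]
   [ 0.0144 -0.0102  0.0014] [ 0.0005 -0.0005 -0.117 ]
   [ 0.0155 -0.0085  0.0014] [ 0.0005 -0.0005 -0.117 ]
   [ 0.0164 -0.0066  0.0014] [ 0.0005 -0.0005 -0.117 ]
   [ 0.017  -0.0047  0.0014] [ 0.0005 -0.0005 -0.117 ]
   [ 0.0175 -0.0026  0.0014] [ 0.0005 -0.0005 -0.117 ]
   [ 0.0176 -0.0006  0.0014] [ 0.0005 -0.0005 -0.117 ]
   [0.0176 0.0015 0.0014] [ 0.0005 -0.0005 -0.117 ]
q6 -1.579 ee [ 0.5864 -0.1261  0.2029] F [ 0.7  0.5 -0.4] gap 0.0443
```

```bash
python3 -m handwheel '[{"jaw":0.03,"offset":[0.004,-0.017,0],"turn":[0,0,-0.117]},{"jaw":0.03,"offset":[0.006,-0.0165,0],"turn":[0,0,-0.117]},{"jaw":0.03,"offset":[0.008,-0.0156,0],"turn":[0,0,-0.117]},{"jaw":0.03,"offset":[0.01,-0.0145,0],"turn":[0,0,-0.117]},{"jaw":0.03,"offset":[0.0116,-0.0133,0],"turn":[0,0,-0.117]},{"jaw":0.03,"offset":[0.013,-0.012,0],"turn":[0,0,-0.117]},{"jaw":0.03,"offset":[0.0144,-0.010,0],"turn":[0,0,-0.117]},{"jaw":0.03,"offset":[0.0155,-0.0085,0],"turn":[0,0,-0.117]},{"jaw":0.03,"offset":[0.0164,-0.0066,0],"turn":[0,0,-0.117]},{"jaw":0.03,"offset":[0.017,-0.0047,0],"turn":[0,0,-0.117]}]'; python3 go.py .5405 -.351 .15 270
```

```text
clock: 6.08
ee_pos: [0.5508, -0.3012, 0.1977]
orientation: [3.122, 0.001, -1.861]
wrist_force: [0.5, 0.1, -1.2]
finger_gap: 0.0446
total off [ 0.0507 -0.0053  0.0476] turn [ 0.02   0.004 -0.29 ] |d| 0.0697 rows 2
per row [ 0.0253 -0.0027  0.0238]
turn rows 3 [ 0.0065  0.0013 -0.0968]
combined 3
   [ 0.0169 -0.0018  0.0159] [ 0.0065  0.0013 -0.0968]
   [ 0.017  -0.      0.0159] [ 0.0065  0.0013 -0.0968]
   [0.0169 0.0017 0.0159] [ 0.0065  0.0013 -0.0968]
q6 -0.045 ee [ 0.5508 -0.3012  0.1977] F [ 0.5  0.1 -1.2] gap 0.0446
```

```bash
python3 -m handwheel '[{"jaw":0.03,"offset":[0.017,-0.002,0.01],"turn":[0.006,0,-0.097]},{"jaw":0.03,"offset":[0.017,0,0.01],"turn":[0.006,0,-0.097]},{"jaw":0.03,"offset":[0.017,0.002,0.01],"turn":[0.006,0,-0.097]},{"jaw":0.03,"offset":[0,0,0],"turn":[0,0,0]}]'; python3 go.py .5405 -.351 .11 270
```

```text
clock: 6.42
ee_pos: [0.5377, -0.3555, 0.1635]
orientation: [3.137, 0.007, -1.555]
wrist_force: [-0.7, 1.0, -0.7]
finger_gap: 0.0445
total off [-0.0041 -0.0031  0.0535] turn [0.005 0.007 0.016] |d| 0.0537 rows 2
per row [-0.002  -0.0015  0.0267]
q6 0.354 ee [ 0.5377 -0.3555  0.1635] F [-0.7  1.  -0.7] gap 0.0445
```

```bash
python3 -m handwheel '[{"jaw":0.03,"offset":[-0.004,-0.003,0.02],"turn":[0.005,0.007,0.016]},{"jaw":0.03,"offset":[0,0,0.03],"turn":[0,0,0]},{"jaw":0.03,"offset":[0,0,0.03],"turn":[0,0,0]},{"jaw":0.03,"offset":[0,0,0.005],"turn":[0,0,0]},{"jaw":0.03,"offset":[0,0,0],"turn":[0,0,0]}]'; python3 go.py .5405 -.351 .0665 270
```

```text
clock: 6.83
ee_pos: [0.5397, -0.3517, 0.0754]
orientation: [3.141, -0.0, -1.58]
wrist_force: [0.3, -0.5, -0.2]
finger_gap: 0.0444
total off [-0.0007 -0.0008  0.0089] turn [ 0.001 -0.    -0.009] |d| 0.009 rows 1
q6 0.317 ee [ 0.5397 -0.3517  0.0754] F [ 0.3 -0.5 -0.2] gap 0.0444
```

```bash
python3 -m handwheel '[{"jaw":0.03,"offset":[0,0,0.005],"turn":[0,0,-0.009]},{"jaw":0.03,"offset":[0,0,0.0025],"turn":[0,0,0]},{"jaw":0.03,"offset":[0,0,0],"turn":[0,0,0]}]'; python3 -m handwheel '[{"jaw":0.03,"offset":[0,0,0.0015],"turn":[0,0,0]}]';python3 -m handwheel '[{"jaw":0.03,"offset":[0,0,0.0015],"turn":[0,0,0]}]'
```

```text
clock: 7.08
ee_pos: [0.5412, -0.3515, 0.07]
orientation: [-3.14, -0.002, -1.57]
wrist_force: [0.4, 0.6, -1.0]
finger_gap: 0.0445
clock: 7.17
ee_pos: [0.5422, -0.3518, 0.07]
orientation: [-3.138, -0.003, -1.569]
wrist_force: [-0.3, 0.6, -1.4]
finger_gap: 0.0446
clock: 7.25
ee_pos: [0.5428, -0.352, 0.0696]
orientation: [-3.136, -0.004, -1.569]
wrist_force: [0.4, 0.5, -0.6]
finger_gap: 0.0446
```

```bash
python3 -m handwheel '[{"jaw":0.03,"offset":[0,0,0.003],"turn":[-0.006,0.004,0]}]' | egrep 'ee|wr'; python3 -m handwheel '[{"jaw":0.03,"offset":[0,0,0.002],"turn":[0,0,0]}]'| egrep 'ee|wr';python3 -m handwheel '[{"jaw":0.03,"offset":[0,0,0.002],"turn":[0,0,0]}]'| egrep 'ee|wr'
```

```text
ee_pos: [0.5435, -0.3525, 0.068]
wrist_force: [-0.5, -0.3, -0.6]
ee_pos: [0.5439, -0.3525, 0.0664]
wrist_force: [0.5, 0.6, -1.1]
ee_pos: [0.5442, -0.3527, 0.0647]
wrist_force: [-1.7, -2.2, 2.4]
```

```bash
python3 -m handwheel '[{"jaw":0.048,"offset":[0,0,0],"turn":[0,0,0]},{"jaw":0.055,"offset":[0,0,0],"turn":[0,0,0]},{"jaw":0.062,"offset":[0,0,0],"turn":[0,0,0]},{"jaw":0.062,"offset":[0,0,-0.02],"turn":[0,0,0]},{"jaw":0.062,"offset":[0,0,-0.04],"turn":[0,0,0]},{"jaw":0.062,"offset":[0,0,-0.04],"turn":[0,0,0]},{"jaw":0.062,"offset":[0,0,-0.04],"turn":[0,0,0]}]'; python3 go.py .592 .1344 .17 180; python3 - <<'E'
from h import *
s=cams.get_image("side");crop("side",240,40,440,240,3,"pics/s3.png",s)
E
```

```text
clock: 8.08
ee_pos: [0.5387, -0.3492, 0.1976]
orientation: [3.123, -0.0, -1.571]
wrist_force: [0.8, -0.4, -0.7]
finger_gap: 0.0619
total off [-0.4836 -0.0539  0.0265] turn [ 0.015 -0.015  1.571] |d| 0.4873 rows 12
per row [-0.0403 -0.0045  0.0022]
turn rows 14 [ 0.0011 -0.0011  0.1122]
combined 14
   [-0.0345 -0.0038  0.0019] [ 0.0011 -0.0011  0.1122]
   [-0.0348  0.      0.0019] [ 0.0011 -0.0011  0.1122]
   [-0.0345  0.0039  0.002 ] [ 0.0011 -0.0011  0.1122]
   [-0.0339  0.0078  0.002 ] [ 0.0011 -0.0011  0.1122]
   [-0.0328  0.0115  0.002 ] [ 0.0011 -0.0011  0.1122]
   [-0.0313  0.0151  0.002 ] [ 0.0011 -0.0011  0.1122]
   [-0.0294  0.0185  0.0021] [ 0.0011 -0.0011  0.1122]
   [-0.0271  0.0217  0.0021] [ 0.0011 -0.0011  0.1122]
   [-0.0245  0.0246  0.0021] [ 0.0011 -0.0011  0.1122]
   [-0.0216  0.0272  0.0021] [ 0.0011 -0.0011  0.1122]
   [-0.0184  0.0295  0.0021] [ 0.0011 -0.0011  0.1122]
   [-0.015   0.0313  0.002 ] [ 0.0011 -0.0011  0.1122]
   [-0.0114  0.0328  0.002 ] [ 0.0011 -0.0011  0.1122]
   [-0.0077  0.0339  0.002 ] [ 0.0011 -0.0011  0.1122]
q6 0.318 ee [ 0.5387 -0.3492  0.1976] F [ 0.8 -0.4 -0.7] gap 0.0619
```

View pics/s3.png

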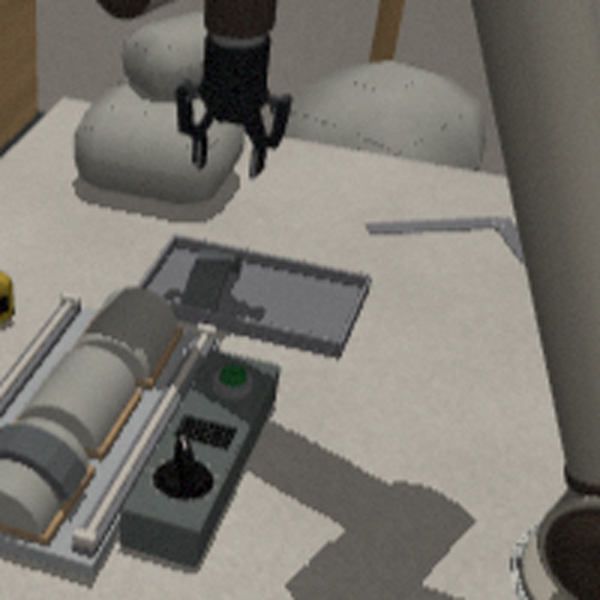

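```bash
python3 -m handwheel '[{"jaw":0.065,"offset":[-0.0345,-0.0038,0],"turn":[0.001,-0.001,0.112]},{"jaw":0.065,"offset":[-0.0348,0,0],"turn":[0.001,-0.001,0.112]},{"jaw":0.065,"offset":[-0.0345,0.004,0],"turn":[0.001,-0.001,0.112]},{"jaw":0.065,"offset":[-0.034,0.008,0],"turn":[0.001,-0.001,0.112]},{"jaw":0.065,"offset":[-0.033,0.0115,0],"turn":[0.001,-0.001,0.112]},{"jaw":0.065,"offset":[-0.031,0.015,0],"turn":[0.001,-0.001,0.112]},{"jaw":0.065,"offset":[-0.029,0.0185,0],"turn":[0.001,-0.001,0.112]},{"jaw":0.065,"offset":[-0.027,0.022,0],"turn":[0.001,-0.001,0.112]},{"jaw":0.065,"offset":[-0.0245,0.0246,0],"turn":[0.001,-0.001,0.112]},{"jaw":0.065,"offset":[-0.0216,0.027,0],"turn":[0.001,-0.001,0.112]}]'; python3 go.py .592 .1344 .17 180.4
```

```text
clock: 8.97
ee_pos: [0.5927, -0.0018, 0.215]
orientation: [-3.117, 0.027, -2.754]
wrist_force: [0.7, -0.5, 0.6]
finger_gap: 0.065
total off [-0.0496  0.1275  0.0432] turn [-0.019  0.031  0.38 ] |d| 0.1434 rows 4
per row [-0.0124  0.0319  0.0108]
turn rows 4 [-0.0049  0.0078  0.0951]
combined 4
   [-0.0124  0.0319  0.0108] [-0.0049  0.0078  0.0951]
   [-0.0094  0.0328  0.0109] [-0.0049  0.0078  0.0951]
   [-0.0063  0.0335  0.011 ] [-0.0049  0.0078  0.0951]
   [-0.0032  0.0339  0.0111] [-0.0049  0.0078  0.0951]
q6 -1.477 ee [ 0.5927 -0.0018  0.215 ] F [ 0.7 -0.5  0.6] gap 0.065
```

```bash
python3 -m handwheel '[{"jaw":0.065,"offset":[-0.0124,0.032,0.01],"turn":[-0.005,0.008,0.095]},{"jaw":0.065,"offset":[-0.0094,0.033,0.01],"turn":[-0.005,0.008,0.095]},{"jaw":0.065,"offset":[-0.0063,0.0335,0.01],"turn":[-0.005,0.008,0.095]},{"jaw":0.065,"offset":[-0.003,0.034,0.01],"turn":[-0.005,0.008,0.095]},{"jaw":0.065,"offset":[0,0,0],"turn":[0,0,0]}]'; python3 go.py .592 .1344 .13 180.4
```

```text
clock: 9.38
ee_pos: [0.5938, 0.1475, 0.1741]
orientation: [3.138, 0.006, 3.132]
wrist_force: [0.1, -0.1, -0.8]
finger_gap: 0.0652
total off [ 0.0019 -0.0132  0.0441] turn [ 0.004  0.006 -0.017] |d| 0.046 rows 2
per row [ 0.0009 -0.0066  0.022 ]
q6 -2.088 ee [0.5938 0.1475 0.1741] F [ 0.1 -0.1 -0.8] gap 0.0652
```

```bash
python3 -m handwheel '[{"jaw":0.065,"offset":[0.002,-0.0115,0.01],"turn":[0.004,0.006,-0.017]},{"jaw":0.065,"offset":[0,-0.001,0.02],"turn":[0,0,0]},{"jaw":0.065,"offset":[0,0,0.01],"turn":[0,0,0]},{"jaw":0.065,"offset":[0,0,0],"turn":[0,0,0]}]'; python3 go.py .592 .1344 .111 180.4
```

```text
clock: 9.72
ee_pos: [0.5923, 0.1381, 0.133]
orientation: [3.141, 0.003, -3.126]
wrist_force: [-0.5, -0.9, 0.8]
finger_gap: 0.0652
total off [ 0.0004 -0.0037  0.022 ] turn [0.001 0.003 0.009] |d| 0.0223 rows 1
q6 -2.051 ee [0.5923 0.1381 0.133 ] F [-0.5 -0.9  0.8] gap 0.0652
```

```bash
python3 -m handwheel '[{"jaw":0.065,"offset":[0,-0.0035,0.007],"turn":[0.001,0.003,0.009]},{"jaw":0.065,"offset":[0,0,0.008],"turn":[0,0,0]},{"jaw":0.065,"offset":[0,0,0.004],"turn":[0,0,0]},{"jaw":0.065,"offset":[0,0,0],"turn":[0,0,0]}]'; python3 go.py .592 .1344 .111 180.4
```

```text
clock: 10.05
ee_pos: [0.5934, 0.1334, 0.114]
orientation: [-3.142, 0.002, -3.136]
wrist_force: [-0.2, 0.3, 0.7]
finger_gap: 0.065
total off [0.0014 0.001  0.003 ] turn [-0.     0.002 -0.002] |d| 0.0035 rows 1
q6 -2.054 ee [0.5934 0.1334 0.114 ] F [-0.2  0.3  0.7] gap 0.065
```

```bash
python3 -m handwheel '[{"jaw":0.058,"offset":[0.0014,0.001,0.003],"turn":[0,0.002,-0.002]},{"jaw":0.04,"offset":[0,0,0],"turn":[0,0,0]},{"jaw":0.03,"offset":[0,0,0],"turn":[0,0,0]},{"jaw":0.03,"offset":[0,0,0],"turn":[0,0,0]},{"jaw":0.03,"offset":[0,0,0],"turn":[0,0,0]},{"jaw":0.03,"offset":[0,0,0],"turn":[0,0,0]}]' 50; python3 go.py .592 .1344 .111 180.4;  python3 -m handwheel '[{"jaw":0.03,"offset":[0,0,-0.01],"turn":[0,0,0]},{"jaw":0.03,"offset":[0,0,-0.02],"turn":[0,0,0]},{"jaw":0.03,"offset":[0,0,-0.03],"turn":[0,0,0]},{"jaw":0.03,"offset":[0,0,-0.03],"turn":[0,0,0]},{"jaw":0.03,"offset":[0,0,0],"turn":[0,0,0]}]'; python3 go.py .4405 -.351 .18 270
```

```text
clock: 10.55
ee_pos: [0.5926, 0.1345, 0.1121]
orientation: [3.141, 0.002, -3.134]
wrist_force: [0.2, 0.4, -1.1]
finger_gap: 0.0447
total off [ 0.0006 -0.0001  0.0011] turn [0.001 0.002 0.   ] |d| 0.0012 rows 1
q6 -2.053 ee [0.5926 0.1345 0.1121] F [ 0.2  0.4 -1.1] gap 0.0447
clock: 10.97
ee_pos: [0.5914, 0.1337, 0.2054]
orientation: [-3.139, -0.004, -3.134]
wrist_force: [0.5, 0.7, 0.1]
finger_gap: 0.0444
total off [ 0.1544 -0.4835  0.0271] turn [ 1.000e-03 -5.000e-03 -1.563e+00] |d| 0.5083 rows 13
per row [ 0.0119 -0.0372  0.0021]
turn rows 14 [ 1.000e-04 -3.000e-04 -1.117e-01]
combined 14
   [ 0.011  -0.0345  0.0019] [ 1.000e-04 -3.000e-04 -1.117e-01]
   [ 0.0148 -0.0331  0.0019] [ 1.000e-04 -3.000e-04 -1.117e-01]
   [ 0.0184 -0.0312  0.0019] [ 1.000e-04 -3.000e-04 -1.117e-01]
   [ 0.0218 -0.029   0.0019] [ 1.000e-04 -3.000e-04 -1.117e-01]
   [ 0.0249 -0.0264  0.0019] [ 1.000e-04 -3.000e-04 -1.117e-01]
   [ 0.0277 -0.0234  0.0019] [ 1.000e-04 -3.000e-04 -1.117e-01]
   [ 0.0301 -0.0202  0.0019] [ 1.000e-04 -3.000e-04 -1.117e-01]
   [ 0.0322 -0.0167  0.0019] [ 1.000e-04 -3.000e-04 -1.117e-01]
   [ 0.0338 -0.0131  0.0019] [ 1.000e-04 -3.000e-04 -1.117e-01]
   [ 0.0351 -0.0092  0.0019] [ 1.000e-04 -3.000e-04 -1.117e-01]
   [ 0.0359 -0.0052  0.0019] [ 1.000e-04 -3.000e-04 -1.117e-01]
   [ 0.0362 -0.0012  0.0019] [ 1.000e-04 -3.000e-04 -1.117e-01]
   [0.0361 0.0028 0.0018] [ 1.000e-04 -3.000e-04 -1.117e-01]
   [0.0356 0.0069 0.0018] [ 1.000e-04 -3.000e-04 -1.117e-01]
q6 -2.053 ee [0.5914 0.1337 0.2054] F [0.5 0.7 0.1] gap 0.0444
```

```bash
python3 -m handwheel '[{"jaw":0.03,"offset":[0.011,-0.0345,0],"turn":[0,0,-0.112]},{"jaw":0.03,"offset":[0.015,-0.033,0],"turn":[0,0,-0.112]},{"jaw":0.03,"offset":[0.0184,-0.031,0],"turn":[0,0,-0.112]},{"jaw":0.03,"offset":[0.022,-0.029,0],"turn":[0,0,-0.112]},{"jaw":0.03,"offset":[0.025,-0.0264,0],"turn":[0,0,-0.112]},{"jaw":0.03,"offset":[0.0277,-0.0234,0],"turn":[0,0,-0.112]},{"jaw":0.03,"offset":[0.030,-0.020,0],"turn":[0,0,-0.112]},{"jaw":0.03,"offset":[0.032,-0.0167,0],"turn":[0,0,-0.112]},{"jaw":0.03,"offset":[0.034,-0.013,0],"turn":[0,0,-0.112]},{"jaw":0.03,"offset":[0.035,-0.009,0],"turn":[0,0,-0.112]}]'; python3 go.py .4405 -.351 .18 270
```

```text
clock: 11.8
ee_pos: [0.4922, -0.2154, 0.2133]
orientation: [-3.13, 0.008, -1.965]
wrist_force: [-0.1, 0.5, -1.5]
finger_gap: 0.0443
total off [ 0.1453 -0.0039  0.0322] turn [-0.013  0.005 -0.394] |d| 0.1489 rows 4
per row [ 0.0363 -0.001   0.008 ]
turn rows 4 [-0.0033  0.0013 -0.0985]
combined 4
   [ 0.0363 -0.001   0.008 ] [-0.0033  0.0013 -0.0985]
   [0.0362 0.0026 0.0081] [-0.0033  0.0013 -0.0985]
   [0.0358 0.0061 0.0082] [-0.0033  0.0013 -0.0985]
   [0.035  0.0096 0.0082] [-0.0033  0.0013 -0.0985]
q6 -0.279 ee [ 0.4922 -0.2154  0.2133] F [-0.1  0.5 -1.5] gap 0.0443
```

```bash
python3 -m handwheel '[{"jaw":0.03,"offset":[0.034,-0.001,0.008],"turn":[-0.003,0.001,-0.0985]},{"jaw":0.03,"offset":[0.034,0.0026,0.008],"turn":[-0.003,0.001,-0.0985]},{"jaw":0.03,"offset":[0.034,0.006,0.008],"turn":[-0.003,0.001,-0.0985]},{"jaw":0.03,"offset":[0.033,0.0096,0.008],"turn":[-0.003,0.001,-0.0985]},{"jaw":0.03,"offset":[0,0,0],"turn":[0,0,0]},{"jaw":0.03,"offset":[0,0,0],"turn":[0,0,0]}]'; python3 go.py .4405 -.351 .11 270
```

```text
clock: 12.3
ee_pos: [0.4386, -0.3554, 0.1828]
orientation: [-3.135, -0.002, -1.554]
wrist_force: [-0.2, 0.8, -1.4]
finger_gap: 0.0444
total off [-0.0045 -0.0014  0.0728] turn [-0.007 -0.002  0.017] |d| 0.073 rows 2
per row [-0.0023 -0.0007  0.0364]
q6 0.412 ee [ 0.4386 -0.3554  0.1828] F [-0.2  0.8 -1.4] gap 0.0444
```

```bash
python3 -m handwheel '[{"jaw":0.03,"offset":[-0.0045,-0.0014,0.03],"turn":[-0.007,-0.002,0.017]},{"jaw":0.03,"offset":[0,0,0.04],"turn":[0,0,0]},{"jaw":0.03,"offset":[0,0,0.03],"turn":[0,0,0]},{"jaw":0.03,"offset":[0,0,0.005],"turn":[0,0,0]},{"jaw":0.03,"offset":[0,0,0],"turn":[0,0,0]}]'; python3 go.py .4405 -.351 .068 270
```

```text
clock: 12.72
ee_pos: [0.4446, -0.3516, 0.0804]
orientation: [-3.131, -0.006, -1.573]
wrist_force: [0.8, 0.4, -0.9]
finger_gap: 0.0445
total off [-0.0007  0.0042  0.0123] turn [-0.011 -0.006 -0.002] |d| 0.013 rows 1
q6 0.379 ee [ 0.4446 -0.3516  0.0804] F [ 0.8  0.4 -0.9] gap 0.0445
```

```bash
python3 -m handwheel '[{"jaw":0.03,"offset":[0,0.003,0.007],"turn":[-0.011,-0.006,-0.002]},{"jaw":0.03,"offset":[0,0,0.005],"turn":[0,0,0]}]'|egrep 'ee|wri'; python3 -m handwheel '[{"jaw":0.03,"offset":[0,0,0.003],"turn":[0,0,0]}]' |egrep 'ee|wri'; python3 -m handwheel '[{"jaw":0.03,"offset":[0,0,0.002],"turn":[0,0,0]}]'| egrep 'ee|wr'
```

```text
ee_pos: [0.4438, -0.3515, 0.0709]
wrist_force: [-0.3, -0.7, 0.3]
ee_pos: [0.4448, -0.3517, 0.0689]
wrist_force: [0.1, -0.4, -0.9]
ee_pos: [0.4456, -0.3519, 0.0678]
wrist_force: [-0.5, -0.4, -1.1]
```

```bash
python3 -m handwheel '[{"jaw":0.03,"offset":[0,0,0.003],"turn":[-0.006,-0.004,0]}]'|egrep 'ee|wri'; python3 -m handwheel '[{"jaw":0.03,"offset":[0,0,0.002],"turn":[0,0,0]}]' |egrep 'ee|wri'
```

```text
ee_pos: [0.4462, -0.3521, 0.0658]
wrist_force: [0.3, 0.2, -0.7]
ee_pos: [0.4465, -0.3523, 0.0649]
wrist_force: [-3.2, 3.3, 12.2]
```

```bash
python3 go.py .4405 -.351 .066 270
```

```text
total off [-0.0013  0.006  -0.0011] turn [-0.003 -0.001  0.004] |d| 0.0063 rows 1
q6 0.388 ee [ 0.4465 -0.3523  0.0649] F [-3.2  3.3 12.2] gap 0.0444
```

```bash
python3 -m handwheel '[{"jaw":0.048,"offset":[0,0,0],"turn":[0,0,0]},{"jaw":0.055,"offset":[0,0,0],"turn":[0,0,0]},{"jaw":0.062,"offset":[0,0,0],"turn":[0,0,0]},{"jaw":0.062,"offset":[0,0,-0.02],"turn":[0,0,0]},{"jaw":0.062,"offset":[0,0,-0.04],"turn":[0,0,0]},{"jaw":0.062,"offset":[0,0,-0.04],"turn":[0,0,0]},{"jaw":0.062,"offset":[0,0,-0.04],"turn":[0,0,0]}]';  python3 - <<'E'
from h import *
s=cams.get_image("side");crop("side",180,40,380,320,2.8,"pics/s4.png",s)
t=cams.get_image("top");np.save("t4.npy",t);crop("top",170,130,430,260,3,"pics/t4.png",t)
E
```

```text
clock: 13.8
ee_pos: [0.4422, -0.3505, 0.201]
orientation: [3.127, 0.008, -1.569]
wrist_force: [1.2, 0.1, -0.5]
finger_gap: 0.0616
```

View pics/s4.png

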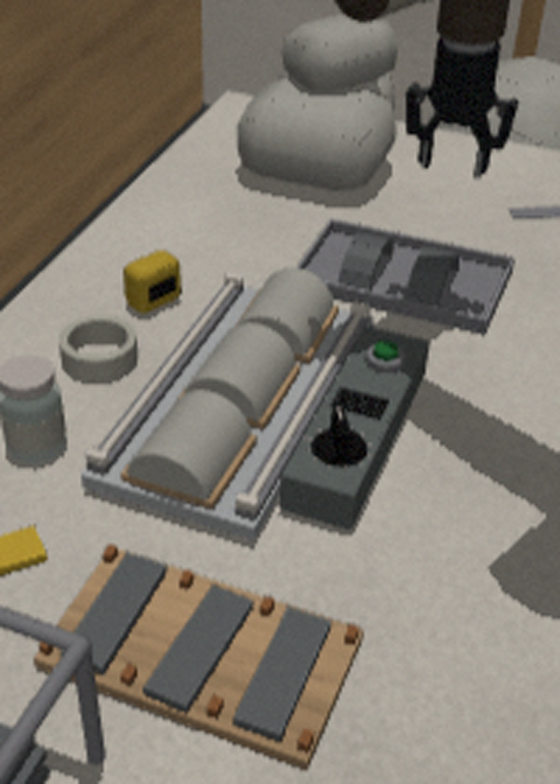

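View pics/t4.png

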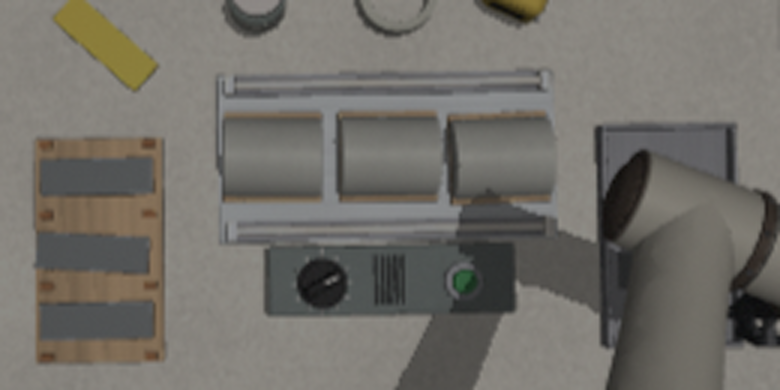

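```bash
python3 - <<'E'
from h import *
t=np.load("t4.npy").astype(int)
for us in [(250,272),(288,310),(325,333)]:
    p=t[150:212,us[0]:us[1]].mean(1)
    print(us); print(" ".join(f"{150+i}:{int(a[0])},{int(a[0]-a[2])}" for i,a in enumerate(p) if i<25 or 35<i))
p=t[174:188,240:360].mean(0)
print(" ".join(f"{240+i}:{int(a[0])},{int(a[0]-a[2])}" for i,a in enumerate(p)))
E
```

```text
(250, 272)
150:136,9 151:137,9 152:137,9 153:137,9 154:129,5 155:111,-1 156:105,0 157:123,1 158:133,2 159:112,4 160:98,-2 161:94,-2 162:110,-2 163:135,-3 164:135,-3 165:133,-3 166:126,-1 167:120,17 168:117,34 169:91,14 170:87,3 171:94,4 172:101,4 173:105,4 174:108,4 186:115,5 187:112,5 188:109,4 189:106,4 190:102,4 191:97,4 192:92,4 193:85,3 194:76,3 195:88,17 196:115,33 197:127,16 198:131,-3 199:132,-3 200:134,-3 201:133,-3 202:132,-3 203:122,-3 204:103,-2 205:114,2 206:133,4 207:125,2 208:101,1 209:100,-2 210:95,0 211:105,5
(288, 310)
150:134,9 151:134,8 152:134,9 153:125,7 154:107,1 155:98,-1 156:113,3 157:136,7 158:117,6 159:94,-1 160:94,-2 161:105,-2 162:134,-3 163:136,-3 164:133,-3 165:132,-3 166:127,4 167:121,27 168:109,29 169:80,4 170:90,4 171:97,4 172:102,4 173:107,4 174:110,5 186:113,5 187:111,5 188:108,4 189:104,4 190:101,4 191:95,4 192:89,3 193:82,3 194:74,4 195:99,26 196:112,34 197:109,5 198:135,-3 199:136,-3 200:136,-3 201:136,-3 202:128,-3 203:112,-3 204:105,0 205:123,2 206:134,3 207:117,3 208:103,-2 209:105,-1 210:113,3 211:104,5
(325, 333)
150:135,9 151:137,9 152:138
[... 972 characters left out ...]
19,5 290:118,5 291:118,5 292:118,5 293:118,5 294:118,5 295:118,5 296:118,5 297:117,5 298:117,4 299:118,5 300:118,5 301:119,5 302:118,5 303:118,5 304:118,5 305:118,5 306:118,5 307:119,5 308:119,5 309:119,5 310:119,5 311:120,5 312:120,5 313:119,5 314:120,5 315:120,5 316:120,4 317:113,0 318:87,-1 319:63,4 320:54,6 321:58,2 322:90,3 323:117,5 324:119,5 325:119,5 326:119,5 327:119,5 328:118,5 329:118,5 330:118,5 331:118,5 332:118,5 333:118,5 334:117,5 335:117,5 336:117,5 337:117,5 338:117,5 339:118,5 340:118,5 341:117,5 342:117,5 343:118,5 344:118,5 345:118,5 346:118,5 347:118,5 348:118,5 349:119,5 350:119,5 351:119,5 352:119,5 353:119,5 354:121,5 355:128,7 356:138,9 357:137,9 358:138,9 359:138,9
```

```bash
cat > form.py <<'E'
from h import *
def edges(t,u0,u1,v0=160,v1=204):
    c=(t[...,0].astype(float)-t[...,2])
    up=[];lo=[];U=np.arange(u0,u1)
    for u in U:
        p=c[v0:v1,u]; k=len(p)//2
        # orange strip peaks
        a=np.argmax(p[:k]); b=k+np.argmax(p[k:])
        def cross(i,s):
            th=(p[i]+4.5)/2
            while p[i+s]>th: i+=s
            f=(p[i]-th)/(p[i]-p[i+s]); return v0+i+s*f
        up.append(cross(a,1)); lo.append(cross(b,-1))
    return U,np.array(up),np.array(lo)
def fit(U,V):
    m=np.ones(len(U),bool)
    for _ in range(4):
        k=np.polyfit(U[m],V[m],1); r=V-np.polyval(k,U); m=abs(r)<max(.35,2*r[m].std())
    return k,r[m].std()
if __name__=="__main__":
    for f,names in (("t4.npy",[(248,274),(286,315),(325,351)]),):
        t=np.load(f)
        for u0,u1 in names:
            U,up,lo=edges(t,u0,u1)
            ku,su=fit(U,up);kl,sl=fit(U,lo);
            print(u0,u1,"std",su.round(2),sl.round(2))
            for k,z in ((ku,.045),(kl,.030)):
                A=plane("top",u0,np.polyval(k,u0),z);B=plane("top",u1,np.polyval(k,u1),z)
                print("   edge mid",np.round((A+B)[:2]/2,4),"yaw of ridge (deg from +y, ccw)",round(np.degrees(np.arctan2(-(A-B)[0],(A-B)[1])),2))
E
python3 form.py
```

```text
248 274 std 0.02 0.04
   edge mid [0.6416 0.1386] yaw of ridge (deg from +y, ccw) -0.68
   edge mid [0.5447 0.1397] yaw of ridge (deg from +y, ccw) -0.84
286 315 std 0.02 0.03
   edge mid [ 0.6409 -0.0074] yaw of ridge (deg from +y, ccw) -0.36
   edge mid [ 0.5445 -0.0073] yaw of ridge (deg from +y, ccw) -0.03
325 351 std 0.09 0.07
   edge mid [ 0.6378 -0.146 ] yaw of ridge (deg from +y, ccw) 1.96
   edge mid [ 0.5412 -0.1469] yaw of ridge (deg from +y, ccw) 1.88
```

```bash
python3 - <<'E'
from h import *
for u,v in((260.7,181.9),(300.5,181.6),(338.4,182.3)): print(plane("top",u,v,.088).round(4))
E
python3 go.py .5735 .3621 .2 271; python3 -m handwheel '[{"jaw":0.065,"offset":[-0.037,-0.007,0.001],"turn":[0.001,0.001,0]},{"jaw":0.065,"offset":[-0.037,-0.007,0.001],"turn":[0.001,0.001,0]},{"jaw":0.065,"offset":[-0.037,-0.007,0.001],"turn":[0.001,0.001,0]},{"jaw":0.065,"offset":[-0.037,-0.007,0.001],"turn":[0.001,0.001,0]},{"jaw":0.065,"offset":[-0.037,-0.007,0.001],"turn":[0.001,0.001,0]},{"jaw":0.065,"offset":[-0.037,-0.007,0.001],"turn":[0.001,0.001,0]},{"jaw":0.065,"offset":[-0.037,-0.007,0.001],"turn":[0.001,0.001,0]},{"jaw":0.065,"offset":[-0.037,-0.007,0.001],"turn":[0.001,0.001,0]},{"jaw":0.065,"offset":[-0.037,-0.007,0.001],"turn":[0.001,0.001,0]},{"jaw":0.065,"offset":[-0.037,-0.007,0.001],"turn":[0.001,0.001,0]}]';python3 go.py .5735 .3621 .18 271
```

```text
[0.59   0.1407 0.088 ]
[ 0.5893 -0.0017  0.088 ]
[ 0.5851 -0.1372  0.088 ]
total off [-0.7148 -0.1296  0.0073] turn [-0.002 -0.001 -0.014] |d| 0.7264 rows 18
per row [-0.0397 -0.0072  0.0004]
q6 0.388 ee [ 0.4465 -0.3531  0.2081] F [0.9 0.8 0.3] gap 0.0621
clock: 14.73
ee_pos: [0.5217, 0.0244, 0.2007]
orientation: [-3.11, -0.015, -1.583]
wrist_force: [1.9, -0.5, -0.6]
finger_gap: 0.0649
total off [-0.3385 -0.0473  0.0173] turn [-0.032 -0.015 -0.029] |d| 0.3422 rows 9
per row [-0.0376 -0.0053  0.0019]
q6 -0.401 ee [0.5217 0.0244 0.2007] F [ 1.9 -0.5 -0.6] gap 0.0649
```

```bash
python3 -m handwheel '[{"jaw":0.065,"offset":[-0.037,-0.0055,0.002],"turn":[-0.004,-0.002,-0.004]},{"jaw":0.065,"offset":[-0.037,-0.0055,0.002],"turn":[-0.004,-0.002,-0.004]},{"jaw":0.065,"offset":[-0.037,-0.0055,0.002],"turn":[-0.004,-0.002,-0.004]},{"jaw":0.065,"offset":[-0.037,-0.0055,0.002],"turn":[-0.004,-0.002,-0.004]},{"jaw":0.065,"offset":[-0.037,-0.0055,0.002],"turn":[-0.004,-0.002,-0.004]},{"jaw":0.065,"offset":[-0.037,-0.0055,0.002],"turn":[-0.004,-0.002,-0.004]},{"jaw":0.065,"offset":[-0.037,-0.0055,0.002],"turn":[-0.004,-0.002,-0.004]},{"jaw":0.065,"offset":[-0.037,-0.005,0.002],"turn":[0,0,0]},{"jaw":0.065,"offset":[-0.03,-0.002,0.002],"turn":[0,0,0]},{"jaw":0.065,"offset":[0,0,0],"turn":[0,0,0]}]';python3 go.py .5735 .3621 .12 271
```

```text
clock: 15.57
ee_pos: [0.5663, 0.3751, 0.18]
orientation: [-3.131, 0.004, -1.545]
wrist_force: [-0.2, -0.7, -0.9]
finger_gap: 0.065
total off [ 0.0134 -0.0062  0.06  ] turn [-0.01   0.005  0.008] |d| 0.0618 rows 2
per row [ 0.0067 -0.0031  0.03  ]
q6 -0.801 ee [0.5663 0.3751 0.18  ] F [-0.2 -0.7 -0.9] gap 0.065
```

```bash
python3 -m handwheel '[{"jaw":0.065,"offset":[0.0125,-0.006,0.02],"turn":[-0.01,0.005,0.008]},{"jaw":0.065,"offset":[0,0,0.03],"turn":[0,0,0]},{"jaw":0.065,"offset":[0,0,0.03],"turn":[0,0,0]},{"jaw":0.065,"offset":[0,0,0.01],"turn":[0,0,0]},{"jaw":0.065,"offset":[0,0,0],"turn":[0,0,0]}]';python3 go.py .5735 .3621 .05 271; python3 - <<'E'
from h import *
s=cams.get_image("side");crop("side",150,140,330,320,3.3,"pics/s5.png",s)
t=cams.get_image("top");np.save("t5.npy",t);crop("top",140,110,400,260,3,"pics/t5.png",t)
E
```

```text
clock: 15.98
ee_pos: [0.5743, 0.3667, 0.0878]
orientation: [-3.136, 0.004, -1.548]
wrist_force: [-0.6, 0.6, -0.5]
finger_gap: 0.0648
total off [0.0047 0.0011 0.0377] turn [-0.006  0.004  0.005] |d| 0.0381 rows 1
q6 -0.784 ee [0.5743 0.3667 0.0878] F [-0.6  0.6 -0.5] gap 0.0648
```

View pics/s5.png

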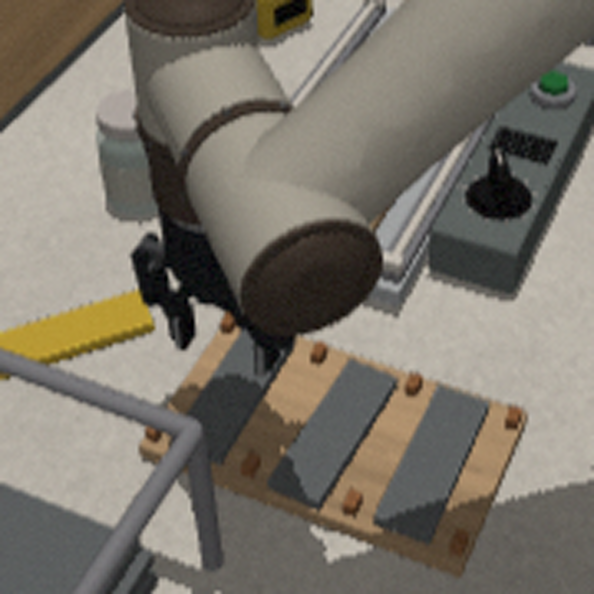

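View pics/t5.png

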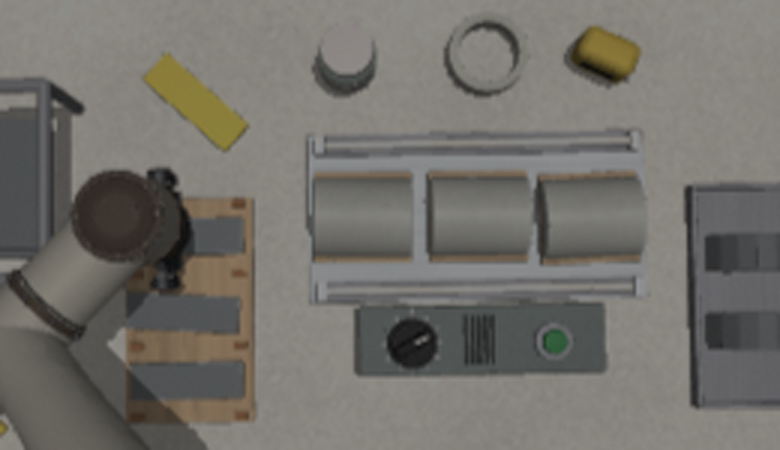

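```bash
python3 -m handwheel '[{"jaw":0.065,"offset":[0.0045,0.001,0.02],"turn":[-0.006,0.004,0.005]},{"jaw":0.065,"offset":[0,0,0.02],"turn":[0,0,0]},{"jaw":0.065,"offset":[0,0,0],"turn":[0,0,0]}]';python3 go.py .5735 .3621 .028 271
```

```text
clock: 16.33
ee_pos: [0.5785, 0.3658, 0.0574]
orientation: [-3.128, 0.01, -1.552]
wrist_force: [-0.1, -0.8, -1.0]
finger_gap: 0.0649
total off [0.0039 0.0055 0.0293] turn [-0.014  0.01   0.001] |d| 0.0301 rows 1
q6 -0.784 ee [0.5785 0.3658 0.0574] F [-0.1 -0.8 -1. ] gap 0.0649
```

```bash
python3 -m handwheel '[{"jaw":0.065,"offset":[0.004,0.005,0.01],"turn":[-0.014,0.01,0.001]},{"jaw":0.065,"offset":[0,0,0.01],"turn":[0,0,0]},{"jaw":0.065,"offset":[0,0,0],"turn":[0,0,0]}]';python3 go.py .5735 .3621 .028 271
```

```text
clock: 16.58
ee_pos: [0.576, 0.3634, 0.0421]
orientation: [-3.135, 0.005, -1.552]
wrist_force: [-0.7, -0.1, -0.9]
finger_gap: 0.0647
total off [0.0013 0.0026 0.0141] turn [-0.006  0.005  0.001] |d| 0.0144 rows 1
q6 -0.782 ee [0.576  0.3634 0.0421] F [-0.7 -0.1 -0.9] gap 0.0647
```

```bash
python3 -m handwheel '[{"jaw":0.065,"offset":[0.002,0.003,0.01],"turn":[-0.007,0.005,0.001]},{"jaw":0.065,"offset":[0,0,0.004],"turn":[-0.002,0.002,0]},{"jaw":0.065,"offset":[0,0,0],"turn":[0,0,0]}]';python3 go.py .5735 .3621 .026 271
```

```text
clock: 16.83
ee_pos: [0.5737, 0.3622, 0.0322]
orientation: [3.141, -0.001, -1.552]
wrist_force: [0.8, -0.1, 0.1]
finger_gap: 0.0652
total off [0.     0.0002 0.0062] turn [ 0.001 -0.001  0.002] |d| 0.0062 rows 1
q6 -0.782 ee [0.5737 0.3622 0.0322] F [ 0.8 -0.1  0.1] gap 0.0652
```

```bash
python3 -m handwheel '[{"jaw":0.062,"offset":[0,0,0.005],"turn":[0,0,0]},{"jaw":0.062,"offset":[0,0,0.002],"turn":[0,0,0]},{"jaw":0.062,"offset":[0,0,0],"turn":[0,0,0]}]';python3 go.py .5735 .3621 .026 271
```

```text
clock: 17.08
ee_pos: [0.5755, 0.3635, 0.0338]
orientation: [-3.136, 0.001, -1.548]
wrist_force: [-0.1, 0.5, -0.1]
finger_gap: 0.062
total off [0.0014 0.0021 0.0078] turn [-0.005  0.001  0.005] |d| 0.0082 rows 1
q6 -0.782 ee [0.5755 0.3635 0.0338] F [-0.1  0.5 -0.1] gap 0.062
```

```bash
python3 - <<'E'
from h import *
print({k:np.round(v,3) for k,v in telemetry.get_state().items()})
s=cams.get_image("side");crop("side",150,140,330,320,3.3,"pics/s6.png",s)
print({k:np.round(v,3) for k,v in telemetry.get_state().items() if k in('q','tau','ee_pos')})
E
```

```text
{'clock': np.float64(17.083), 'q': array([ 0.802,  0.679, -0.083,  0.004, -0.804, -0.782]), 'dq': array([ 0.002, -0.02 ,  0.008,  0.003, -0.015, -0.001]), 'tau': array([ 7.0000e-03, -4.9338e+01,  1.4939e+01,  3.3520e+00, -2.2000e-02,
        1.0000e-03]), 'ee_pos': array([0.575, 0.364, 0.034]), 'orientation': array([-3.136e+00,  1.000e-03, -1.548e+00]), 'wrist_force': array([-0.092,  0.492, -0.053]), 'ft_torque': array([ 0.048,  0.008, -0.   ]), 'finger_gap': np.float64(0.062)}
{'q': array([ 0.802,  0.679, -0.083,  0.005, -0.804, -0.782]), 'tau': array([-7.6000e-02, -4.7787e+01,  1.4217e+01,  3.1320e+00, -4.5000e-02,
        0.0000e+00]), 'ee_pos': array([0.576, 0.364, 0.034])}
```

View pics/s6.png

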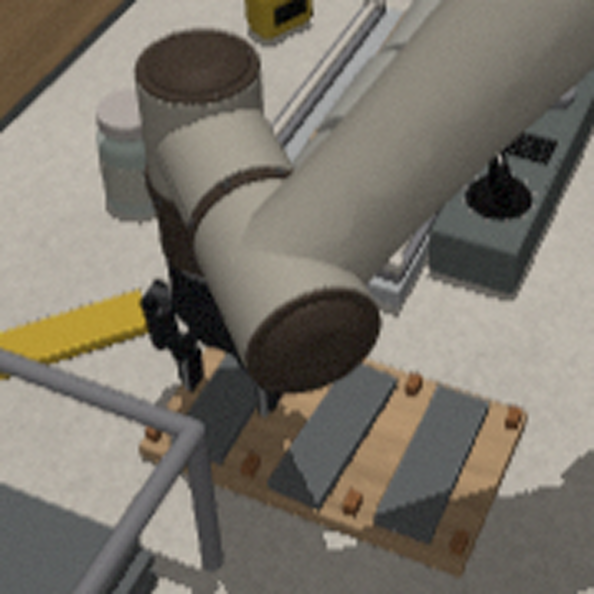

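```bash
python3 -m handwheel '[{"jaw":0.062,"offset":[0.0014,0.0021,0.008],"turn":[-0.005,0.001,0.003]}]';python3 go.py .5735 .3621 .026 271
```

```text
clock: 17.22
ee_pos: [0.5758, 0.3638, 0.0322]
orientation: [-3.136, 0.001, -1.548]
wrist_force: [-12.0, -3.1, 57.0]
finger_gap: 0.0622
total off [0.0017 0.0024 0.0062] turn [-0.006  0.001  0.006] |d| 0.0068 rows 1
q6 -0.782 ee [0.5758 0.3638 0.0322] F [-12.   -3.1  57. ] gap 0.0622
```

```bash
python3 -m handwheel '[{"jaw":0.062,"offset":[0,0,-0.008],"turn":[0,0,0]},{"jaw":0.062,"offset":[0,0,0],"turn":[0,0,0]}]'; python3 - <<'E'
from h import *
s=cams.get_image("side");np.save("s7.npy",s);crop("side",180,210,260,290,7,"pics/s7.png",s)
t=cams.get_image("top");np.save("t7.npy",t);crop("top",150,140,250,240,6,"pics/t7.png",t)
print(telemetry.get_state()['ee_pos'])
p=telemetry.get_state()['ee_pos']
for dx in(-.031,.031): print(proj("side",[p[0]+dx,p[1],p[2]-.016]),proj("top",[p[0]+dx,p[1],p[2]-.016]))
E
```

```text
clock: 17.38
ee_pos: [0.577, 0.3652, 0.0433]
orientation: [-3.132, 0.004, -1.547]
wrist_force: [0.6, 0.6, -0.0]
finger_gap: 0.0621
[0.57543236 0.36392193 0.04040382]
[229.25637849 261.50152712] [200.98046237 195.95909376]
[209.39875719 254.4861106 ] [200.90822079 179.40532932]
```

View pics/s7.png

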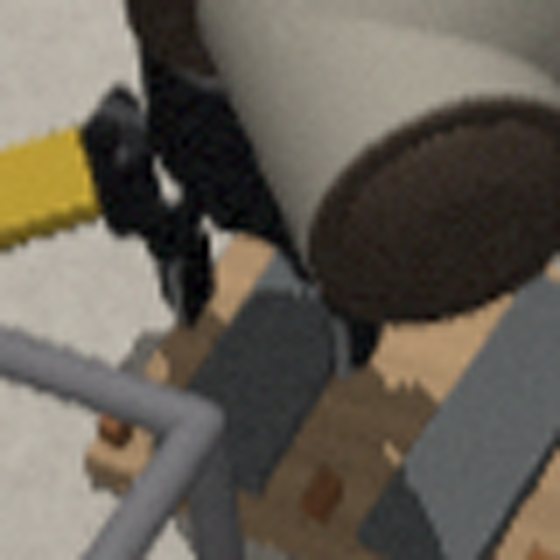

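View pics/t7.png

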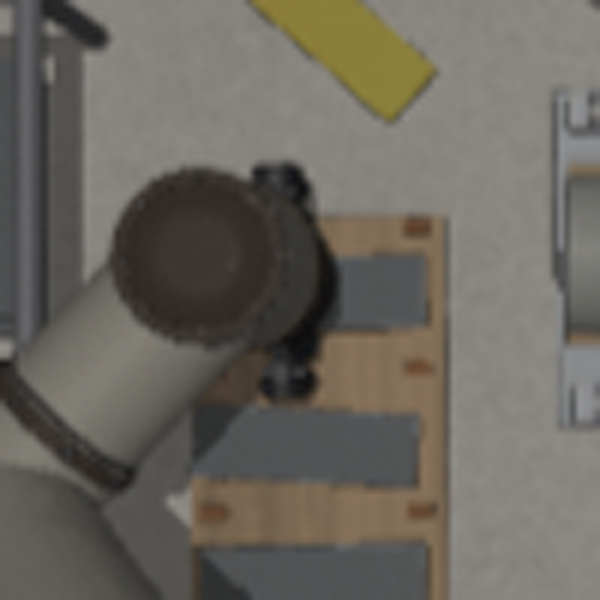

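```bash
python3 - <<'E'
from h import *
for x in (.5735-.023,.5735+.023):
    for y in (.364-.03,.364,.364+.07): 
        p=proj("side",[x,y,.016]); print(x,y,p.round(1),((p-[180,210])*7+3).round(0))
t=np.load("t7.npy")
print([tuple(t[v,212]) for v in range(178,200)])
print([tuple(np.load('top0.npy')[v,202]) for v in range(178,200)])
E
```

```text
0.5505 0.33399999999999996 [232.3 255. ] [369. 318.]
0.5505 0.364 [227.4 262.8] [335. 372.]
0.5505 0.434 [215.3 282.1] [250. 508.]
0.5965 0.33399999999999996 [217.9 250. ] [268. 283.]
0.5965 0.364 [212.8 257.6] [232. 336.]
0.5965 0.434 [200.1 276.4] [144. 468.]
[(np.uint8(129), np.uint8(110), np.uint8(87)), (np.uint8(130), np.uint8(110), np.uint8(87)), (np.uint8(130), np.uint8(110), np.uint8(87)), (np.uint8(118), np.uint8(100), np.uint8(79)), (np.uint8(93), np.uint8(85), np.uint8(76)), (np.uint8(82), np.uint8(84), np.uint8(84)), (np.uint8(82), np.uint8(84), np.uint8(84)), (np.uint8(82), np.uint8(85), np.uint8(86)), (np.uint8(83), np.uint8(85), np.uint8(85)), (np.uint8(81), np.uint8(83), np.uint8(84)), (np.uint8(82), np.uint8(84), np.uint8(83)), (np.uint8(82), np.uint8(84), np.uint8(85)), (np.uint8(82), np.uint8(85), np.uint8(85)), (np.uint8(82), np.uint8(84), np.uint8(85)), (np.uint8(82), np.uint8(83), np.uint8(84)), (np.uint8(83), np.uint8(85), np.uint8(85)), (np.uint8(76), np.uint8(75), np.uint8(73)), (np.uint8(99), np.uint8(84), np.uint8(67)), (np.uint8(133), np.uint8(112), np.uin
[... 433 characters left out ...]
9), np.uint8(80), np.uint8(81)), (np.uint8(79), np.uint8(81), np.uint8(82)), (np.uint8(80), np.uint8(82), np.uint8(83)), (np.uint8(80), np.uint8(81), np.uint8(82)), (np.uint8(79), np.uint8(81), np.uint8(82)), (np.uint8(80), np.uint8(82), np.uint8(83)), (np.uint8(79), np.uint8(81), np.uint8(82)), (np.uint8(79), np.uint8(81), np.uint8(82)), (np.uint8(80), np.uint8(82), np.uint8(83)), (np.uint8(79), np.uint8(81), np.uint8(81)), (np.uint8(70), np.uint8(70), np.uint8(69)), (np.uint8(92), np.uint8(78), np.uint8(63)), (np.uint8(123), np.uint8(104), np.uint8(83)), (np.uint8(124), np.uint8(104), np.uint8(83)), (np.uint8(124), np.uint8(104), np.uint8(83)), (np.uint8(124), np.uint8(105), np.uint8(83))]
```

```bash
python3 go.py .5735 .3621 .034 271; python3 -m handwheel '[{"jaw":0.078,"offset":[0.002,0.002,0],"turn":[-0.008,0.004,0.005]},{"jaw":0.078,"offset":[0,0,0.004],"turn":[0,0,0]},{"jaw":0.078,"offset":[0,0,0.004],"turn":[0,0,0]}]'; python3 go.py .5735 .3621 .026 271
```

```text
total off [0.0018 0.002  0.0064] turn [-0.006  0.001  0.006] |d| 0.0069 rows 1
q6 -0.782 ee [0.5754 0.3639 0.0404] F [ 0.4  0.2 -0.3] gap 0.0618
clock: 17.73
ee_pos: [0.572, 0.3605, 0.0287]
orientation: [3.134, -0.006, -1.554]
wrist_force: [-0.3, -0.1, 0.7]
finger_gap: 0.0781
total off [-0.0016 -0.0015  0.0027] turn [ 0.007 -0.006 -0.001] |d| 0.0035 rows 1
q6 -0.783 ee [0.572  0.3605 0.0287] F [-0.3 -0.1  0.7] gap 0.0781
```

```bash
python3 -m handwheel '[{"jaw":0.07,"offset":[-0.0015,-0.0015,0.0025],"turn":[0.007,-0.006,-0.001]},{"jaw":0.064,"offset":[0,0,0],"turn":[0,0,0]}]'; python3 go.py .5735 .3621 .026 271;  python3 -m handwheel '[{"jaw":0.06,"offset":[0,0,0],"turn":[0,0,0]},{"jaw":0.056,"offset":[0,0,0],"turn":[0,0,0]}]'; python3 go.py .5735 .3621 .0255 271
```

```text
clock: 17.9
ee_pos: [0.576, 0.3609, 0.0325]
orientation: [-3.138, -0.004, -1.55]
wrist_force: [0.2, 0.9, -0.3]
finger_gap: 0.0641
total off [-0.0013  0.0025  0.0065] turn [-0.004 -0.004  0.003] |d| 0.0071 rows 1
q6 -0.784 ee [0.576  0.3609 0.0325] F [ 0.2  0.9 -0.3] gap 0.0641
clock: 18.07
ee_pos: [0.5755, 0.3608, 0.034]
orientation: [-3.139, -0.004, -1.55]
wrist_force: [-1.4, 0.4, 3.5]
finger_gap: 0.056
total off [-0.0014  0.002   0.0085] turn [-0.003 -0.004  0.003] |d| 0.0088 rows 1
q6 -0.784 ee [0.5755 0.3608 0.034 ] F [-1.4  0.4  3.5] gap 0.056
```

```bash
python3 - <<'E'
from h import *
s=cams.get_image("side");crop("side",190,220,250,280,10,"pics/s8.png",s)
print(telemetry.get_state()['ft_torque'],telemetry.get_state()['wrist_force'])
E
```

```text
[ 0.04933336  1.33394745 -0.02971705] [-2.61035633 -0.43045087  9.02346413]
```

View pics/s8.png

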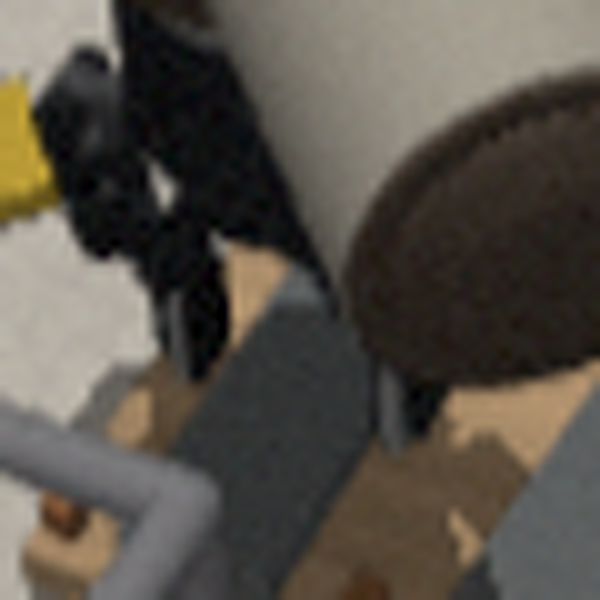

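```bash
python3 - <<'E'
from h import *
def tri(a,b):
    o1,d1=ray("side",*a);o2,d2=ray("top",*b)
    A=np.stack([d1,-d2],1);k=np.linalg.lstsq(A,o2-o1,rcond=None)[0]
    return (o1+d1*k[0]).round(3),(o2+d2*k[1]).round(3)
# rack corners: side (210.5,270) lowest right; top right-lower corner (162,206) ; far right top corner side (127,243)? top (158,138)
print(tri((210.5,270),(160,205)), tri((130,244),(158,138)))
for z in(.1,.15,.2,.25,.3):print(z,plane("side",244,243,z).round(3))
E
python3 - <<'E'
from h import *
t=np.load("top0.npy");crop("top",55,120,225,260,4.5,"pics/r.png",t)
E
```

```text
(array([0.521, 0.49 , 0.148]), array([0.511, 0.485, 0.147])) (array([0.745, 0.495, 0.142]), array([0.743, 0.494, 0.141]))
0.1 [0.505 0.347 0.1  ]
0.15 [0.485 0.387 0.15 ]
0.2 [0.465 0.426 0.2  ]
0.25 [0.444 0.466 0.25 ]
0.3 [0.424 0.506 0.3  ]
```

View pics/r.png

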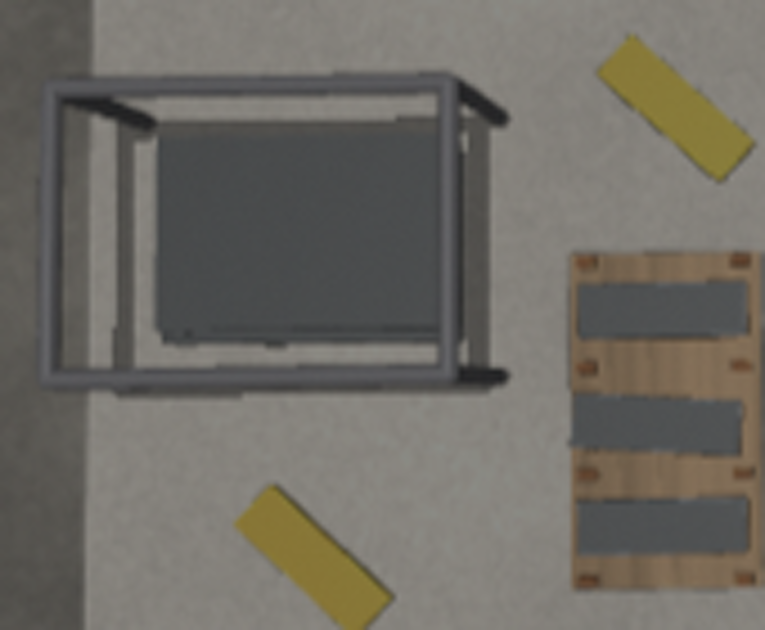

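```bash
python3 - <<'E'
from h import *
s=cams.get_image("side");crop("side",120,60,376,316,2.3,"pics/s9.png",s)
st=telemetry.get_state();print(st['ft_torque'],st['wrist_force'],st['ee_pos'],st['tau'])
E
```

```text
[-0.08556267  1.24630689 -0.02010533] [-3.09840338 -0.49425367  7.86234429] [0.57554378 0.36080341 0.03399376] [-1.26342595e+00 -4.35986316e+01  1.37140390e+01  3.19702551e+00
  9.43050273e-01 -3.04843270e-03]
```

View pics/s9.png

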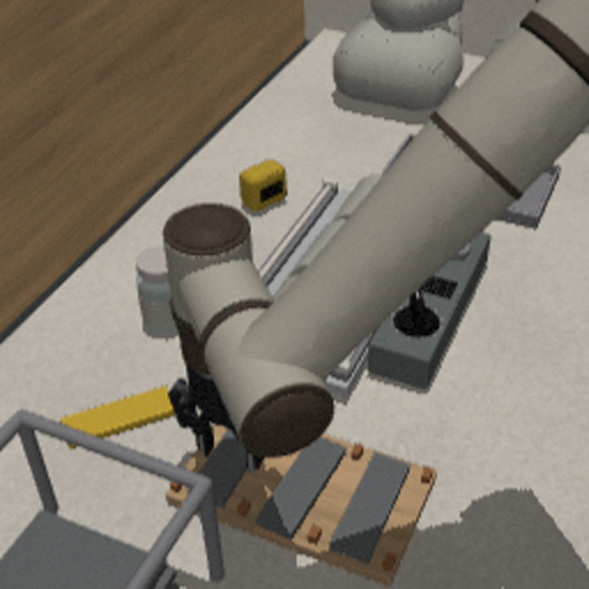

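```bash
python3 -m handwheel '[{"jaw":0.062,"offset":[0,0,-0.008],"turn":[0,0,0]},{"jaw":0.062,"offset":[0,0,0],"turn":[0,0,0]}]'; python3 go.py .5729 .3603 .038 271
```

```text
clock: 18.33
ee_pos: [0.575, 0.3605, 0.0409]
orientation: [-3.14, -0.006, -1.55]
wrist_force: [0.3, 0.5, 1.1]
finger_gap: 0.0617
total off [0.0002 0.0021 0.0029] turn [-0.001 -0.006  0.004] |d| 0.0036 rows 1
q6 -0.784 ee [0.575  0.3605 0.0409] F [0.3 0.5 1.1] gap 0.0617
```

```bash
python3 -m handwheel '[{"jaw":0.058,"offset":[0,0.002,0.003],"turn":[-0.001,-0.006,0.004]},{"jaw":0.05,"offset":[0,0,0],"turn":[0,0,0]},{"jaw":0.03,"offset":[0,0,0],"turn":[0,0,0]},{"jaw":0.03,"offset":[0,0,0],"turn":[0,0,0]},{"jaw":0.03,"offset":[0,0,0],"turn":[0,0,0]},{"jaw":0.03,"offset":[0,0,0],"turn":[0,0,0]}]' 50; python3 go.py .5729 .3603 .038 271
```

```text
clock: 18.83
ee_pos: [0.5727, 0.3602, 0.0363]
orientation: [3.141, -0.001, -1.554]
wrist_force: [-0.8, 0.4, 3.4]
finger_gap: 0.0449
total off [-0.0001 -0.0002 -0.0017] turn [ 0.001 -0.001 -0.001] |d| 0.0017 rows 1
q6 -0.783 ee [0.5727 0.3602 0.0363] F [-0.8  0.4  3.4] gap 0.0449
```

```bash
python3 -m handwheel '[{"jaw":0.03,"offset":[0,0,-0.01],"turn":[0,0,0]},{"jaw":0.03,"offset":[0,0,-0.02],"turn":[0,0,0]},{"jaw":0.03,"offset":[0,0,-0.04],"turn":[0,0,0]},{"jaw":0.03,"offset":[0,0,-0.04],"turn":[0,0,0]},{"jaw":0.03,"offset":[0,0,-0.03],"turn":[0,0,0]},{"jaw":0.03,"offset":[0,0,0],"turn":[0,0,0]}]'; python3 go.py .5932 .141 .16 179.24; python3 - <<'E'
from h import *
s=cams.get_image("side");crop("side",120,60,376,316,2.3,"pics/s10.png",s)
E
```

```text
clock: 19.33
ee_pos: [0.5708, 0.3575, 0.1762]
orientation: [3.129, -0.011, -1.556]
wrist_force: [-0.2, 0.2, -0.1]
finger_gap: 0.0449
total off [ 0.2166 -0.0195  0.0183] turn [ 1.000e-03 -1.900e-02  1.599e+00] |d| 0.2183 rows 6
per row [ 0.0361 -0.0033  0.003 ]
turn rows 14 [ 1.000e-04 -1.300e-03  1.142e-01]
combined 14
   [ 0.0155 -0.0014  0.0013] [ 1.000e-04 -1.300e-03  1.142e-01]
   [ 0.0152 -0.0031  0.0013] [ 1.000e-04 -1.300e-03  1.142e-01]
   [ 0.0148 -0.0049  0.0013] [ 1.000e-04 -1.300e-03  1.142e-01]
   [ 0.0141 -0.0065  0.0012] [ 1.000e-04 -1.300e-03  1.142e-01]
   [ 0.0133 -0.0081  0.0012] [ 1.000e-04 -1.300e-03  1.142e-01]
   [ 0.0123 -0.0095  0.0012] [ 1.000e-04 -1.300e-03  1.142e-01]
   [ 0.0111 -0.0109  0.0012] [ 1.000e-04 -1.300e-03  1.142e-01]
   [ 0.0098 -0.0121  0.0012] [ 1.000e-04 -1.300e-03  1.142e-01]
   [ 0.0084 -0.0131  0.0012] [ 1.000e-04 -1.300e-03  1.142e-01]
   [ 0.0068 -0.014   0.0012] [ 1.000e-04 -1.300e-03  1.142e-01]
   [ 0.0052 -0.0147  0.0012] [ 1.000e-04 -1.300e-03  1.142e-01]
   [ 0.0035 -0.0152  0.0012] [ 1.000e-04 -1.300e-03  1.142e-01]
   [ 0.0017 -0.0155  0.0012] [ 1.000e-04 -1.300e-03  1.142e-01]
   [-0.     -0.0155  0.0012] [ 1.000e-04 -1.300e-03  1.142e-01]
q6 -0.783 ee [0.5708 0.3575 0.1762] F [-0.2  0.2 -0.1] gap 0.0449
```

View pics/s10.png

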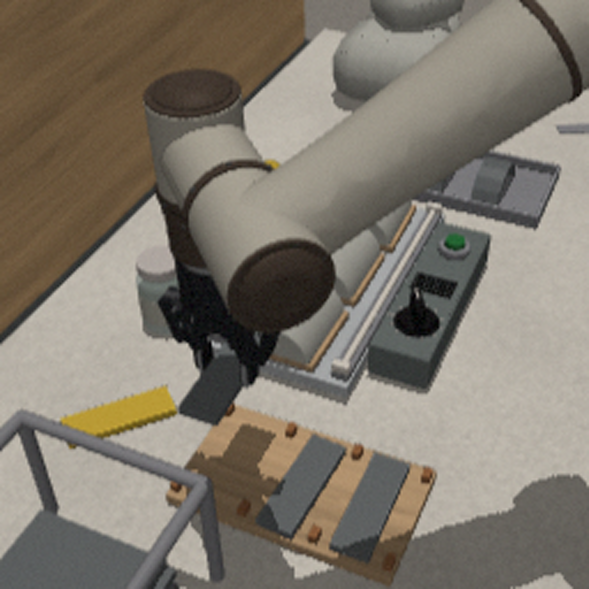

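```bash
python3 -m handwheel '[{"jaw":0.03,"offset":[0.015,-0.0014,0.0005],"turn":[0,-0.001,0.114]},{"jaw":0.03,"offset":[0.015,-0.003,0.0005],"turn":[0,-0.001,0.114]},{"jaw":0.03,"offset":[0.0148,-0.005,0.0005],"turn":[0,-0.001,0.114]},{"jaw":0.03,"offset":[0.014,-0.0065,0.0005],"turn":[0,-0.001,0.114]},{"jaw":0.03,"offset":[0.013,-0.008,0.0005],"turn":[0,-0.001,0.114]},{"jaw":0.03,"offset":[0.0123,-0.0095,0.0005],"turn":[0,-0.001,0.114]},{"jaw":0.03,"offset":[0.011,-0.011,0.0005],"turn":[0,-0.001,0.114]},{"jaw":0.03,"offset":[0.0098,-0.012,0.0005],"turn":[0,-0.001,0.114]},{"jaw":0.03,"offset":[0.0084,-0.013,0.0005],"turn":[0,-0.001,0.114]},{"jaw":0.03,"offset":[0.0068,-0.014,0.0005],"turn":[0,-0.001,0.114]}]'; python3 go.py .5932 .141 .16 179.24
```

```text
clock: 20.22
ee_pos: [0.5731, 0.1949, 0.1539]
orientation: [3.141, -0.04, -2.751]
wrist_force: [-0.0, 0.3, -0.3]
finger_gap: 0.0445
total off [ 0.0021 -0.0575 -0.006 ] turn [-0.008 -0.039  0.403] |d| 0.0578 rows 2
per row [ 0.0011 -0.0287 -0.003 ]
turn rows 4 [-0.002  -0.0098  0.1009]
combined 4
   [ 0.0005 -0.0144 -0.0015] [-0.002  -0.0098  0.1009]
   [-0.0009 -0.0143 -0.0015] [-0.002  -0.0098  0.1009]
   [-0.0024 -0.0142 -0.0015] [-0.002  -0.0098  0.1009]
   [-0.0038 -0.0139 -0.0015] [-0.002  -0.0098  0.1009]
q6 -1.766 ee [0.5731 0.1949 0.1539] F [-0.   0.3 -0.3] gap 0.0445
```

```bash
python3 -m handwheel '[{"jaw":0.03,"offset":[0.0005,-0.0135,-0.003],"turn":[-0.002,-0.01,0.101]},{"jaw":0.03,"offset":[-0.001,-0.0135,-0.003],"turn":[-0.002,-0.01,0.101]},{"jaw":0.03,"offset":[-0.0024,-0.0135,-0.003],"turn":[-0.002,-0.01,0.101]},{"jaw":0.03,"offset":[-0.004,-0.0135,-0.003],"turn":[-0.002,-0.01,0.101]},{"jaw":0.03,"offset":[0,0,0],"turn":[0,0,0]}]'; python3 go.py .5932 .141 .13 179.24
```

```text
clock: 20.63
ee_pos: [0.5867, 0.1357, 0.1565]
orientation: [-3.134, -0.017, 3.098]
wrist_force: [0.1, 0.4, -0.6]
finger_gap: 0.0447
total off [-0.0066  0.0058  0.0264] turn [-0.007 -0.017 -0.03 ] |d| 0.0278 rows 1
q6 -2.108 ee [0.5867 0.1357 0.1565] F [ 0.1  0.4 -0.6] gap 0.0447
```

```bash
python3 -m handwheel '[{"jaw":0.03,"offset":[-0.0066,0.005,0.01],"turn":[-0.007,-0.017,-0.03]},{"jaw":0.03,"offset":[0,0,0.015],"turn":[0,0,0]},{"jaw":0.03,"offset":[0,0,0],"turn":[0,0,0]}]'; python3 go.py .5932 .141 .113 179.24
```

```text
clock: 20.88
ee_pos: [0.5912, 0.1388, 0.1273]
orientation: [-3.141, -0.005, 3.13]
wrist_force: [-0.3, -0.9, -2.4]
finger_gap: 0.0445
total off [-0.002   0.0022  0.0143] turn [-0.001 -0.005  0.001] |d| 0.0146 rows 1
q6 -2.077 ee [0.5912 0.1388 0.1273] F [-0.3 -0.9 -2.4] gap 0.0445
```

```bash
python3 -m handwheel '[{"jaw":0.03,"offset":[-0.002,0.002,0.008],"turn":[-0.001,-0.005,0.001]},{"jaw":0.03,"offset":[0,0,0.006],"turn":[0,-0.002,0]},{"jaw":0.03,"offset":[0,0,0],"turn":[0,0,0]}]'; python3 go.py .5932 .141 .109 179.24;python3 - <<'E'
from h import *
s=cams.get_image("side");np.save("s11.npy",s);crop("side",180,130,310,260,5,"pics/s11.png",s)
t=cams.get_image("top");np.save("t11.npy",t);crop("top",210,130,330,230,6,"pics/t11.png",t)
E
```

```text
clock: 21.13
ee_pos: [0.5921, 0.1413, 0.1105]
orientation: [-3.14, -0.002, 3.131]
wrist_force: [-1.3, 0.5, -0.8]
finger_gap: 0.0444
total off [-0.0011 -0.0002  0.0015] turn [-0.002 -0.002  0.003] |d| 0.0019 rows 1
q6 -2.082 ee [0.5921 0.1413 0.1105] F [-1.3  0.5 -0.8] gap 0.0444
```

View pics/s11.png

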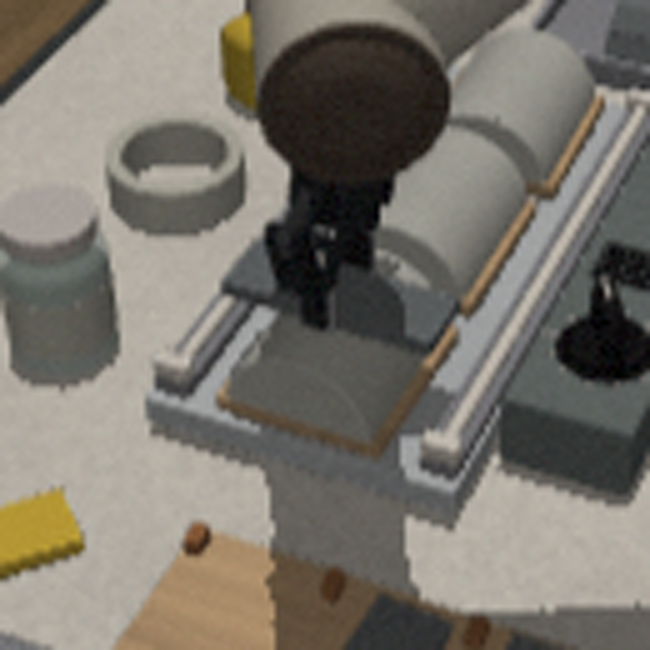

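View pics/t11.png

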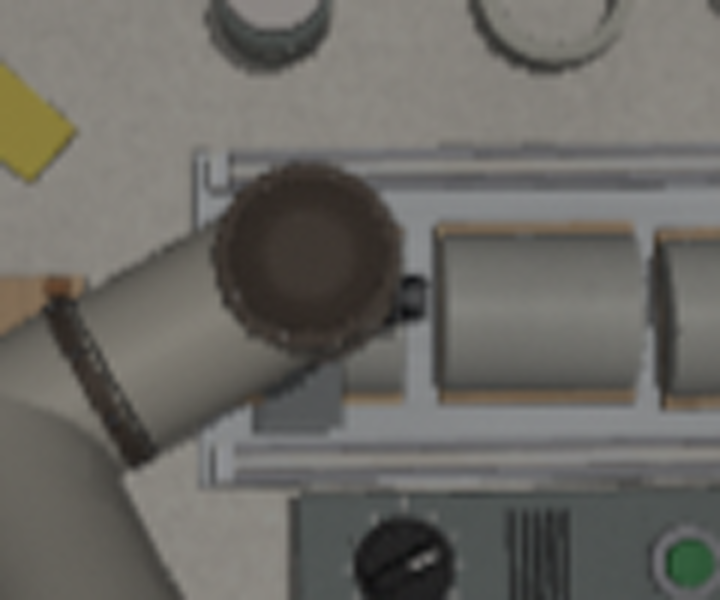

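```bash
python3 - <<'E'
from h import *
t=np.load("t11.npy").astype(int)
p=t[194:208,254:265].mean(1)
print([(194+i,int(a[0])) for i,a in enumerate(p)])
for v in(201,201.5,202,202.5):print(v,plane("top",259,v,.102).round(4))
E
```

```text
[(194, 66), (195, 71), (196, 79), (197, 83), (198, 83), (199, 83), (200, 87), (201, 86), (202, 105), (203, 120), (204, 102), (205, 114), (206, 132), (207, 124)]
201 [0.5216 0.1477 0.102 ]
201.5 [0.5198 0.1477 0.102 ]
202 [0.518  0.1477 0.102 ]
202.5 [0.5163 0.1477 0.102 ]
```

```bash
python3 -m handwheel '[{"jaw":0.03,"offset":[-0.0045,0,0],"turn":[-0.002,-0.002,0.003]},{"jaw":0.03,"offset":[0,0,0],"turn":[0,0,0]}]'; python3 go.py .5965 .141 .109 179.24;python3 - <<'E'
from h import *
t=cams.get_image("top").astype(int)
p=t[194:208,254:265].mean(1)
print([(194+i,int(a[0])) for i,a in enumerate(p)])
E
```

```text
clock: 21.4
ee_pos: [0.5981, 0.1419, 0.1127]
orientation: [3.14, 0.004, 3.129]
wrist_force: [0.1, -0.3, -0.4]
finger_gap: 0.0447
total off [ 0.0016 -0.001   0.0036] turn [0.002 0.004 0.001] |d| 0.0041 rows 1
q6 -2.08 ee [0.5981 0.1419 0.1127] F [ 0.1 -0.3 -0.4] gap 0.0447
[(194, 74), (195, 82), (196, 85), (197, 85), (198, 85), (199, 74), (200, 77), (201, 114), (202, 131), (203, 120), (204, 102), (205, 115), (206, 133), (207, 124)]
```

```bash
python3 -m handwheel '[{"jaw":0.03,"offset":[0.0015,-0.001,0.002],"turn":[0.002,0.004,0.001]},{"jaw":0.03,"offset":[0,0,0.002],"turn":[0,0,0]}]'|egrep 'ee|wri'; python3 -m handwheel '[{"jaw":0.03,"offset":[0,0,0.002],"turn":[0,0,0]}]'|egrep 'ee|wri'; python3 go.py .5965 .141 .108 179.24
```

```text
ee_pos: [0.5969, 0.1411, 0.1098]
wrist_force: [0.5, 0.0, -0.5]
ee_pos: [0.5971, 0.1411, 0.1081]
wrist_force: [-4.2, 0.7, 14.2]
total off [ 0.0006 -0.0001  0.0001] turn [ 0.001  0.002 -0.   ] |d| 0.0006 rows 1
q6 -2.08 ee [0.5971 0.1411 0.1081] F [-4.2  0.7 14.2] gap 0.0447
```

Contact at the expected height. I'll release, lift clear and look.

```bash
python3 -m handwheel '[{"jaw":0.046,"offset":[0,0,0],"turn":[0,0,0]},{"jaw":0.05,"offset":[0,0,0],"turn":[0,0,0]},{"jaw":0.056,"offset":[0,0,0],"turn":[0,0,0]},{"jaw":0.062,"offset":[0,0,-0.01],"turn":[0,0,0]},{"jaw":0.065,"offset":[0,0,-0.03],"turn":[0,0,0]},{"jaw":0.065,"offset":[0,0,-0.04],"turn":[0,0,0]},{"jaw":0.065,"offset":[0,0,-0.03],"turn":[0,0,0]}]'; python3 go.py .4779 .3669 .2 266.64
```

```text
clock: 22.28
ee_pos: [0.5932, 0.1392, 0.2154]
orientation: [-3.135, -0.014, 3.127]
wrist_force: [0.8, 0.8, 0.1]
finger_gap: 0.0649
total off [0.1184 0.2261 0.0154] turn [ 0.005 -0.016 -1.527] |d| 0.2557 rows 7
per row [0.0169 0.0323 0.0022]
turn rows 13 [ 0.0004 -0.0012 -0.1174]
combined 13
   [0.0091 0.0174 0.0012] [ 0.0004 -0.0012 -0.1174]
   [0.007  0.0183 0.0012] [ 0.0004 -0.0012 -0.1174]
   [0.0048 0.019  0.0012] [ 0.0004 -0.0012 -0.1174]
   [0.0026 0.0195 0.0011] [ 0.0004 -0.0012 -0.1174]
   [0.0003 0.0196 0.0011] [ 0.0004 -0.0012 -0.1174]
   [-0.002   0.0195  0.0011] [ 0.0004 -0.0012 -0.1174]
   [-0.0043  0.0192  0.0011] [ 0.0004 -0.0012 -0.1174]
   [-0.0065  0.0185  0.0011] [ 0.0004 -0.0012 -0.1174]
   [-0.0087  0.0176  0.0011] [ 0.0004 -0.0012 -0.1174]
   [-0.0107  0.0165  0.0011] [ 0.0004 -0.0012 -0.1174]
   [-0.0125  0.0151  0.0011] [ 0.0004 -0.0012 -0.1174]
   [-0.0142  0.0136  0.0012] [ 0.0004 -0.0012 -0.1174]
   [-0.0157  0.0118  0.0012] [ 0.0004 -0.0012 -0.1174]
q6 -2.081 ee [0.5932 0.1392 0.2154] F [0.8 0.8 0.1] gap 0.0649
```

```bash
python3 -m handwheel '[{"jaw":0.065,"offset":[0.009,0.017,0],"turn":[0,-0.001,-0.117]},{"jaw":0.065,"offset":[0.007,0.018,0],"turn":[0,-0.001,-0.117]},{"jaw":0.065,"offset":[0.005,0.019,0],"turn":[0,-0.001,-0.117]},{"jaw":0.065,"offset":[0.0026,0.0195,0],"turn":[0,-0.001,-0.117]},{"jaw":0.065,"offset":[0,0.0196,0],"turn":[0,-0.001,-0.117]},{"jaw":0.065,"offset":[-0.002,0.0195,0],"turn":[0,-0.001,-0.117]},{"jaw":0.065,"offset":[-0.004,0.019,0],"turn":[0,-0.001,-0.117]},{"jaw":0.065,"offset":[-0.0065,0.0185,0],"turn":[0,-0.001,-0.117]},{"jaw":0.065,"offset":[-0.0087,0.0176,0],"turn":[0,-0.001,-0.117]},{"jaw":0.065,"offset":[-0.0107,0.0165,0],"turn":[0,-0.001,-0.117]}]'; python3 go.py .4784 .3669 .15 266.64; python3 - <<'E'
from h import *
t=cams.get_image("top");np.save("t12.npy",t);crop("top",140,110,360,260,3.5,"pics/t12.png",t)
s=cams.get_image("side");np.save("s12.npy",s);crop("side",180,130,310,260,5,"pics/s12.png",s)
E
```

```text
clock: 23.12
ee_pos: [0.5046, 0.3172, 0.2382]
orientation: [-3.123, 0.022, -1.935]
wrist_force: [-0.4, 0.1, -0.2]
finger_gap: 0.0652
total off [-0.0352  0.0438  0.0882] turn [-0.022  0.019 -0.306] |d| 0.1046 rows 3
per row [-0.0117  0.0146  0.0294]
turn rows 3 [-0.0074  0.0062 -0.102 ]
combined 3
   [-0.0117  0.0146  0.0294] [-0.0074  0.0062 -0.102 ]
   [-0.0133  0.0131  0.0294] [-0.0074  0.0062 -0.102 ]
   [-0.0148  0.0115  0.0294] [-0.0074  0.0062 -0.102 ]
q6 -1.207 ee [0.5046 0.3172 0.2382] F [-0.4  0.1 -0.2] gap 0.0652
```

View pics/t12.png

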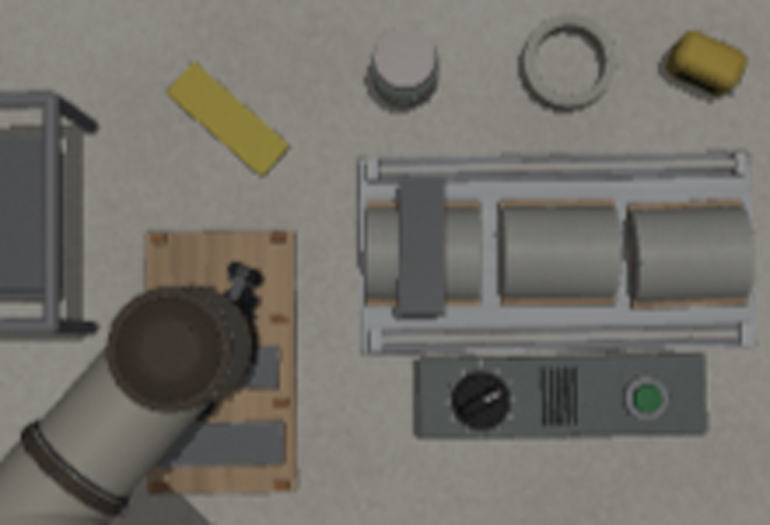

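View pics/s12.png

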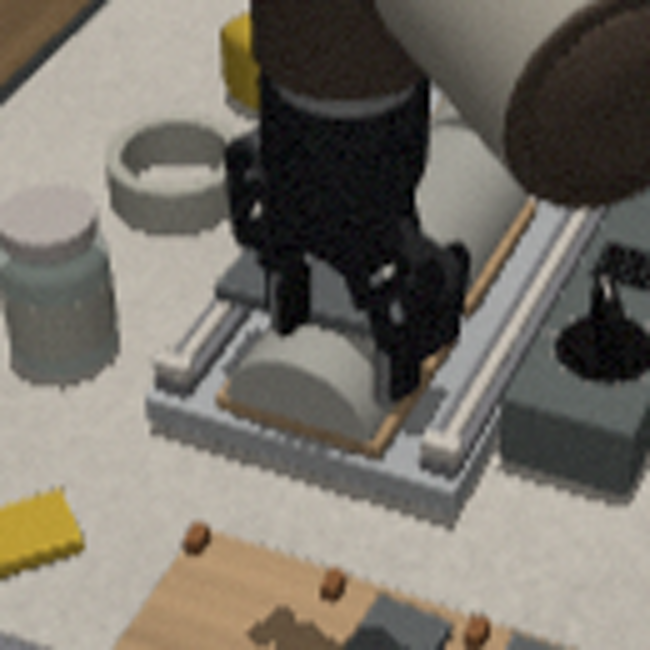

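```bash
cat > lev.py <<'E'
from h import *
import sys
def lev(t,u0,u1):
    # strip columns of blank; dark-grey edges along v, half level between blank (~84) and bed (~133) outside
    g=t.astype(float).mean(2)
    p=g[150:214,u0:u1].mean(1)
    print(" ".join(f"{150+i}:{a:.0f}" for i,a in enumerate(p) if i<16 or i>44))
    ym=plane("top",(u0+u1)/2,181,.1)[1]
    return p
def blank_on(t,ulo,uhi):
    m=np.zeros(t.shape[:2],bool)
    mm=((t[...,2].astype(int)-t[...,0]>=0)&(t.max(2)<105)&(t.max(2)>50))
    m[150:214,ulo:uhi]=mm[150:214,ulo:uhi]
    m=cv2.morphologyEx(m.astype(np.uint8),cv2.MORPH_OPEN,np.ones((5,5)))
    return m.astype(bool)
if __name__=="__main__":
    t=np.load(sys.argv[1]); u0,u1=int(sys.argv[2]),int(sys.argv[3])
    lev(t,u0+4,u1-4)
    m=blank_on(t,u0,u1); print(*[np.round(a,4) for a in wblob("top",m,.1)]); v,u=np.nonzero(m); print(u.min(),u.max(),v.min(),v.max())
E
python3 lev.py t12.npy 250 270
```

```text
150:132 151:133 152:133 153:133 154:126 155:110 156:104 157:123 158:132 159:111 160:93 161:84 162:81 163:82 164:81 165:81 195:84 196:84 197:84 198:84 199:72 200:66 201:109 202:134 203:123 204:104 205:114 206:132 207:124 208:100 209:100 210:95 211:103 212:103 213:96
[260.0232 179.7408] [0.597  0.1431] 179.2936 [0.1438 0.0449]
254 266 160 200
```

```bash
python3 -m handwheel '[{"jaw":0.065,"offset":[-0.0117,0.0146,0.02],"turn":[-0.007,0.006,-0.102]},{"jaw":0.065,"offset":[-0.0133,0.013,0.02],"turn":[-0.007,0.006,-0.102]},{"jaw":0.065,"offset":[-0.0135,0.011,0.02],"turn":[-0.007,0.006,-0.102]},{"jaw":0.065,"offset":[0,0,0.01],"turn":[0,0,0]},{"jaw":0.065,"offset":[0,0,0],"turn":[0,0,0]}]'; python3 go.py .4784 .3669 .09 266.64;  python3 - <<'E'
from h import *
s=cams.get_image("side");np.save("s13.npy",s);crop("side",180,130,310,260,5,"pics/s13.png",s)
E
```

```text
clock: 23.63
ee_pos: [0.4794, 0.368, 0.1719]
orientation: [-3.134, 0.007, -1.626]
wrist_force: [0.2, -0.8, -0.2]
finger_gap: 0.0651
total off [0.0017 0.0016 0.0819] turn [-0.008  0.007  0.004] |d| 0.082 rows 2
per row [0.0009 0.0008 0.041 ]
q6 -0.98 ee [0.4794 0.368  0.1719] F [ 0.2 -0.8 -0.2] gap 0.0651
```

View pics/s13.png

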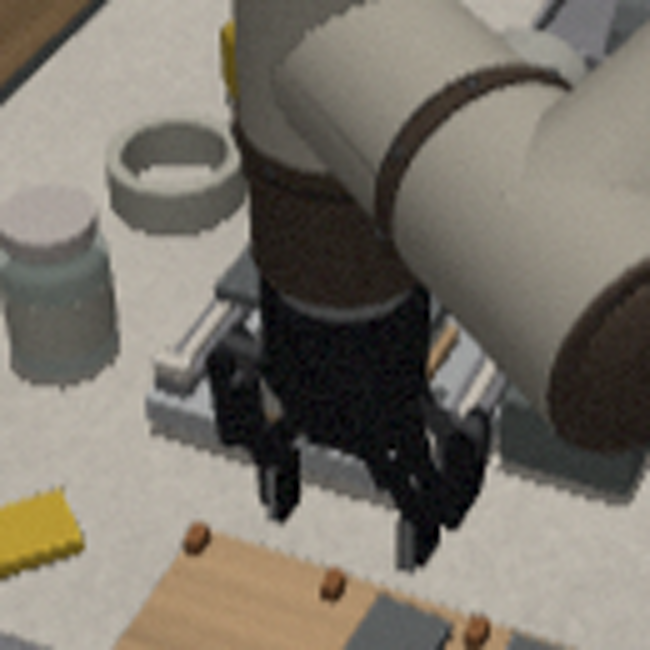

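```bash
python3 - <<'E'
from h import *
t=np.load("t4.npy")
for m in blobs(t,300,500):
    v,u=np.nonzero(m)
    if u.mean()<230: print(*[np.round(a,4) for a in wblob("top",m,.028)])
E
python3 -m handwheel '[{"jaw":0.065,"offset":[0.0017,0.0015,0.04],"turn":[-0.008,0.007,0.004]},{"jaw":0.065,"offset":[0,0,0.04],"turn":[0,0,0]},{"jaw":0.065,"offset":[0,0,0.02],"turn":[0,0,0]},{"jaw":0.065,"offset":[0,0,0],"turn":[0,0,0]}]'; python3 go.py .4784 .3669 .046 266.64
```

```text
[100.507  140.0141] [0.7591 0.7396] 93.7993 [0.3644 0.0403]
[201.9261 188.2243] [0.5731 0.3597] 90.5476 [0.1341 0.0394]
[107.4401 203.2362] [0.5216 0.7115] 90.0594 [0.3382 0.0129]
[200.1228 213.7161] [0.4783 0.3669] 86.647 [0.1355 0.0398]
[201.551  236.3597] [0.3946 0.3619] 91.6137 [0.134  0.0401]
clock: 24.02
ee_pos: [0.4853, 0.368, 0.0787]
orientation: [-3.129, 0.013, -1.639]
wrist_force: [-0.9, -0.8, -0.6]
finger_gap: 0.0649
total off [0.002  0.0072 0.0326] turn [-0.012  0.013 -0.01 ] |d| 0.0334 rows 1
q6 -0.988 ee [0.4853 0.368  0.0787] F [-0.9 -0.8 -0.6] gap 0.0649
```

```bash
python3 -m handwheel '[{"jaw":0.065,"offset":[0.002,0.006,0.015],"turn":[-0.013,0.014,-0.01]},{"jaw":0.065,"offset":[0,0,0.014],"turn":[-0.003,0.002,0]},{"jaw":0.065,"offset":[0,0,0],"turn":[0,0,0]}]'; python3 go.py .4784 .3669 .041 266.64
```

```text
clock: 24.27
ee_pos: [0.482, 0.3667, 0.0519]
orientation: [3.141, 0.0, -1.633]
wrist_force: [0.6, 0.2, -0.5]
finger_gap: 0.065
total off [0.     0.0036 0.0109] turn [ 0.     0.    -0.003] |d| 0.0115 rows 1
q6 -0.979 ee [0.482  0.3667 0.0519] F [ 0.6  0.2 -0.5] gap 0.065
```

```bash
python3 -m handwheel '[{"jaw":0.065,"offset":[0,0.0035,0.006],"turn":[0,0,-0.003]},{"jaw":0.065,"offset":[0,0,0.006],"turn":[0,0,0]},{"jaw":0.065,"offset":[0,0,0],"turn":[0,0,0]}]'; python3 go.py .4784 .3669 .038 266.64
```

```text
clock: 24.52
ee_pos: [0.4797, 0.3681, 0.0413]
orientation: [-3.139, 0.004, -1.63]
wrist_force: [-0.2, 0.4, 0.8]
finger_gap: 0.0647
total off [0.0013 0.0013 0.0033] turn [-0.003  0.004 -0.   ] |d| 0.0037 rows 1
q6 -0.981 ee [0.4797 0.3681 0.0413] F [-0.2  0.4  0.8] gap 0.0647
```

```bash
python3 -m handwheel '[{"jaw":0.058,"offset":[0.0013,0.0013,0.003],"turn":[-0.003,0.004,0]},{"jaw":0.05,"offset":[0,0,0],"turn":[0,0,0]},{"jaw":0.03,"offset":[0,0,0],"turn":[0,0,0]},{"jaw":0.03,"offset":[0,0,0],"turn":[0,0,0]},{"jaw":0.03,"offset":[0,0,0],"turn":[0,0,0]},{"jaw":0.03,"offset":[0,0,0],"turn":[0,0,0]}]' 50; python3 go.py .4784 .3669 .038 266.64; python3 -m handwheel '[{"jaw":0.03,"offset":[0,0,-0.01],"turn":[0,0,0]},{"jaw":0.03,"offset":[0,0,-0.02],"turn":[0,0,0]},{"jaw":0.03,"offset":[0,0,-0.04],"turn":[0,0,0]},{"jaw":0.03,"offset":[0,0,-0.04],"turn":[0,0,0]},{"jaw":0.03,"offset":[0,0,-0.03],"turn":[0,0,0]},{"jaw":0.03,"offset":[0,0,0],"turn":[0,0,0]}]'; python3 go.py .5927 0.0 .18 179.8
```

```text
clock: 25.02
ee_pos: [0.4787, 0.3679, 0.0401]
orientation: [-3.14, 0.002, -1.629]
wrist_force: [1.0, -0.2, -2.0]
finger_gap: 0.0446
total off [0.0011 0.0002 0.0021] turn [-0.002  0.002  0.   ] |d| 0.0024 rows 1
q6 -0.982 ee [0.4787 0.3679 0.0401] F [ 1.  -0.2 -2. ] gap 0.0446
clock: 25.52
ee_pos: [0.4777, 0.3658, 0.1856]
orientation: [3.139, -0.005, -1.63]
wrist_force: [-0.2, 0.6, 0.1]
finger_gap: 0.0442
total off [ 0.3584 -0.1363  0.0072] turn [-0.002 -0.006  1.516] |d| 0.3835 rows 10
per row [ 0.0358 -0.0136  0.0007]
turn rows 13 [-0.0002 -0.0005  0.1166]
combined 13
   [ 0.0276 -0.0105  0.0006] [-0.0002 -0.0005  0.1166]
   [ 0.0262 -0.0136  0.0005] [-0.0002 -0.0005  0.1166]
   [ 0.0244 -0.0166  0.0005] [-0.0002 -0.0005  0.1166]
   [ 0.0223 -0.0193  0.0005] [-0.0002 -0.0005  0.1166]
   [ 0.0199 -0.0218  0.0005] [-0.0002 -0.0005  0.1166]
   [ 0.0172 -0.0239  0.0005] [-0.0002 -0.0005  0.1166]
   [ 0.0143 -0.0258  0.0005] [-0.0002 -0.0005  0.1166]
   [ 0.0113 -0.0273  0.0005] [-0.0002 -0.0005  0.1166]
   [ 0.008  -0.0284  0.0005] [-0.0002 -0.0005  0.1166]
   [ 0.0046 -0.0291  0.0004] [-0.0002 -0.0005  0.1166]
   [ 0.0012 -0.0295  0.0004] [-0.0002 -0.0005  0.1166]
   [-0.0022 -0.0294  0.0004] [-0.0002 -0.0005  0.1166]
   [-0.0056 -0.029   0.0004] [-0.0002 -0.0005  0.1166]
q6 -0.982 ee [0.4777 0.3658 0.1856] F [-0.2  0.6  0.1] gap 0.0442
```

```bash
python3 -m handwheel '[{"jaw":0.03,"offset":[0.0276,-0.0105,0],"turn":[0,0,0.1166]},{"jaw":0.03,"offset":[0.026,-0.0136,0],"turn":[0,0,0.1166]},{"jaw":0.03,"offset":[0.0244,-0.0166,0],"turn":[0,0,0.1166]},{"jaw":0.03,"offset":[0.022,-0.019,0],"turn":[0,0,0.1166]},{"jaw":0.03,"offset":[0.02,-0.0218,0],"turn":[0,0,0.1166]},{"jaw":0.03,"offset":[0.017,-0.024,0],"turn":[0,0,0.1166]},{"jaw":0.03,"offset":[0.0143,-0.0258,0],"turn":[0,0,0.1166]},{"jaw":0.03,"offset":[0.0113,-0.0273,0],"turn":[0,0,0.1166]},{"jaw":0.03,"offset":[0.008,-0.0284,0],"turn":[0,0,0.1166]},{"jaw":0.03,"offset":[0.0046,-0.029,0],"turn":[0,0,0.1166]}]'; python3 go.py .5937 0.0 .15 179.8
```

```text
clock: 26.35
ee_pos: [0.562, 0.0779, 0.1932]
orientation: [3.137, 0.008, -2.84]
wrist_force: [0.5, -0.3, -1.2]
finger_gap: 0.0446
total off [-0.0068 -0.084   0.0429] turn [0.005 0.007 0.305] |d| 0.0945 rows 3
per row [-0.0023 -0.028   0.0143]
turn rows 3 [0.0018 0.0025 0.1016]
combined 3
   [-0.0023 -0.028   0.0143] [0.0018 0.0025 0.1016]
   [-0.0051 -0.0276  0.0143] [0.0018 0.0025 0.1016]
   [-0.0079 -0.0269  0.0144] [0.0018 0.0025 0.1016]
q6 -1.689 ee [0.562  0.0779 0.1932] F [ 0.5 -0.3 -1.2] gap 0.0446
```

```bash
python3 -m handwheel '[{"jaw":0.03,"offset":[-0.0023,-0.027,0.01],"turn":[0.002,0.0025,0.1016]},{"jaw":0.03,"offset":[-0.005,-0.027,0.01],"turn":[0.002,0.0025,0.1016]},{"jaw":0.03,"offset":[-0.008,-0.024,0.01],"turn":[0.002,0.0025,0.1016]},{"jaw":0.03,"offset":[0,0,0],"turn":[0,0,0]},{"jaw":0.03,"offset":[0,0,0],"turn":[0,0,0]}]'; python3 go.py .5937 0.0 .13 179.8; python3 - <<'E'
from h import *
s=cams.get_image("side");np.save("s14.npy",s);crop("side",180,130,310,260,5,"pics/s14.png",s)
E
```

```text
clock: 26.77
ee_pos: [0.5932, -0.0056, 0.1636]
orientation: [-3.142, 0.001, 3.111]
wrist_force: [1.2, 0.3, -1.2]
finger_gap: 0.0449
total off [-0.0003  0.0056  0.0336] turn [-0.     0.001 -0.027] |d| 0.034 rows 1
q6 -1.865 ee [ 0.5932 -0.0056  0.1636] F [ 1.2  0.3 -1.2] gap 0.0449
```

View pics/s14.png

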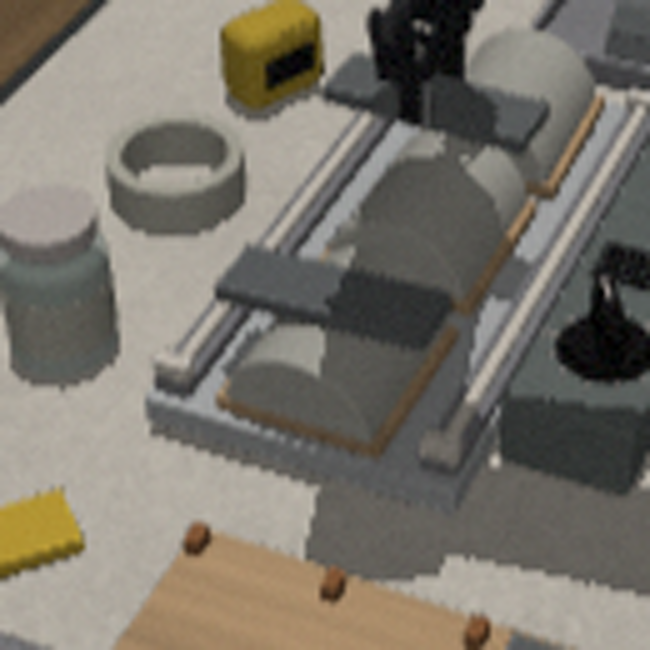

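```bash
python3 - <<'E'
from h import *
s=np.load("s14.npy");crop("side",215,172,280,205,12,"pics/s14b.png",s)
for xc,th in((.5932,0),(.5962,3),(.5972,4),(.5902,-3)):
    a=np.radians(th)
    out=[]
    for e in(1,-1):
        for zz in(.1,.088):
            # far end lower if centre shifted +x
            p=proj("side",[xc+e*.07,.141+.023,zz-e*.07*np.sin(a)]); out.append(tuple(((p-[215,172])*12+5.5).round(0)))
    print(xc,th,out)
E
```

```text
0.5932 0 [(np.float64(101.0), np.float64(175.0)), (np.float64(104.0), np.float64(211.0)), (np.float64(607.0), np.float64(320.0)), (np.float64(606.0), np.float64(357.0))]
0.5962 3 [(np.float64(91.0), np.float64(183.0)), (np.float64(94.0), np.float64(219.0)), (np.float64(595.0), np.float64(306.0)), (np.float64(595.0), np.float64(342.0))]
0.5972 4 [(np.float64(88.0), np.float64(186.0)), (np.float64(91.0), np.float64(221.0)), (np.float64(592.0), np.float64(301.0)), (np.float64(591.0), np.float64(338.0))]
0.5902 -3 [(np.float64(110.0), np.float64(167.0)), (np.float64(113.0), np.float64(203.0)), (np.float64(618.0), np.float64(335.0)), (np.float64(617.0), np.float64(371.0))]
```

View pics/s14b.png

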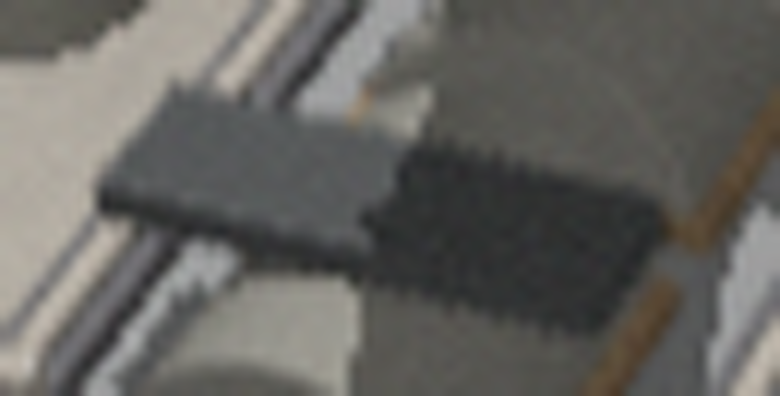

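```bash
python3 -m handwheel '[{"jaw":0.03,"offset":[-0.0005,0.0055,0.012],"turn":[0,0.001,-0.027]},{"jaw":0.03,"offset":[0,0,0.02],"turn":[0,0,0]},{"jaw":0.03,"offset":[0,0,0],"turn":[0,0,0]}]'; python3 go.py .594 -.001 .118 179.8
```

```text
clock: 27.07
ee_pos: [0.5936, 0.003, 0.1314]
orientation: [3.14, 0.003, -3.137]
wrist_force: [-1.0, 0.0, -2.2]
finger_gap: 0.0442
total off [-0.0004 -0.004   0.0134] turn [0.002 0.003 0.009] |d| 0.014 rows 1
q6 -1.843 ee [0.5936 0.003  0.1314] F [-1.   0.  -2.2] gap 0.0442
```

```bash
python3 -m handwheel '[{"jaw":0.03,"offset":[-0.0004,-0.0035,0.007],"turn":[0.002,0.003,0.009]},{"jaw":0.03,"offset":[0,0,0.008],"turn":[0,0,0]},{"jaw":0.03,"offset":[0,0,0],"turn":[0,0,0]}]'; python3 go.py .594 -.001 .113 179.8
```

```text
clock: 27.32
ee_pos: [0.594, 0.0023, 0.1159]
orientation: [-3.141, 0.001, -3.139]
wrist_force: [-0.3, -0.7, -1.1]
finger_gap: 0.0445
total off [ 0.0001 -0.0033  0.0029] turn [-0.001  0.001  0.006] |d| 0.0044 rows 1
q6 -1.846 ee [0.594  0.0023 0.1159] F [-0.3 -0.7 -1.1] gap 0.0445
```

```bash
python3 -m handwheel '[{"jaw":0.03,"offset":[0,-0.003,0.003],"turn":[-0.001,0.001,0.006]}]'|egrep 'ee|ori|wri';  python3 -m handwheel '[{"jaw":0.03,"offset":[0,0,0.0025],"turn":[0,0,0]}]'|egrep 'ee|ori|wri'
```

```text
ee_pos: [0.5946, 0.0001, 0.1134]
orientation: [3.141, 0.001, 3.14]
wrist_force: [-0.1, 1.1, -1.0]
ee_pos: [0.5945, -0.0003, 0.1116]
orientation: [-3.141, 0.0, 3.14]
wrist_force: [-5.1, -0.4, 12.2]
```

```bash
python3 -m handwheel '[{"jaw":0.046,"offset":[0,0,0],"turn":[0,0,0]},{"jaw":0.05,"offset":[0,0,0],"turn":[0,0,0]},{"jaw":0.056,"offset":[0,0,0],"turn":[0,0,0]},{"jaw":0.062,"offset":[0,0,-0.01],"turn":[0,0,0]},{"jaw":0.065,"offset":[0,0,-0.03],"turn":[0,0,0]},{"jaw":0.065,"offset":[0,0,-0.04],"turn":[0,0,0]},{"jaw":0.065,"offset":[0,0,-0.03],"turn":[0,0,0]}]'; python3 go.py .3946 .3619 .2 271.6
```

```text
clock: 28.07
ee_pos: [0.5917, -0.0014, 0.221]
orientation: [-3.139, -0.012, 3.139]
wrist_force: [1.3, 0.1, 1.2]
finger_gap: 0.0649
total off [0.1979 0.3628 0.0223] turn [ 0.007 -0.012 -1.602] |d| 0.4139 rows 10
per row [0.0198 0.0363 0.0022]
turn rows 14 [ 0.0005 -0.0008 -0.1144]
combined 14
   [0.0141 0.0259 0.0016] [ 0.0005 -0.0008 -0.1144]
   [0.0111 0.0274 0.0016] [ 0.0005 -0.0008 -0.1144]
   [0.0079 0.0284 0.0015] [ 0.0005 -0.0008 -0.1144]
   [0.0046 0.0292 0.0015] [ 0.0005 -0.0008 -0.1144]
   [0.0012 0.0295 0.0015] [ 0.0005 -0.0008 -0.1144]
   [-0.0021  0.0294  0.0015] [ 0.0005 -0.0008 -0.1144]
   [-0.0055  0.029   0.0015] [ 0.0005 -0.0008 -0.1144]
   [-0.0088  0.0282  0.0015] [ 0.0005 -0.0008 -0.1144]
   [-0.0119  0.027   0.0015] [ 0.0005 -0.0008 -0.1144]
   [-0.0149  0.0255  0.0015] [ 0.0005 -0.0008 -0.1144]
   [-0.0177  0.0236  0.0015] [ 0.0005 -0.0008 -0.1144]
   [-0.0203  0.0214  0.0015] [ 0.0005 -0.0008 -0.1144]
   [-0.0226  0.019   0.0015] [ 0.0005 -0.0008 -0.1144]
   [-0.0246  0.0163  0.0015] [ 0.0005 -0.0008 -0.1144]
q6 -1.844 ee [ 0.5917 -0.0014  0.221 ] F [1.3 0.1 1.2] gap 0.0649
```

```bash
python3 -m handwheel '[{"jaw":0.065,"offset":[0.014,0.026,0],"turn":[0,0,-0.114]},{"jaw":0.065,"offset":[0.011,0.0274,0],"turn":[0,0,-0.114]},{"jaw":0.065,"offset":[0.008,0.0284,0],"turn":[0,0,-0.114]},{"jaw":0.065,"offset":[0.0046,0.029,0],"turn":[0,0,-0.114]},{"jaw":0.065,"offset":[0.001,0.0295,0],"turn":[0,0,-0.114]},{"jaw":0.065,"offset":[-0.002,0.0294,0],"turn":[0,0,-0.114]},{"jaw":0.065,"offset":[-0.0055,0.029,0],"turn":[0,0,-0.114]},{"jaw":0.065,"offset":[-0.0088,0.028,0],"turn":[0,0,-0.114]},{"jaw":0.065,"offset":[-0.012,0.027,0],"turn":[0,0,-0.114]},{"jaw":0.065,"offset":[-0.015,0.0255,0],"turn":[0,0,-0.114]}]'; python3 go.py .3946 .3619 .17 271.6
```

```text
clock: 28.9
ee_pos: [0.4505, 0.2625, 0.2436]
orientation: [-3.121, 0.019, -1.959]
wrist_force: [0.9, 0.6, 0.2]
finger_gap: 0.0653
total off [-0.0694  0.0909  0.0731] turn [-0.025  0.015 -0.416] |d| 0.1357 rows 4
per row [-0.0173  0.0227  0.0183]
turn rows 4 [-0.0062  0.0037 -0.1041]
combined 4
   [-0.0173  0.0227  0.0183] [-0.0062  0.0037 -0.1041]
   [-0.0197  0.0207  0.0183] [-0.0062  0.0037 -0.1041]
   [-0.0218  0.0184  0.0184] [-0.0062  0.0037 -0.1041]
   [-0.0236  0.0159  0.0184] [-0.0062  0.0037 -0.1041]
q6 -1.242 ee [0.4505 0.2625 0.2436] F [0.9 0.6 0.2] gap 0.0653
```

```bash
python3 -m handwheel '[{"jaw":0.065,"offset":[-0.0173,0.0225,0.012],"turn":[-0.006,0.004,-0.104]},{"jaw":0.065,"offset":[-0.0195,0.02,0.012],"turn":[-0.006,0.004,-0.104]},{"jaw":0.065,"offset":[-0.0215,0.018,0.012],"turn":[-0.006,0.004,-0.104]},{"jaw":0.065,"offset":[-0.021,0.014,0.012],"turn":[-0.006,0.004,-0.104]},{"jaw":0.065,"offset":[0,0,0],"turn":[0,0,0]},{"jaw":0.065,"offset":[0,0,0],"turn":[0,0,0]}]'; python3 go.py .3946 .3619 .09 271.6;python3 - <<'E'
from h import *
t=cams.get_image("top");np.save("t15.npy",t);crop("top",140,110,360,260,3.5,"pics/t15.png",t)
s=cams.get_image("side");np.save("s15.npy",s);crop("side",180,110,330,260,5,"pics/s15.png",s)
E
```

```text
clock: 29.4
ee_pos: [0.3922, 0.3684, 0.2027]
orientation: [-3.131, 0.01, -1.51]
wrist_force: [0.0, -0.2, -0.9]
finger_gap: 0.065
total off [ 0.0077 -0.0007  0.1127] turn [-0.011  0.01   0.033] |d| 0.1129 rows 3
per row [ 0.0026 -0.0002  0.0376]
q6 -1.0 ee [0.3922 0.3684 0.2027] F [ 0.  -0.2 -0.9] gap 0.065
```

View pics/t15.png

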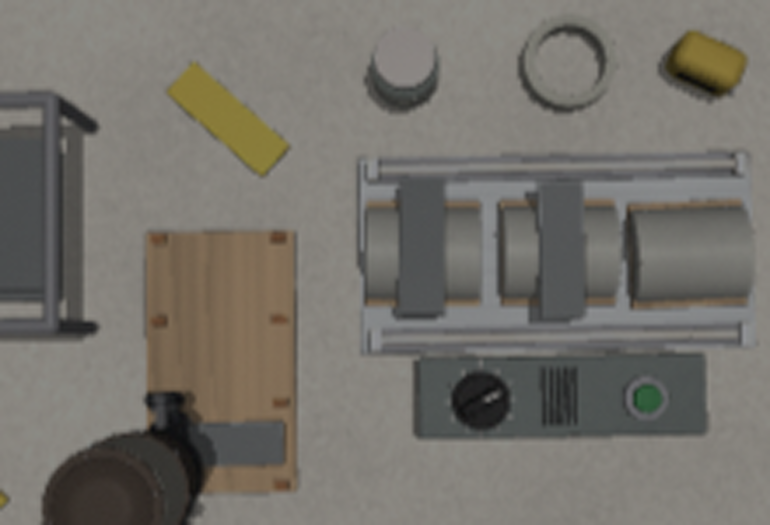

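View pics/s15.png

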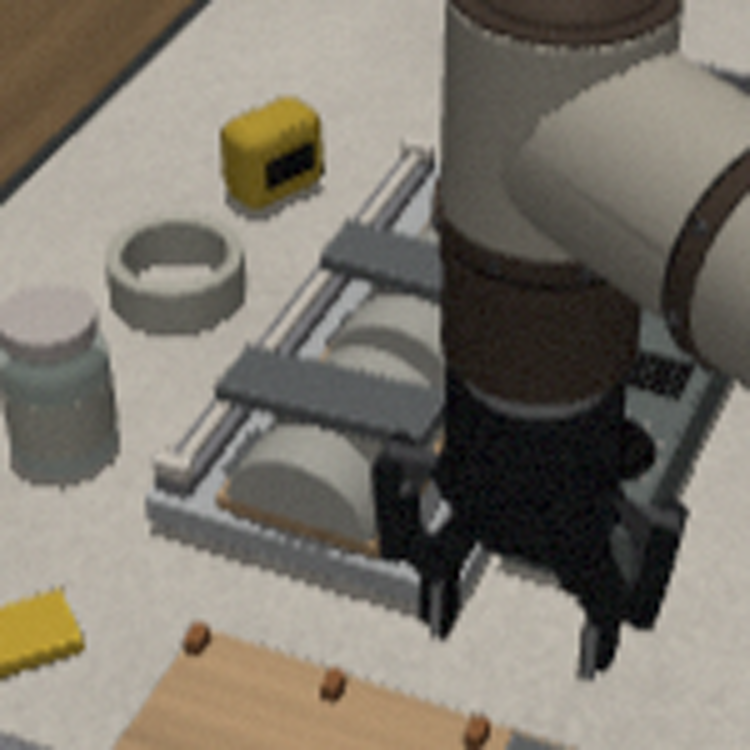

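```bash
python3 lev.py t15.npy 250 270;python3 lev.py t15.npy 290 310; python3 -m handwheel '[{"jaw":0.065,"offset":[0.007,0,0.03],"turn":[-0.011,0.01,0.033]},{"jaw":0.065,"offset":[0,0,0.04],"turn":[-0.002,0.002,0]},{"jaw":0.065,"offset":[0,0,0.035],"turn":[-0.002,0.002,0]},{"jaw":0.065,"offset":[0,0,0],"turn":[0,0,0]}]'; python3 go.py .3946 .3619 .05 271.6
```

```text
150:131 151:132 152:132 153:132 154:125 155:110 156:103 157:122 158:131 159:110 160:92 161:83 162:81 163:82 164:81 165:80 195:83 196:83 197:83 198:83 199:71 200:66 201:109 202:133 203:122 204:104 205:114 206:131 207:124 208:100 209:100 210:94 211:101 212:102 213:96
[260.0231 179.7457] [0.5969 0.1431] 179.1431 [0.1439 0.045 ]
254 266 160 200
150:128 151:129 152:129 153:119 154:103 155:98 156:111 157:132 158:113 159:94 160:94 161:84 162:92 163:87 164:86 165:86 195:84 196:84 197:83 198:84 199:84 200:79 201:83 202:107 203:113 204:104 205:122 206:133 207:116 208:105 209:105 210:110 211:100 212:75 213:81
[299.632  180.9894] [0.5908 0.0027] 177.6394 [0.1561 0.047 ]
291 306 159 202
clock: 29.83
ee_pos: [0.3989, 0.3612, 0.1024]
orientation: [-3.136, 0.009, -1.555]
wrist_force: [-0.3, -0.4, -0.5]
finger_gap: 0.065
total off [-0.0003  0.0046  0.0524] turn [-0.006  0.009 -0.012] |d| 0.0526 rows 2
per row [-0.0001  0.0023  0.0262]
q6 -1.022 ee [0.3989 0.3612 0.1024] F [-0.3 -0.4 -0.5] gap 0.065
```

```bash
python3 -m handwheel '[{"jaw":0.065,"offset":[0,0.0035,0.02],"turn":[-0.007,0.01,-0.012]},{"jaw":0.065,"offset":[0,0,0.022],"turn":[-0.003,0.003,0]},{"jaw":0.065,"offset":[0,0,0.01],"turn":[0,0,0]},{"jaw":0.065,"offset":[0,0,0],"turn":[0,0,0]}]'; python3 go.py .3946 .3619 .041 271.6
```

```text
clock: 30.17
ee_pos: [0.4004, 0.3612, 0.0554]
orientation: [-3.14, 0.002, -1.548]
wrist_force: [0.2, -0.4, -0.2]
finger_gap: 0.0654
total off [-0.0008  0.0059  0.0144] turn [-0.002  0.002 -0.005] |d| 0.0156 rows 1
q6 -1.014 ee [0.4004 0.3612 0.0554] F [ 0.2 -0.4 -0.2] gap 0.0654
```

```bash
python3 -m handwheel '[{"jaw":0.065,"offset":[-0.0005,0.006,0.006],"turn":[-0.002,0.002,-0.005]},{"jaw":0.065,"offset":[0,0.001,0.007],"turn":[0,0,0]},{"jaw":0.065,"offset":[0,0,0],"turn":[0,0,0]}]'; python3 go.py .3946 .3619 .038 271.6
```

```text
clock: 30.42
ee_pos: [0.3953, 0.3631, 0.0462]
orientation: [-3.137, 0.006, -1.544]
wrist_force: [-1.1, -0.6, 0.3]
finger_gap: 0.065
total off [0.0013 0.0008 0.0081] turn [-0.005  0.006 -0.001] |d| 0.0083 rows 1
q6 -1.021 ee [0.3953 0.3631 0.0462] F [-1.1 -0.6  0.3] gap 0.065
```

```bash
python3 -m handwheel '[{"jaw":0.06,"offset":[0.0013,0.001,0.005],"turn":[-0.005,0.006,-0.001]},{"jaw":0.06,"offset":[0,0,0.004],"turn":[0,0,0]}]'; python3 go.py .3946 .3619 .038 271.6
```

```text
clock: 30.58
ee_pos: [0.3949, 0.3631, 0.039]
orientation: [-3.139, 0.003, -1.542]
wrist_force: [-0.8, 0.0, -0.3]
finger_gap: 0.0605
total off [0.0012 0.0004 0.001 ] turn [-0.002  0.003  0.001] |d| 0.0016 rows 1
q6 -1.018 ee [0.3949 0.3631 0.039 ] F [-0.8  0.  -0.3] gap 0.0605
```

```bash
python3 -m handwheel '[{"jaw":0.053,"offset":[0.0012,0.0004,0.001],"turn":[-0.002,0.003,0.001]},{"jaw":0.03,"offset":[0,0,0],"turn":[0,0,0]},{"jaw":0.03,"offset":[0,0,0],"turn":[0,0,0]},{"jaw":0.03,"offset":[0,0,0],"turn":[0,0,0]},{"jaw":0.03,"offset":[0,0,0],"turn":[0,0,0]}]' 50; python3 go.py .3946 .3619 .038 271.6; python3 -m handwheel '[{"jaw":0.03,"offset":[0,0,-0.01],"turn":[0,0,0]},{"jaw":0.03,"offset":[0,0,-0.02],"turn":[0,0,0]},{"jaw":0.03,"offset":[0,0,-0.04],"turn":[0,0,0]},{"jaw":0.03,"offset":[0,0,-0.04],"turn":[0,0,0]},{"jaw":0.03,"offset":[0,0,-0.04],"turn":[0,0,0]},{"jaw":0.03,"offset":[0,0,0],"turn":[0,0,0]}]'; python3 go.py .592 -.137 .2 182
```

```text
clock: 31.0
ee_pos: [0.3945, 0.362, 0.0382]
orientation: [3.142, -0.0, -1.543]
wrist_force: [0.3, 0.0, -0.5]
finger_gap: 0.0445
total off [ 0.0001 -0.0001  0.0002] turn [ 0. -0. -0.] |d| 0.0002 rows 1
q6 -1.018 ee [0.3945 0.362  0.0382] F [ 0.3  0.  -0.5] gap 0.0445
clock: 31.5
ee_pos: [0.3939, 0.3601, 0.1942]
orientation: [3.137, -0.009, -1.543]
wrist_force: [0.2, 1.6, -0.1]
finger_gap: 0.0448
total off [ 0.5024 -0.1843 -0.0019] turn [-0.004 -0.011  1.563] |d| 0.5351 rows 13
per row [ 0.0386 -0.0142 -0.0001]
turn rows 14 [-0.0003 -0.0008  0.1117]
combined 14
   [ 0.0359 -0.0132 -0.0001] [-0.0003 -0.0008  0.1117]
   [ 0.0342 -0.0171 -0.0002] [-0.0003 -0.0008  0.1117]
   [ 0.0321 -0.0208 -0.0002] [-0.0003 -0.0008  0.1117]
   [ 0.0296 -0.0242 -0.0002] [-0.0003 -0.0008  0.1117]
   [ 0.0267 -0.0274 -0.0003] [-0.0003 -0.0008  0.1117]
   [ 0.0235 -0.0302 -0.0003] [-0.0003 -0.0008  0.1117]
   [ 0.0199 -0.0326 -0.0003] [-0.0003 -0.0008  0.1117]
   [ 0.0162 -0.0346 -0.0003] [-0.0003 -0.0008  0.1117]
   [ 0.0122 -0.0362 -0.0004] [-0.0003 -0.0008  0.1117]
   [ 0.0081 -0.0373 -0.0004] [-0.0003 -0.0008  0.1117]
   [ 0.0039 -0.038  -0.0004] [-0.0003 -0.0008  0.1117]
   [-0.0004 -0.0382 -0.0004] [-0.0003 -0.0008  0.1117]
   [-0.0046 -0.0379 -0.0004] [-0.0003 -0.0008  0.1117]
   [-0.0088 -0.0372 -0.0004] [-0.0003 -0.0008  0.1117]
q6 -1.019 ee [0.3939 0.3601 0.1942] F [ 0.2  1.6 -0.1] gap 0.0448
```

```bash
python3 -m handwheel '[{"jaw":0.03,"offset":[0.0355,-0.013,0],"turn":[0,0,0.112]},{"jaw":0.03,"offset":[0.034,-0.017,0],"turn":[0,0,0.112]},{"jaw":0.03,"offset":[0.032,-0.0208,0],"turn":[0,0,0.112]},{"jaw":0.03,"offset":[0.0296,-0.024,0],"turn":[0,0,0.112]},{"jaw":0.03,"offset":[0.0267,-0.027,0],"turn":[0,0,0.112]},{"jaw":0.03,"offset":[0.0235,-0.030,0],"turn":[0,0,0.112]},{"jaw":0.03,"offset":[0.02,-0.0326,0],"turn":[0,0,0.112]},{"jaw":0.03,"offset":[0.016,-0.0346,0],"turn":[0,0,0.112]},{"jaw":0.03,"offset":[0.012,-0.036,0],"turn":[0,0,0.112]},{"jaw":0.03,"offset":[0.008,-0.037,0],"turn":[0,0,0.112]}]'; python3 go.py .590 -.137 .17 181.9
```

```text
clock: 32.33
ee_pos: [0.5317, -0.0025, 0.2056]
orientation: [3.14, 0.014, -2.701]
wrist_force: [0.5, -0.4, -0.6]
finger_gap: 0.0443
total off [ 0.0052 -0.1466  0.0352] turn [0.005 0.013 0.408] |d| 0.1509 rows 4
per row [ 0.0013 -0.0367  0.0088]
turn rows 4 [0.0011 0.0033 0.1019]
combined 4
   [ 0.0013 -0.0367  0.0088] [0.0011 0.0033 0.1019]
   [-0.0025 -0.0366  0.0088] [0.0011 0.0033 0.1019]
   [-0.0062 -0.0361  0.0089] [0.0011 0.0033 0.1019]
   [-0.0099 -0.0353  0.0089] [0.0011 0.0033 0.1019]
q6 -1.426 ee [ 0.5317 -0.0025  0.2056] F [ 0.5 -0.4 -0.6] gap 0.0443
```

```bash
python3 -m handwheel '[{"jaw":0.03,"offset":[0.001,-0.035,0.006],"turn":[0.001,0.003,0.101]},{"jaw":0.03,"offset":[-0.0025,-0.035,0.006],"turn":[0.001,0.003,0.101]},{"jaw":0.03,"offset":[-0.006,-0.034,0.006],"turn":[0.001,0.003,0.101]},{"jaw":0.03,"offset":[-0.01,-0.033,0.006],"turn":[0.001,0.003,0.101]},{"jaw":0.03,"offset":[0,0,0],"turn":[0,0,0]},{"jaw":0.03,"offset":[0,0,0],"turn":[0,0,0]}]'; python3 go.py .590 -.137 .13 181.9
```

```text
clock: 32.83
ee_pos: [0.5893, -0.1447, 0.1828]
orientation: [3.141, 0.005, -3.139]
wrist_force: [-0.6, 0.5, -1.6]
finger_gap: 0.0446
total off [-0.0004  0.0076  0.0528] turn [ 0.001  0.005 -0.031] |d| 0.0533 rows 2
per row [-0.0002  0.0038  0.0264]
q6 -1.593 ee [ 0.5893 -0.1447  0.1828] F [-0.6  0.5 -1.6] gap 0.0446
```

```bash
python3 -m handwheel '[{"jaw":0.03,"offset":[-0.0004,0.0075,0.02],"turn":[0.001,0.005,-0.031]},{"jaw":0.03,"offset":[0,0,0.03],"turn":[0,0,0]},{"jaw":0.03,"offset":[0,0,0],"turn":[0,0,0]}]'; python3 go.py .590 -.137 .117 181.9;python3 - <<'E'
from h import *
s=cams.get_image("side");np.save("s16.npy",s);crop("side",200,100,330,230,5,"pics/s16.png",s)
E
```

```text
clock: 33.08
ee_pos: [0.5901, -0.1372, 0.1339]
orientation: [-3.141, 0.004, -3.107]
wrist_force: [-2.0, 0.1, -2.2]
finger_gap: 0.0444
total off [0.0002 0.0002 0.0169] turn [-0.     0.004  0.002] |d| 0.0169 rows 1
q6 -1.575 ee [ 0.5901 -0.1372  0.1339] F [-2.   0.1 -2.2] gap 0.0444
```

View pics/s16.png

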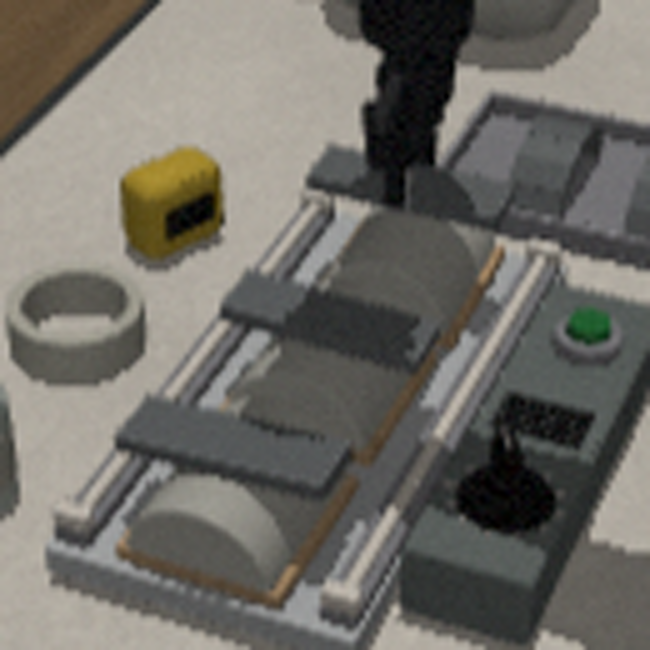

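```bash
python3 -m handwheel '[{"jaw":0.03,"offset":[0,0,0.009],"turn":[0,0.004,0.002]},{"jaw":0.03,"offset":[0,0,0.01],"turn":[0,0,0]}]' >/dev/null; python3 go.py .590 -.137 .111 181.9
```

```text
total off [ 0.0051 -0.0003  0.0115] turn [-0.003  0.013  0.005] |d| 0.0126 rows 1
q6 -1.577 ee [ 0.5949 -0.1365  0.1226] F [-0.5  0.1 -1.7] gap 0.0448
```

```bash
python3 -m handwheel '[{"jaw":0.03,"offset":[0.004,0,0.004],"turn":[-0.003,0.013,0.005]},{"jaw":0.03,"offset":[0,0,0.004],"turn":[0,0,0]},{"jaw":0.03,"offset":[0,0,0],"turn":[0,0,0]}]' >/dev/null; python3 go.py .590 -.137 .111 181.9
```

```text
total off [ 0.0008 -0.0013  0.0034] turn [ 0.    -0.     0.001] |d| 0.0037 rows 1
q6 -1.578 ee [ 0.5907 -0.1357  0.1144] F [ 0.3  0.  -1.2] gap 0.0447
```

```bash
python3 -m handwheel '[{"jaw":0.03,"offset":[0.001,-0.001,0.003],"turn":[0,0,0.001]}]' |egrep 'ee|wri'; python3 -m handwheel '[{"jaw":0.03,"offset":[0,0,0.002],"turn":[0,0,0]}]'|egrep 'ee|ori|wri'; python3 go.py .590 -.137 .111 181.9
```

```text
ee_pos: [0.5906, -0.1366, 0.1123]
wrist_force: [1.3, -0.3, -0.4]
ee_pos: [0.5904, -0.1367, 0.1102]
orientation: [-3.141, 0.002, -3.108]
wrist_force: [0.1, -0.1, -0.8]
total off [ 0.0004 -0.0003 -0.0008] turn [-0.     0.002 -0.   ] |d| 0.0009 rows 1
q6 -1.577 ee [ 0.5904 -0.1367  0.1102] F [ 0.1 -0.1 -0.8] gap 0.0442
```

```bash
python3 -m handwheel '[{"jaw":0.03,"offset":[0.0003,0,0.002],"turn":[0,0.002,0]}]'|egrep 'ee|ori|wri'
```

```text
ee_pos: [0.5905, -0.1367, 0.1101]
orientation: [-3.141, 0.001, -3.108]
wrist_force: [-5.9, 4.2, 16.9]
```

```bash
python3 -m handwheel '[{"jaw":0.046,"offset":[0,0,0],"turn":[0,0,0]},{"jaw":0.05,"offset":[0,0,0],"turn":[0,0,0]},{"jaw":0.056,"offset":[0,0,0],"turn":[0,0,0]},{"jaw":0.062,"offset":[0,0,-0.01],"turn":[0,0,0]},{"jaw":0.065,"offset":[0,0,-0.03],"turn":[0,0,0]},{"jaw":0.065,"offset":[0,0,-0.04],"turn":[0,0,0]},{"jaw":0.065,"offset":[0,0,-0.04],"turn":[0,0,0]},{"jaw":0.065,"offset":[0,-0.035,-0.02],"turn":[0,0,0]},{"jaw":0.065,"offset":[0,-0.035,0],"turn":[0,0,0]},{"jaw":0.065,"offset":[0,-0.035,0],"turn":[0,0,0]}]'; python3 - <<'E'
from h import *
s=cams.get_image("side");np.save("s17.npy",s)
for i,y in enumerate((.141,-.001,-.137)):
    c=proj("side",[.592,y,.09]).astype(int); x0,y0=c[0]-32,c[1]-20
    crop("side",x0,y0,x0+65,y0+42,12,f"pics/s17_{i}.png",s); print(i,x0,y0)
crop("side",200,100,330,230,5,"pics/s17.png",s)
E
```

```text
clock: 34.63
ee_pos: [0.5954, -0.2401, 0.2636]
orientation: [-3.136, 0.006, -3.097]
wrist_force: [0.6, 0.7, -0.9]
finger_gap: 0.0651
0 215 170
1 233 144
2 248 123
```

View pics/s17.png

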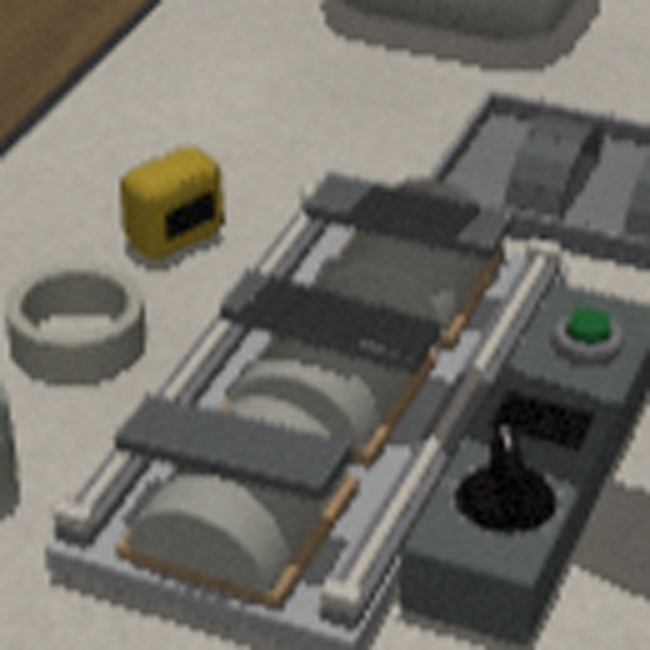

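View pics/s17_0.png

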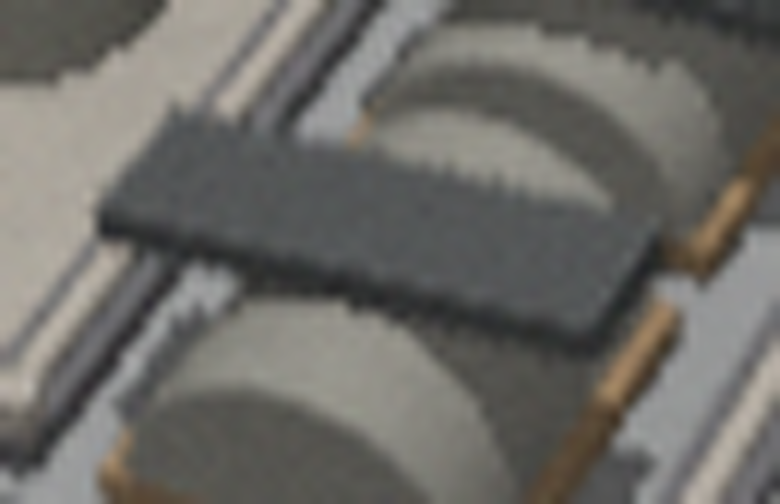

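View pics/s17_1.png

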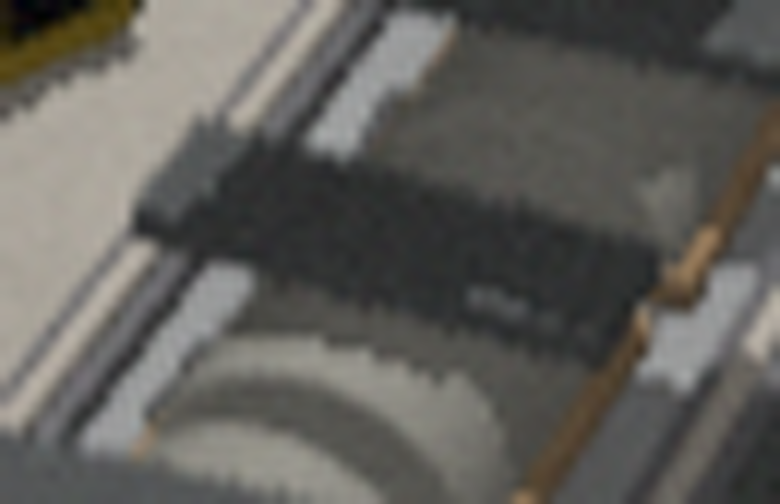

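View pics/s17_2.png

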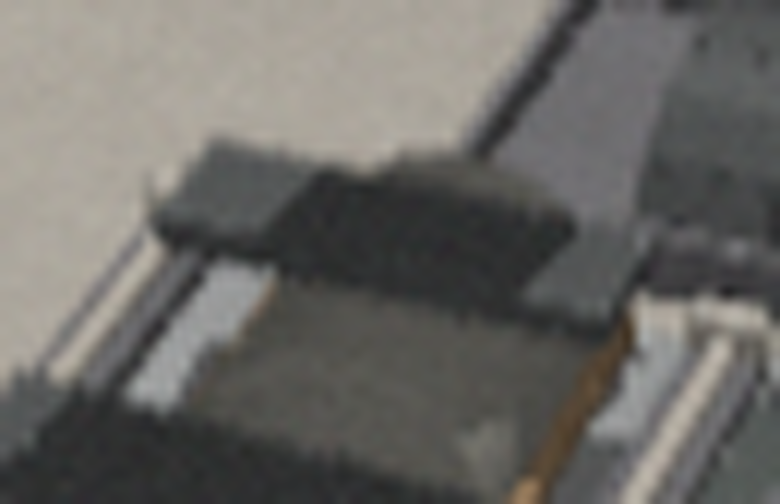

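```bash
python3 - <<'E'
from h import *
for i,(xc,y,yaw,o) in enumerate(((.5932,.141,-.76,(215,170)),(.5927,-.001,-.2,(233,144)),(.5895,-.137,1.9,(248,123)))):
  for th in(-4,-2,0,2,4):
    a=np.radians(th);w=np.radians(yaw);ex=np.array([np.cos(w)*np.cos(a),np.sin(w)*np.cos(a),-np.sin(a)]);ey=np.array([-np.sin(w),np.cos(w),0]);ez=np.cross(ex,ey)
    c=np.array([xc+th*.001,y,.094])
    P=lambda l,m,n:(proj("side",c+ex*l+ey*m+ez*n)-np.array(o))*12+5.5
    sl=lambda p,q:(q-p)[1]/(q-p)[0]
    print(i,th,"bot+y %.3f top-y %.3f"%(sl(P(.07,.023,-.006),P(-.07,.023,-.006)),sl(P(.07,-.023,.006),P(-.07,-.023,.006))),[P(*k).round(0).tolist() for k in((.07,.023,.006),(-.07,.023,-.006),(.07,-.023,.006),(-.07,-.023,.006))])
E
```

```text
0 -4 bot+y 0.358 top-y 0.347 [[116.0, 186.0], [616.0, 401.0], [200.0, 83.0], [693.0, 254.0]]
0 -2 bot+y 0.330 top-y 0.318 [[108.0, 191.0], [610.0, 392.0], [192.0, 88.0], [685.0, 245.0]]
0 0 bot+y 0.301 top-y 0.288 [[101.0, 197.0], [604.0, 383.0], [185.0, 93.0], [677.0, 235.0]]
0 2 bot+y 0.272 top-y 0.258 [[94.0, 202.0], [597.0, 373.0], [178.0, 99.0], [669.0, 226.0]]
0 4 bot+y 0.243 top-y 0.229 [[88.0, 207.0], [590.0, 364.0], [172.0, 104.0], [661.0, 216.0]]
1 -4 bot+y 0.325 top-y 0.316 [[140.0, 196.0], [609.0, 384.0], [211.0, 108.0], [675.0, 254.0]]
1 -2 bot+y 0.295 top-y 0.285 [[133.0, 201.0], [604.0, 375.0], [203.0, 113.0], [668.0, 245.0]]
1 0 bot+y 0.265 top-y 0.254 [[126.0, 207.0], [598.0, 366.0], [196.0, 118.0], [661.0, 236.0]]
1 2 bot+y 0.235 top-y 0.223 [[119.0, 212.0], [592.0, 358.0], [189.0, 123.0], [654.0, 227.0]]
1 4 bot+y 0.204 top-y 0.192 [[113.0, 217.0], [586.0, 349.0], [183.0, 129.0], [646.0, 218.0]]
2 -4 bot+y 0.281 top-y 0.274 [[167.0, 205.0], [614.0, 365.0], [223.0, 126.0], [667.0, 247.0]]
2 -2 bot+y 0.250 top-y 0.242 [[159.0, 210.0], [609.0, 356.0], [216.0, 131.0], [660.0, 239.0]]
2 0 bot+y 0.219 top-y 0.211 [[152.0, 215.0], [604.0, 348.0], [209.0, 136.0], [654.0, 230.0]]
2 2 bot+y 0.188 top-y 0.179 [[146.0, 221.0], [599.0, 340.0], [202.0, 142.0], [647.0, 222.0]]
2 4 bot+y 0.157 top-y 0.148 [[139.0, 226.0], [593.0, 331.0], [196.0, 147.0], [640.0, 213.0]]
```

```bash
python3 go.py .597 .141 .22 179.24; python3 -m handwheel '[{"jaw":0.065,"offset":[0,0.038,0.004],"turn":[0,0,0.009]},{"jaw":0.065,"offset":[0,0.038,0.004],"turn":[0,0,0.009]},{"jaw":0.065,"offset":[0,0.038,0.004],"turn":[0,0,0.009]},{"jaw":0.065,"offset":[0,0.038,0.004],"turn":[0,0,0.009]},{"jaw":0.065,"offset":[0,0.038,0.004],"turn":[0,0,0.009]},{"jaw":0.065,"offset":[0,0.038,0.004],"turn":[0,0,0.009]},{"jaw":0.065,"offset":[0,0.038,0.004],"turn":[0,0,0]},{"jaw":0.065,"offset":[0,0.038,0.004],"turn":[0,0,0]},{"jaw":0.065,"offset":[0,0.038,0.004],"turn":[0,0,0]},{"jaw":0.065,"offset":[0,0.025,0.004],"turn":[0,0,0]}]'; python3 go.py .597 .141 .15 179.24
```

```text
total off [-0.0165  0.3872  0.0408] turn [-0.008  0.007  0.053] |d| 0.3897 rows 10
per row [-0.0017  0.0387  0.0041]
q6 -1.395 ee [ 0.5956 -0.2462  0.264 ] F [ 2.5 -2.3  2. ] gap 0.0647
clock: 35.52
ee_pos: [0.5994, 0.1234, 0.2272]
orientation: [-3.131, 0.021, 3.102]
wrist_force: [-0.2, -0.7, 1.2]
finger_gap: 0.0651
total off [0.0047 0.0183 0.077 ] turn [-0.01   0.02  -0.026] |d| 0.0792 rows 2
per row [0.0024 0.0091 0.0385]
q6 -2.096 ee [0.5994 0.1234 0.2272] F [-0.2 -0.7  1.2] gap 0.0651
```

```bash
python3 -m handwheel '[{"jaw":0.065,"offset":[0.003,0.014,0.03],"turn":[-0.01,0.02,-0.026]},{"jaw":0.065,"offset":[0,0,0.035],"turn":[0,0,0]},{"jaw":0.065,"offset":[0,0,0],"turn":[0,0,0]}]'>/dev/null; python3 go.py .597 .141 .13 179.24
```

```text
total off [ 0.0017 -0.0048  0.0334] turn [0.003 0.007 0.01 ] |d| 0.0338 rows 1
q6 -2.076 ee [0.5985 0.1457 0.1635] F [-1.4 -0.6 -1.3] gap 0.065
```

```bash
python3 -m handwheel '[{"jaw":0.065,"offset":[0.0015,-0.0045,0.015],"turn":[0.003,0.007,0.01]},{"jaw":0.065,"offset":[0,0,0.018],"turn":[0,0,0]},{"jaw":0.065,"offset":[0,0,0],"turn":[0,0,0]}]'>/dev/null; python3 go.py .597 .141 .113 179.24
```

```text
total off [ 0.0015 -0.0007  0.0204] turn [-0.001  0.002  0.001] |d| 0.0205 rows 1
q6 -2.08 ee [0.5985 0.1417 0.1334] F [-0.7  0.1 -0.5] gap 0.0654
```

```bash
python3 -m handwheel '[{"jaw":0.065,"offset":[0.002,-0.0007,0.01],"turn":[-0.001,0.003,0.001]},{"jaw":0.065,"offset":[0.001,0,0.01],"turn":[0,0.001,0]},{"jaw":0.065,"offset":[0,0,0],"turn":[0,0,0]}]'>/dev/null; python3 go.py .597 .141 .110 179.24
```

```text
total off [0.0007 0.0004 0.007 ] turn [ 0.002  0.004 -0.001] |d| 0.0071 rows 1
q6 -2.08 ee [0.5976 0.1406 0.117 ] F [-1.3 -0.4 -0.9] gap 0.0652
```

```bash
python3 -m handwheel '[{"jaw":0.06,"offset":[0.001,0.0004,0.006],"turn":[0.002,0.004,-0.001]},{"jaw":0.054,"offset":[0,0,0.002],"turn":[0,0,0]}]'>/dev/null; python3 go.py .597 .141 .110 179.24
```

```text
total off [0.0006 0.     0.0005] turn [0.001 0.003 0.   ] |d| 0.0008 rows 1
q6 -2.08 ee [0.5976 0.1409 0.1105] F [0.1 0.2 0.1] gap 0.0536
```

Now I'll close on the blank, lift a little, shift it −4 mm in x and set it down again.

```bash
python3 -m handwheel '[{"jaw":0.048,"offset":[0,0,0],"turn":[0,0,0]},{"jaw":0.03,"offset":[0,0,0],"turn":[0,0,0]},{"jaw":0.03,"offset":[0,0,0],"turn":[0,0,0]},{"jaw":0.03,"offset":[0,0,0],"turn":[0,0,0]}]' 30; python3 -m handwheel '[{"jaw":0.03,"offset":[0,0,-0.006],"turn":[0,0,0]},{"jaw":0.03,"offset":[0,0,0],"turn":[0,0,0]}]'; python3 go.py .5932 .141 .114 179.24
```

```text
clock: 36.77
ee_pos: [0.598, 0.141, 0.1113]
orientation: [3.14, 0.004, 3.129]
wrist_force: [0.1, 1.2, -0.5]
finger_gap: 0.045
clock: 36.93
ee_pos: [0.5978, 0.141, 0.1175]
orientation: [3.141, 0.004, 3.129]
wrist_force: [0.3, 0.7, -0.7]
finger_gap: 0.0453
total off [ 0.0047 -0.      0.0035] turn [0.001 0.004 0.   ] |d| 0.0058 rows 1
q6 -2.08 ee [0.5978 0.141  0.1175] F [ 0.3  0.7 -0.7] gap 0.0453
```

```bash
python3 -m handwheel '[{"jaw":0.03,"offset":[0.0045,0,0],"turn":[0.001,0.002,0]},{"jaw":0.03,"offset":[0,0,0],"turn":[0,0,0]}]'>/dev/null; python3 go.py .594 .141 .111 179.24
```

```text
total off [-0.001  -0.0001  0.0068] turn [ 0.     0.002 -0.   ] |d| 0.0069 rows 1
q6 -2.084 ee [0.593  0.1411 0.1178] F [ 0.2 -0.6 -1. ] gap 0.045
```

```bash
python3 -m handwheel '[{"jaw":0.03,"offset":[-0.0005,0,0.004],"turn":[0,0.002,0]},{"jaw":0.03,"offset":[0,0,0.003],"turn":[0,0,0]}]'>/dev/null; python3 go.py .594 .141 .111 179.24
```

```text
total off [-0.0004 -0.0003  0.0003] turn [0.001 0.001 0.   ] |d| 0.0006 rows 1
q6 -2.082 ee [0.5936 0.1413 0.1113] F [-0.2  0.4 -0.6] gap 0.0452
```

```bash
python3 -m handwheel '[{"jaw":0.03,"offset":[0,0,0.002],"turn":[0,0,0]}]'|egrep 'ee|wri'; python3 -m handwheel '[{"jaw":0.03,"offset":[0,0,0.002],"turn":[0,0,0]}]'|egrep 'ee|wri'
```

```text
ee_pos: [0.5937, 0.1414, 0.111]
wrist_force: [-8.8, 0.1, 20.9]
ee_pos: [0.5937, 0.1414, 0.111]
wrist_force: [-5.3, -0.2, 12.1]
```

```bash
python3 -m handwheel '[{"jaw":0.046,"offset":[0,0,0],"turn":[0,0,0]},{"jaw":0.05,"offset":[0,0,0],"turn":[0,0,0]},{"jaw":0.056,"offset":[0,0,0],"turn":[0,0,0]},{"jaw":0.062,"offset":[0,0,-0.01],"turn":[0,0,0]},{"jaw":0.065,"offset":[0,0,-0.03],"turn":[0,0,0]},{"jaw":0.065,"offset":[0,0,-0.04],"turn":[0,0,0]},{"jaw":0.065,"offset":[0.005,-0.035,-0.02],"turn":[0,0,0]},{"jaw":0.065,"offset":[0.015,-0.036,0],"turn":[0,0,0]},{"jaw":0.065,"offset":[0.015,-0.036,0],"turn":[0,0,0]},{"jaw":0.065,"offset":[0.015,-0.036,0],"turn":[0,0,0]}]'>/dev/null; python3 -m handwheel '[{"jaw":0.065,"offset":[0.015,-0.036,0],"turn":[0,0,0]},{"jaw":0.065,"offset":[0.015,-0.036,0],"turn":[0,0,0]},{"jaw":0.065,"offset":[0.015,-0.036,0],"turn":[0,0,0]},{"jaw":0.065,"offset":[0.015,-0.036,0],"turn":[0,0,0]},{"jaw":0.065,"offset":[0.015,-0.036,0],"turn":[0,0,0]},{"jaw":0.065,"offset":[0.015,-0.036,0],"turn":[0,0,0]},{"jaw":0.065,"offset":[0.015,-0.036,0],"turn":[0,0,0]},{"jaw":0.065,"offset":[0.005,-0.036,0],"turn":[0,0,0]},{"jaw":0.065,"offset":[0.005,-0.036,0],"turn":[0,0,0]},{"jaw":0.065,"offset":[0,0,0],"turn":[0,0,0]}]'; python3 - <<'E'
from h import *
s=cams.get_image("side");np.save("s18.npy",s)
t=cams.get_image("top");np.save("t18.npy",t)
for i,(x0,y0) in enumerate(((215,170),(233,144),(248,123))):
    crop("side",x0,y0,x0+65,y0+42,12,f"pics/s18_{i}.png",s)
crop("side",200,100,330,230,5,"pics/s18.png",s)
crop("top",230,145,400,245,4.5,"pics/t18.png",t)
E
```

```text
clock: 39.1
ee_pos: [0.4214, -0.3433, 0.2269]
orientation: [-3.134, 0.018, 3.141]
wrist_force: [1.0, -0.2, -0.1]
finger_gap: 0.0653
```

View pics/s18.png

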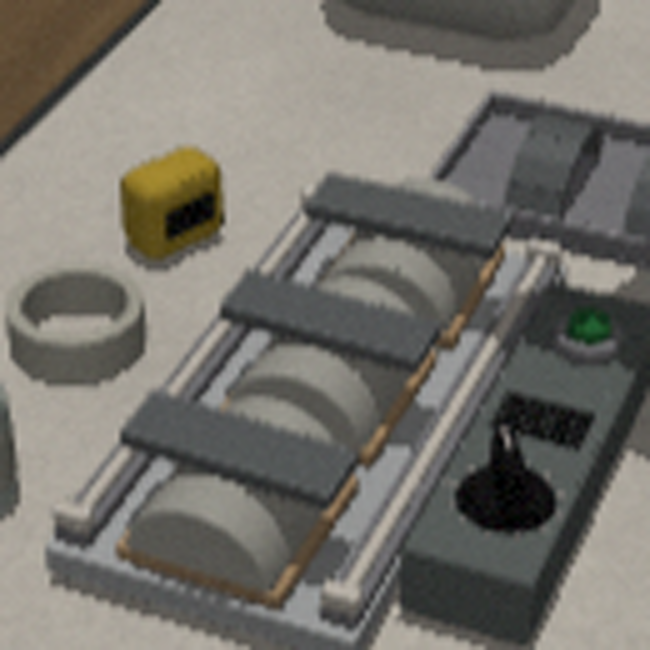

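View pics/t18.png

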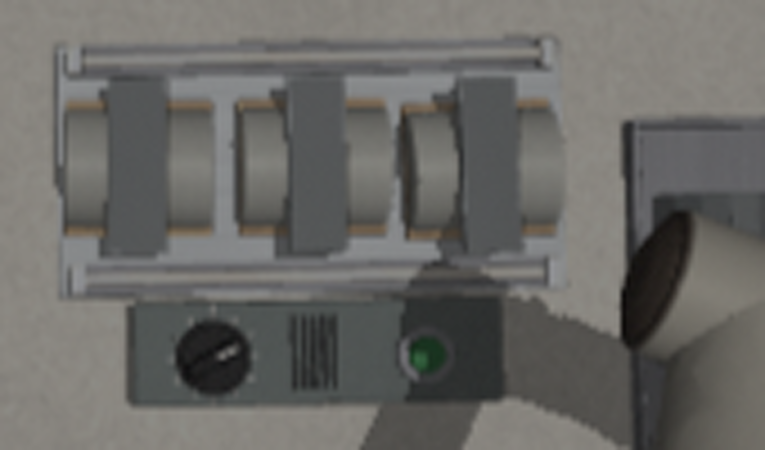

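```bash
cat > tilt.py <<'E'
from h import *
import sys
s=np.load(sys.argv[1]).astype(float); g=s.mean(2)
pr=[(.5932,.141,-.76),(.5927,-.001,-.2),(.5895,-.137,1.9)]
def model(i,th):
    xc,y,yaw=pr[i];a=np.radians(th);w=np.radians(yaw)
    ex=np.array([np.cos(w)*np.cos(a),np.sin(w)*np.cos(a),-np.sin(a)]);ey=np.array([-np.sin(w),np.cos(w),0]);ez=np.cross(ex,ey)
    c=np.array([xc+th*.001,y,.094])
    return lambda l,m,n:proj("side",c+ex*l+ey*m+ez*n)
def rob(U,V):
    m=np.ones(len(U),bool)
    for _ in range(6):
        k=np.polyfit(U[m],V[m],1); r=V-np.polyval(k,U); m=abs(r)<max(.25,1.5*np.std(r[m]))
    return k[0],m.sum(),len(U),np.std(r[m])
for i in range(3):
    P=model(i,1)
    res=[]
    for nm,A,B,up in(("top-y",P(.07,-.023,.006),P(-.07,-.023,.006),True),("fold+y",P(.07,.023,.006),P(-.07,.023,.006),None),("bot+y",P(.07,.023,-.006),P(-.07,.023,-.006),False)):
        u0,u1=sorted((A[0],B[0])); U=np.arange(int(u0+5),int(u1-5)); V=[];Uk=[]
        for u in U:
            v=A[1]+(B[1]-A[1])*(u-A[0])/(B[0]-A[0])
            vs=np.arange(int(v)-4,int(v)+5); col=g[vs,u]; d=np.diff(col)
            if nm=="top-y": k=np.argmin(d)
            elif nm=="fold+y": k=np.argmin(d)
            else: k=np.argmax(d)
            if abs(d[k])<6 or k in(0,len(d)-1): continue
            w=np.abs(d[k-1:k+2])*(np.sign(d[k-1:k+2])==np.sign(d[k])); Uk.append(u);V.append(vs[k]+.5+(w@np.array([-1,0,1]))/w.sum())
        if len(Uk)<8: continue
        sl,n,N,sd=rob(np.array(Uk),np.array(V))
        # invert to tilt
        ths=np.linspace(-8,8,33); pos={"top-y":(-.023,.006),"fold+y":(.023,.006),"bot+y":(.023,-.006)}[nm]
        ss=[]
        for th in ths:
            Q=model(i,th);a=Q(.07,*pos);b=Q(-.07,*pos);ss.append((b-a)[1]/(b-a)[0])
        th=np.interp(-sl,-np.array(ss),ths)
        res.append(f"{nm}: slope {sl:.3f} n {n}/{N} sd {sd:.2f} tilt {th:.1f}")
    print("ABC"[i],res)
E
python3 tilt.py s18.npy; python3 tilt.py s17.npy
```

```text
A ['top-y: slope 0.300 n 19/29 sd 0.12 tilt -0.8', 'fold+y: slope 0.318 n 30/32 sd 0.13 tilt -1.4', 'bot+y: slope 0.326 n 15/29 sd 0.21 tilt -1.7']
B ['top-y: slope 0.284 n 17/27 sd 0.11 tilt -1.9', 'fold+y: slope 0.288 n 27/30 sd 0.13 tilt -1.7', 'bot+y: slope 0.278 n 12/27 sd 0.17 tilt -0.9']
C ['top-y: slope 0.225 n 24/27 sd 0.11 tilt -0.9', 'fold+y: slope 0.230 n 25/28 sd 0.15 tilt -0.8', 'bot+y: slope 0.232 n 13/25 sd 0.21 tilt -0.9']
A ['top-y: slope 0.248 n 18/29 sd 0.11 tilt 2.7', 'fold+y: slope 0.251 n 30/32 sd 0.13 tilt 3.2', 'bot+y: slope 0.262 n 14/29 sd 0.20 tilt 2.7']
B ['top-y: slope 0.278 n 16/27 sd 0.11 tilt -1.5', 'fold+y: slope 0.392 n 5/11 sd 0.08 tilt -8.0', 'bot+y: slope 0.280 n 13/26 sd 0.09 tilt -1.0']
C ['top-y: slope 0.205 n 14/25 sd 0.12 tilt 0.3', 'fold+y: slope 0.251 n 4/10 sd 0.15 tilt -2.2', 'bot+y: slope 0.229 n 19/27 sd 0.10 tilt -0.6']
```

View pics/s18_1.png

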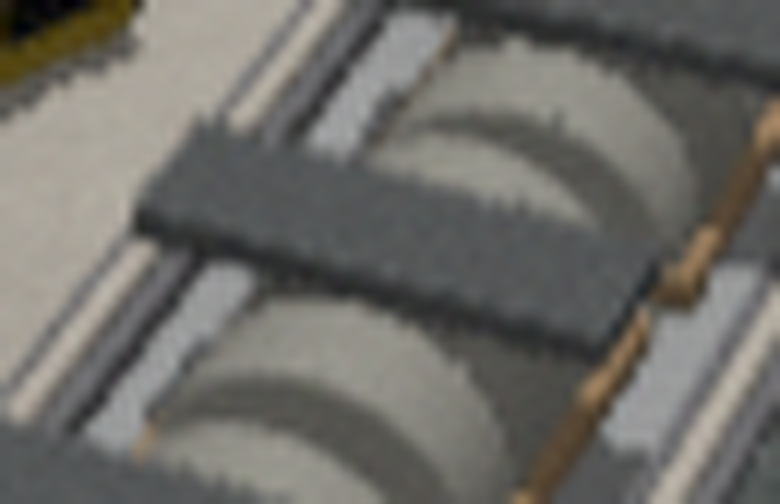

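View pics/s18_0.png

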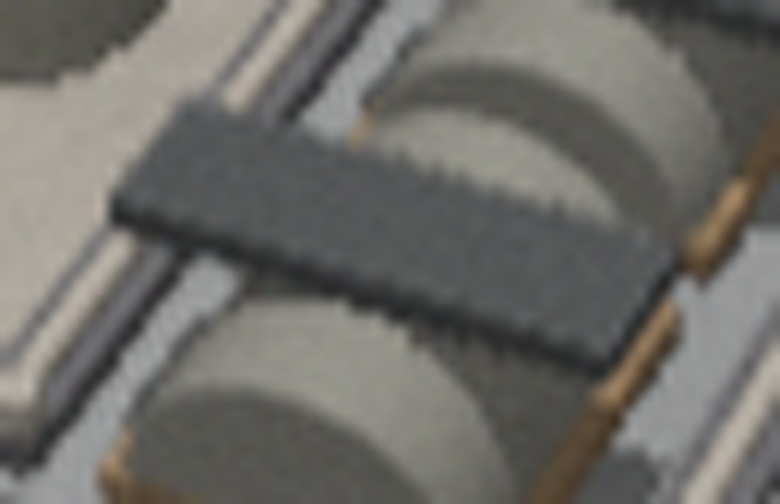

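```bash
python3 - <<'E'
from h import *
s=np.load("s18.npy").astype(float);t=np.load("t18.npy").astype(float)
crop("side",150,220,330,320,4,"pics/bd.png",s.astype(np.uint8))
# wood mask
def wood(im): return ((im[...,0]-im[...,2])>25)&(im[...,0]>90)
m=wood(t); m[:, :170]=0;m[:,235:]=0;m[:170]=0;m[260:]=0
from numpy import polyfit
def line(U,V):
    k=np.ones(len(U),bool)
    for _ in range(5):
        p=polyfit(U[k],V[k],1);r=V-np.polyval(p,U);k=abs(r)<max(.3,2*r[k].std())
    return p
rows=range(182,246)
# right edge: R-B subpixel
d=t[...,0]-t[...,2]
def edge_r(im,v,a,b,th=22):
    c=im[v,a:b]; i=np.where(c>th)[0].max(); return a+i+(c[i]-th)/(c[i]-c[i+1])
V=np.array(list(rows));U=np.array([edge_r(d,v,205,240) for v in rows])
p=line(V,U); A=plane("top",np.polyval(p,182),182,.016);B=plane("top",np.polyval(p,245),245,.016)
print("board -y edge",A.round(4),B.round(4),"yaw",np.degrees(np.arctan((A-B)[1]/(A-B)[0])))
pa,pb=proj("side",A),proj("side",B);print(pa,pb,"pred slope",(pb-pa)[1]/(pb-pa)[0])
ds=s[...,0]-s[...,2]
cu=np.arange(int(pa[0])+4,int(pb[0])-4);vv=[]
for u in cu:
    v0=int(pa[1]+(pb-pa)[1]*(u-pa[0])/(pb-pa)[0]); c=ds[v0-8:v0+9,u]
    i=np.where(c>22)[0].min(); vv.append(v0-8+i-(c[i]-22)/(c[i]-c[i-1]) if i>0 else np.nan)
vv=np.array(vv);k=~np.isnan(vv);print(vv.round(1)[::6]);p=line(cu[k],vv[k]);print("obs slope",p[0])
# sensitivity deg tilt
for th in(1,2):
    q=B.copy();q[2]+=np.linalg.norm(A-B)*np.tan(np.radians(th));pq=proj("side",q);print(th,(pq-pa)[1]/(pq-pa)[0])
E
```

```text
board -y edge [0.5962 0.2804 0.016 ] [0.3606 0.2792 0.016 ] yaw 0.3054777445312218
[226.58178748 237.2095378 ] [302.98279399 262.21734333] pred slope 0.3273229851660131
[237.3 239.3 241.4 243.  245.4 247.4 249.4 251.4 253.4 255.4 257.3 259.4]
obs slope 0.33113197398853933
1 0.3143853858667077
2 0.3014100506682785
```

View pics/bd.png

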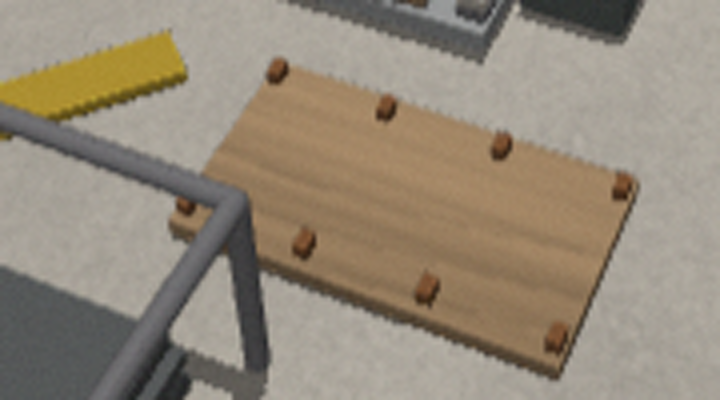

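```bash
python3 - <<'E'
from h import *
t=np.load("t18.npy").astype(float).mean(2)
for nm,ul,ur,rl,rr,f in(("A",254,266.5,(171,194),(171,194),-.76),("B",294,306.5,(171,194),(171,194),-.2),("C",332,345,(171,194),(171,194),1.9)):
    for side,u0 in(("L",ul),("R",ur)):
        V=np.arange(172,193);U=[]
        for v in V:
            us=np.arange(int(u0)-5,int(u0)+6);d=np.diff(t[v,us])*(-1 if side=="L" else 1);k=np.argmax(d);k=min(max(k,1),len(d)-2)
            w=np.clip(d[k-1:k+2],0,None);U.append(us[k]+.5+(w@[-1,0,1])/w.sum())
        U=np.array(U);m=np.ones(len(V),bool)
        for _ in range(5):
            p=np.polyfit(V[m],U[m],1);r=U-np.polyval(p,V);m=abs(r)<max(.2,2*r[m].std())
        A=plane("top",np.polyval(p,172),172,.1);B=plane("top",np.polyval(p,192),192,.1)
        print(nm,side,"y at mid",((A+B)[1]/2).round(4),"yaw",round(np.degrees(np.arctan((A-B)[1]/(A-B)[0])),2),"sd",r[m].std().round(2),"former",f)
from tilt import model
E
python3 - <<'E'
import sys;sys.argv=["x","s18.npy"]
from tilt import *
pr[0]=(.5932,.141,.24);P=model(0,0);a=P(.07,-.023,.006);b=P(-.07,-.023,.006);print("slope with +1deg yaw",(b-a)[1]/(b-a)[0],"vs .288")
E
```

```text
A L y at mid 0.1676 yaw -3.05 sd 0.27 former -0.76
A R y at mid 0.1176 yaw -0.79 sd 0.16 former -0.76
B L y at mid 0.0267 yaw -0.79 sd 0.48 former -0.2
B R y at mid -0.0224 yaw 4.4 sd 0.21 former -0.2
C L y at mid -0.1077 yaw -1.3 sd 0.48 former 1.9
C R y at mid -0.1582 yaw -2.88 sd 0.08 former 1.9
A ['top-y: slope 0.300 n 19/29 sd 0.12 tilt -0.8', 'fold+y: slope 0.318 n 30/32 sd 0.13 tilt -1.4', 'bot+y: slope 0.326 n 15/29 sd 0.21 tilt -1.7']
B ['top-y: slope 0.284 n 17/27 sd 0.11 tilt -1.9', 'fold+y: slope 0.288 n 27/30 sd 0.13 tilt -1.7', 'bot+y: slope 0.278 n 12/27 sd 0.17 tilt -0.9']
C ['top-y: slope 0.225 n 24/27 sd 0.11 tilt -0.9', 'fold+y: slope 0.230 n 25/28 sd 0.15 tilt -0.8', 'bot+y: slope 0.232 n 13/25 sd 0.21 tilt -0.9']
slope with +1deg yaw 0.2745917008875163 vs .288Traceback (most recent call last):
  File "<stdin>", line 14, in <module>
  File "tilt.py", line 3, in <module>
    s=np.load(sys.argv[1]).astype(float); g=s.mean(2)
              ~~~~~~~~^^^
IndexError: list index out of range
```

```bash
cat > yaw.py <<'E'
from h import *
import sys
t=np.load(sys.argv[1]).astype(float); d=cv2.GaussianBlur(t[...,2]-t[...,0],(1,5),0)
for nm,uc in(("A",260),("B",300),("C",338.5)):
    U={"L":[],"R":[]};V=np.arange(172,193)
    for v in V:
        c=d[v]
        for s_,st in(("L",-1),("R",1)):
            u=int(uc)
            while c[u+st]>-1: u+=st
            f=(c[u]+1)/(c[u]-c[u+st]); U[s_].append(u+st*f)
    ys=[]
    for k in U:
        u=np.array(U[k]);m=np.ones(len(V),bool)
        for _ in range(5):
            p=np.polyfit(V[m],u[m],1);r=u-np.polyval(p,V);m=abs(r)<max(.15,2*r[m].std())
        A=plane("top",np.polyval(p,172),172,.1);B=plane("top",np.polyval(p,192),192,.1); ys.append((A+B)[1]/2)
        print(nm,k,"y",ys[-1].round(4),"yaw",round(np.degrees(np.arctan((A-B)[1]/(A-B)[0])),2),"sd",r[m].std().round(2),m.sum())
    print("   centre y",np.mean(ys).round(4),"width",(ys[0]-ys[1]).round(4))
E
python3 yaw.py t18.npy
```

```text
A L y 0.1661 yaw -0.6 sd 0.04 18
A R y 0.1204 yaw -0.51 sd 0.05 21
   centre y 0.1432 width 0.0457
B L y 0.0253 yaw -0.19 sd 0.26 21
B R y -0.0211 yaw -0.94 sd 0.05 20
   centre y 0.0021 width 0.0464
C L y -0.11 yaw 0.16 sd 0.18 21
C R y -0.1579 yaw 1.49 sd 0.04 21
   centre y -0.1339 width 0.0478
```

```bash
cat > dial.py <<'E'
from h import *
import sys
t=np.load(sys.argv[1]) if len(sys.argv)>1 else cams.get_image("top")
if len(sys.argv)<2: np.save("td.npy",t)
g=t.astype(int)
m=(g[...,1]-g[...,0]>15)&(g[...,1]-g[...,2]>8); m[:200]=0;m[250:]=0
v,u=np.nonzero(m);
if len(u): print("btn px",u.mean(),v.mean(),len(u),plane("top",u.mean(),v.mean(),.07).round(4))
k=(g.max(2)<45); k[:205]=0;k[240:]=0;k[:,:262]=0;k[:,292:]=0
k=k.astype(np.uint8);n,l,s,c=cv2.connectedComponentsWithStats(k);i=1+np.argmax(s[1:,4])
(cx,cy),r=cv2.minEnclosingCircle(np.argwhere(l==i)[:,::-1].astype(np.float32));
print("dial",c[i],s[i],"circ",cx,cy,r,"r mm",r*1.38/380*1000,plane("top",cx,cy,.067).round(4))
crop("top",262,206,296,240,16,"pics/dial_%s.png"%(sys.argv[2] if len(sys.argv)>2 else "x"),t)
E
python3 dial.py t15.npy a; python3 dial.py t4.npy b;python3 - <<'E'
from h import *
s=np.load("s18.npy");crop("side",275,170,325,230,10,"pics/ds.png",s)
E
```

```text
btn px 324.5 223.5 52 [ 0.4382 -0.0874  0.07  ]
dial [276.53191489 224.02659574] [269 217  16  15 188] circ 276.75 224.0 8.004005432128906 r mm 29.067177621941813 [0.4384 0.0845 0.067 ]
btn px 324.5192307692308 223.3653846153846 52 [ 0.4387 -0.0875  0.07  ]
dial [276.53191489 224.02659574] [269 217  16  15 188] circ 276.75 224.0 8.004005432128906 r mm 29.067177621941813 [0.4384 0.0845 0.067 ]
```

View pics/dial_a.png

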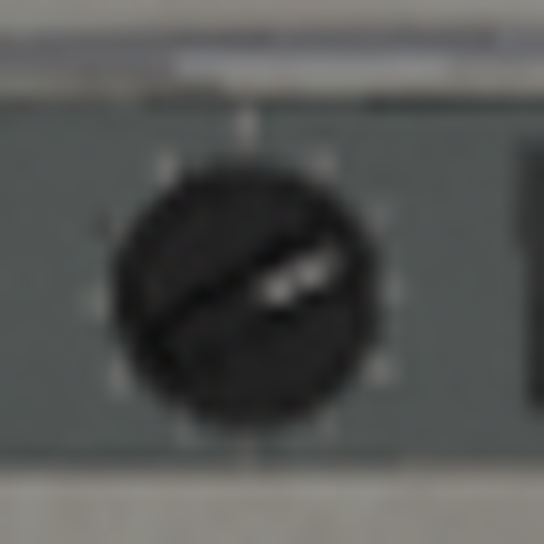

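View pics/ds.png

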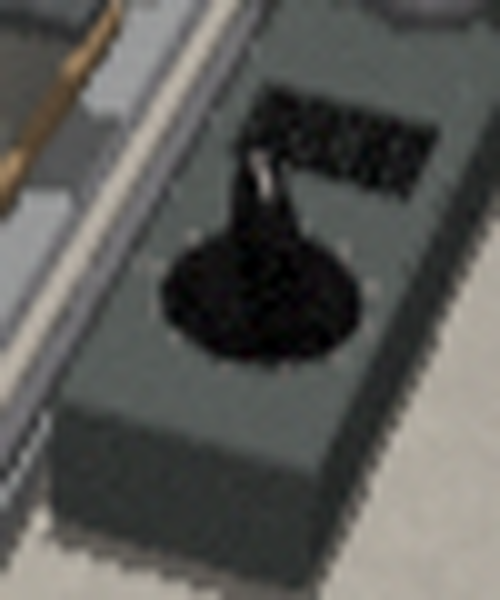

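```bash
python3 go.py .438 .0835 .20 300
```

```text
total off [-0.0163  0.4235  0.0245] turn [-0.022  0.005 -2.093] |d| 0.4245 rows 11
per row [-0.0015  0.0385  0.0022]
turn rows 18 [-0.0012  0.0003 -0.1163]
combined 18
   [-0.0009  0.0235  0.0014] [-0.0012  0.0003 -0.1163]
   [-0.0036  0.0233  0.0014] [-0.0012  0.0003 -0.1163]
   [-0.0063  0.0227  0.0014] [-0.0012  0.0003 -0.1163]
   [-0.0089  0.0218  0.0014] [-0.0012  0.0003 -0.1163]
   [-0.0114  0.0206  0.0015] [-0.0012  0.0003 -0.1163]
   [-0.0137  0.0192  0.0015] [-0.0012  0.0003 -0.1163]
   [-0.0158  0.0174  0.0015] [-0.0012  0.0003 -0.1163]
   [-0.0177  0.0155  0.0015] [-0.0012  0.0003 -0.1163]
   [-0.0194  0.0133  0.0015] [-0.0012  0.0003 -0.1163]
   [-0.0208  0.011   0.0015] [-0.0012  0.0003 -0.1163]
   [-0.0219  0.0085  0.0016] [-0.0012  0.0003 -0.1163]
   [-0.0228  0.0059  0.0016] [-0.0012  0.0003 -0.1163]
   [-0.0233  0.0032  0.0016] [-0.0012  0.0003 -0.1163]
   [-0.0235  0.0005  0.0015] [-0.0012  0.0003 -0.1163]
   [-0.0234 -0.0023  0.0015] [-0.0012  0.0003 -0.1163]
   [-0.023  -0.005   0.0015] [-0.0012  0.0003 -0.1163]
   [-0.0223 -0.0076  0.0015] [-0.0012  0.0003 -0.1163]
   [-0.0212 -0.0101  0.0015] [-0.0012  0.0003 -0.1163]
q6 -1.189 ee [ 0.4219 -0.3399  0.2267] F [-0.2 -0.2 -0.8] gap 0.065
```

```bash
python3 -m handwheel '[{"jaw":0.05,"offset":[-0.001,0.0235,0],"turn":[-0.001,0,-0.116]},{"jaw":0.05,"offset":[-0.0036,0.023,0],"turn":[-0.001,0,-0.116]},{"jaw":0.05,"offset":[-0.006,0.0227,0],"turn":[-0.001,0,-0.116]},{"jaw":0.05,"offset":[-0.009,0.0218,0],"turn":[-0.001,0,-0.116]},{"jaw":0.05,"offset":[-0.0114,0.0206,0],"turn":[-0.001,0,-0.116]},{"jaw":0.05,"offset":[-0.0137,0.019,0],"turn":[-0.001,0,-0.116]},{"jaw":0.05,"offset":[-0.016,0.0174,0],"turn":[-0.001,0,-0.116]},{"jaw":0.05,"offset":[-0.0177,0.0155,0],"turn":[-0.001,0,-0.116]},{"jaw":0.05,"offset":[-0.0194,0.013,0],"turn":[-0.001,0,-0.116]},{"jaw":0.05,"offset":[-0.021,0.011,0],"turn":[-0.001,0,-0.116]}]'>/dev/null; python3 go.py .438 .0835 .19 300
```

```text
total off [-0.166   0.0468  0.039 ] turn [-0.015  0.002 -0.87 ] |d| 0.1768 rows 5
per row [-0.0332  0.0094  0.0078]
turn rows 8 [-0.0019  0.0002 -0.1087]
combined 8
   [-0.0207  0.0058  0.0049] [-0.0019  0.0002 -0.1087]
   [-0.0213  0.0035  0.0049] [-0.0019  0.0002 -0.1087]
   [-0.0215  0.0012  0.0049] [-0.0019  0.0002 -0.1087]
   [-0.0215 -0.0011  0.0049] [-0.0019  0.0002 -0.1087]
   [-0.0213 -0.0035  0.0049] [-0.0019  0.0002 -0.1087]
   [-0.0208 -0.0058  0.0048] [-0.0019  0.0002 -0.1087]
   [-0.02   -0.008   0.0048] [-0.0019  0.0002 -0.1087]
   [-0.019  -0.0101  0.0048] [-0.0019  0.0002 -0.1087]
q6 -0.517 ee [ 0.4251 -0.0886  0.2283] F [-0.2  0.  -0.4] gap 0.0498
```

```bash
python3 -m handwheel '[{"jaw":0.05,"offset":[-0.0207,0.0058,0.004],"turn":[-0.002,0,-0.1087]},{"jaw":0.05,"offset":[-0.021,0.0035,0.004],"turn":[-0.002,0,-0.1087]},{"jaw":0.05,"offset":[-0.0212,0.001,0.004],"turn":[-0.002,0,-0.1087]},{"jaw":0.05,"offset":[-0.0212,-0.001,0.004],"turn":[-0.002,0,-0.1087]},{"jaw":0.05,"offset":[-0.021,-0.0035,0.004],"turn":[-0.002,0,-0.1087]},{"jaw":0.05,"offset":[-0.020,-0.0055,0.004],"turn":[-0.002,0,-0.1087]},{"jaw":0.05,"offset":[-0.019,-0.0075,0.004],"turn":[-0.002,0,-0.1087]},{"jaw":0.05,"offset":[-0.017,-0.009,0.004],"turn":[-0.002,0,-0.1087]},{"jaw":0.05,"offset":[0,0,0],"turn":[0,0,0]},{"jaw":0.05,"offset":[0,0,0],"turn":[0,0,0]}]'>/dev/null; python3 go.py .438 .0835 .14 300
```

```text
total off [0.0211 0.0015 0.0606] turn [-0.008  0.001  0.078] |d| 0.0642 rows 2
per row [0.0106 0.0008 0.0303]
q6 -0.003 ee [0.4269 0.1014 0.2007] F [-0.6 -0.5  0.2] gap 0.0495
```

```bash
python3 -m handwheel '[{"jaw":0.05,"offset":[0.018,0.0015,0.025],"turn":[-0.008,0.001,0.078]},{"jaw":0.05,"offset":[0,0,0.03],"turn":[0,0,0]},{"jaw":0.05,"offset":[0,0,0],"turn":[0,0,0]}]'>/dev/null; python3 go.py .438 .0835 .125 300; python3 - <<'E'
from h import *
t=cams.get_image("top");crop("top",230,170,330,260,6,"pics/t20.png",t)
s=cams.get_image("side");crop("side",240,120,360,240,5,"pics/s20.png",s)
E
```

```text
total off [0.0043 0.0012 0.0223] turn [-0.008  0.    -0.003] |d| 0.0227 rows 1
q6 -0.044 ee [0.4368 0.0877 0.1473] F [-1.6 -0.2 -0.6] gap 0.0499
```

View pics/s20.png

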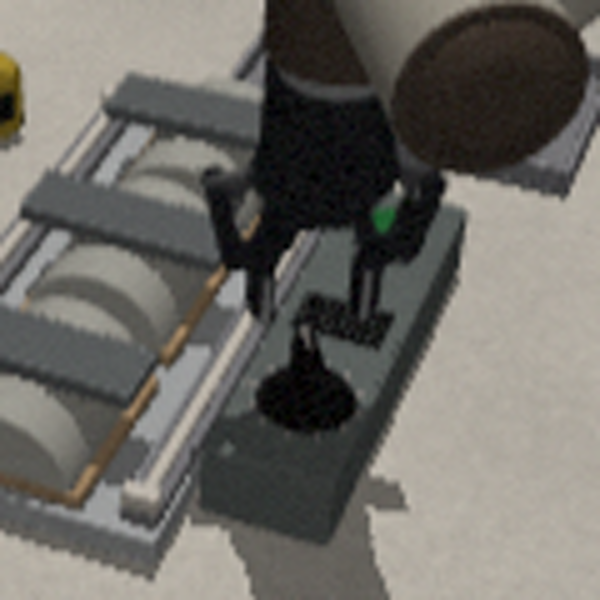

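```bash
python3 -m handwheel '[{"jaw":0.05,"offset":[0.004,0.001,0.012],"turn":[-0.008,0,-0.003]},{"jaw":0.05,"offset":[0,0,0.014],"turn":[-0.002,0,0]},{"jaw":0.05,"offset":[0,0,0],"turn":[0,0,0]}]'>/dev/null; python3 go.py .438 .0835 .095 300
```

```text
total off [-0.0009  0.0066  0.0335] turn [-0.015 -0.002  0.004] |d| 0.0342 rows 1
q6 -0.029 ee [0.4437 0.0858 0.1286] F [-0.2 -1.2  0.5] gap 0.05
```

```bash
python3 -m handwheel '[{"jaw":0.05,"offset":[-0.0005,0.0055,0.012],"turn":[-0.016,-0.002,0.004]},{"jaw":0.05,"offset":[0,0.001,0.014],"turn":[-0.002,0,0]},{"jaw":0.05,"offset":[0,0,0],"turn":[0,0,0]}]'>/dev/null; python3 go.py .438 .0835 .095 300
```

```text
total off [-0.0008  0.0008  0.0086] turn [-0.    -0.    -0.001] |d| 0.0087 rows 1
q6 -0.03 ee [0.4391 0.0832 0.1036] F [-1.  -0.2 -0.8] gap 0.0498
```

```bash
python3 -m handwheel '[{"jaw":0.05,"offset":[-0.0005,0.0008,0.006],"turn":[0,0,-0.001]},{"jaw":0.045,"offset":[0,0,0.003],"turn":[0,0,0]}]'; python3 go.py .438 .0835 .094 300; python3 -m handwheel '[{"jaw":0.035,"offset":[0,0,0],"turn":[0,0,0]},{"jaw":0.025,"offset":[0,0,0],"turn":[0,0,0]},{"jaw":0.018,"offset":[0,0,0],"turn":[0,0,0]},{"jaw":0.005,"offset":[0,0,0],"turn":[0,0,0]},{"jaw":0.005,"offset":[0,0,0],"turn":[0,0,0]},{"jaw":0.005,"offset":[0,0,0],"turn":[0,0,0]}]' 30;python3 go.py .438 .0835 .094 300
```

```text
clock: 41.88
ee_pos: [0.4386, 0.0833, 0.095]
orientation: [-3.14, -0.0, -1.047]
wrist_force: [0.1, -0.4, -0.0]
finger_gap: 0.0449
total off [-0.0004  0.0004  0.001 ] turn [-0.001 -0.     0.   ] |d| 0.0012 rows 1
q6 -0.03 ee [0.4386 0.0833 0.095 ] F [ 0.1 -0.4 -0. ] gap 0.0449
clock: 42.38
ee_pos: [0.4378, 0.0829, 0.0955]
orientation: [-3.141, -0.0, -1.047]
wrist_force: [0.4, -1.1, -3.2]
finger_gap: 0.0134
total off [-0.0004 -0.0005  0.0015] turn [-0. -0.  0.] |d| 0.0016 rows 1
q6 -0.03 ee [0.4378 0.0829 0.0955] F [ 0.4 -1.1 -3.2] gap 0.0134
```

```bash
python3 -m handwheel '[{"jaw":0.005,"offset":[0,0,0],"turn":[0,0,0.1]},{"jaw":0.005,"offset":[0,0,0],"turn":[0,0,0.1]},{"jaw":0.005,"offset":[0,0,0],"turn":[0,0,0.1]},{"jaw":0.005,"offset":[0,0,0],"turn":[0,0,0.1]},{"jaw":0.005,"offset":[0,0,0],"turn":[0,0,0.1]}]' 40; python3 go.py .438 .083 .0955 210
```

```text
clock: 42.8
ee_pos: [0.4383, 0.083, 0.0956]
orientation: [-3.14, 0.0, -1.568]
wrist_force: [0.5, -1.0, -2.3]
finger_gap: 0.0132
total off [-0.      0.0003  0.0001] turn [-1.00e-03  1.00e-03  1.05e+00] |d| 0.0003 rows 1
turn rows 9 [-1.000e-04  1.000e-04  1.166e-01]
combined 9
   [-0.  0.  0.] [-1.000e-04  1.000e-04  1.166e-01]
   [0. 0. 0.] [-1.000e-04  1.000e-04  1.166e-01]
   [0. 0. 0.] [-1.000e-04  1.000e-04  1.166e-01]
   [0. 0. 0.] [-1.000e-04  1.000e-04  1.166e-01]
   [0. 0. 0.] [-1.000e-04  1.000e-04  1.166e-01]
   [0. 0. 0.] [-1.000e-04  1.000e-04  1.166e-01]
   [0. 0. 0.] [-1.000e-04  1.000e-04  1.166e-01]
   [0. 0. 0.] [-1.000e-04  1.000e-04  1.166e-01]
   [0. 0. 0.] [-1.000e-04  1.000e-04  1.166e-01]
q6 -0.552 ee [0.4383 0.083  0.0956] F [ 0.5 -1.  -2.3] gap 0.0132
```

```bash
python3 -m handwheel '[{"jaw":0.005,"offset":[0,0,0],"turn":[0,0,0.1]},{"jaw":0.005,"offset":[0,0,0],"turn":[0,0,0.1]},{"jaw":0.005,"offset":[0,0,0],"turn":[0,0,0.1]},{"jaw":0.005,"offset":[0,0,0],"turn":[0,0,0.1]},{"jaw":0.005,"offset":[0,0,0],"turn":[0,0,0.1]},{"jaw":0.005,"offset":[0,0,0],"turn":[0,0,0.1]},{"jaw":0.005,"offset":[0,0,0],"turn":[0,0,0.1]},{"jaw":0.005,"offset":[0,0,0],"turn":[0,0,0.1]},{"jaw":0.005,"offset":[0,0,0],"turn":[0,0,0.1]},{"jaw":0.005,"offset":[0,0,0],"turn":[0,0,0.1]}]'; python3 go.py .438 .083 .0955 210
```

```text
clock: 43.63
ee_pos: [0.439, 0.0825, 0.0955]
orientation: [-3.14, 0.001, -2.619]
wrist_force: [0.8, -0.4, -1.3]
finger_gap: 0.0131
total off [0.0007 0.0009 0.    ] turn [-0.002  0.001 -0.001] |d| 0.0011 rows 1
q6 -1.603 ee [0.439  0.0825 0.0955] F [ 0.8 -0.4 -1.3] gap 0.0131
```

Yaw is −150°. I'll release, lift clear, then check the pointer.

```bash
python3 -m handwheel '[{"jaw":0.02,"offset":[0,0,0],"turn":[0,0,0]},{"jaw":0.035,"offset":[0,0,0],"turn":[0,0,0]},{"jaw":0.045,"offset":[0,0,0],"turn":[0,0,0]},{"jaw":0.045,"offset":[0,0,-0.02],"turn":[0,0,0]},{"jaw":0.045,"offset":[0,0,-0.04],"turn":[0,0,0]},{"jaw":0.045,"offset":[0,0,-0.04],"turn":[0,0,0]}]'>/dev/null; python3 go.py .438 -.087 .16 210
```

```text
total off [ 0.0819 -0.1463  0.0332] turn [-0.001 -0.017  0.006] |d| 0.1709 rows 5
per row [ 0.0164 -0.0293  0.0066]
q6 -1.594 ee [0.4352 0.0809 0.1917] F [ 1.7  0.1 -0.3] gap 0.0447
```

```bash
python3 -m handwheel '[{"jaw":0.02,"offset":[0.018,-0.033,0],"turn":[0,-0.003,0]},{"jaw":0.02,"offset":[0.018,-0.033,0],"turn":[0,-0.003,0]},{"jaw":0.02,"offset":[0.018,-0.033,0],"turn":[0,-0.003,0]},{"jaw":0.02,"offset":[0.018,-0.033,0],"turn":[0,0,0]},{"jaw":0.02,"offset":[0.018,-0.033,0],"turn":[0,0,0]},{"jaw":0.02,"offset":[0.018,-0.033,0],"turn":[0,0,0]},{"jaw":0.02,"offset":[0.018,-0.033,0],"turn":[0,0,0]},{"jaw":0.02,"offset":[0.018,-0.033,0],"turn":[0,0,0]},{"jaw":0.02,"offset":[0.018,-0.033,0],"turn":[0,0,0]},{"jaw":0,"offset":[0.018,-0.033,0],"turn":[0,0,0]}]'; python3 - <<'E'
from h import *
t=cams.get_image("top");np.save("t21.npy",t);crop("top",170,130,430,260,3,"pics/t21.png",t);crop("top",262,206,296,240,16,"pics/d21.png",t)
s=cams.get_image("side");np.save("s21.npy",s);crop("side",190,60,390,260,3.5,"pics/s21.png",s)
E
python3 tilt.py s21.npy; python3 yaw.py t21.npy
```

```text
clock: 44.97
ee_pos: [0.4636, -0.3015, 0.2073]
orientation: [-3.128, 0.029, -2.57]
wrist_force: [0.6, 0.6, -0.2]
finger_gap: 0.0093
A ['top-y: slope 0.297 n 20/29 sd 0.11 tilt -0.6', 'fold+y: slope 0.316 n 28/32 sd 0.11 tilt -1.2', 'bot+y: slope 0.336 n 12/29 sd 0.16 tilt -2.5']
B ['top-y: slope 0.292 n 19/27 sd 0.13 tilt -2.4', 'fold+y: slope 0.282 n 27/30 sd 0.11 tilt -1.3', 'bot+y: slope 0.293 n 12/27 sd 0.14 tilt -1.8']
C ['top-y: slope 0.225 n 22/27 sd 0.09 tilt -0.9', 'fold+y: slope 0.228 n 22/28 sd 0.12 tilt -0.8', 'bot+y: slope 0.229 n 12/25 sd 0.16 tilt -0.7']
A L y 0.1662 yaw -1.13 sd 0.03 18
A R y 0.1205 yaw -0.52 sd 0.04 21
   centre y 0.1434 width 0.0458
B L y 0.0248 yaw -1.58 sd 0.07 17
B R y -0.0213 yaw -0.75 sd 0.05 20
   centre y 0.0018 width 0.046
C L y -0.11 yaw -0.24 sd 0.16 21
C R y -0.1578 yaw 1.53 sd 0.06 20
   centre y -0.1339 width 0.0478
```

View pics/t21.png

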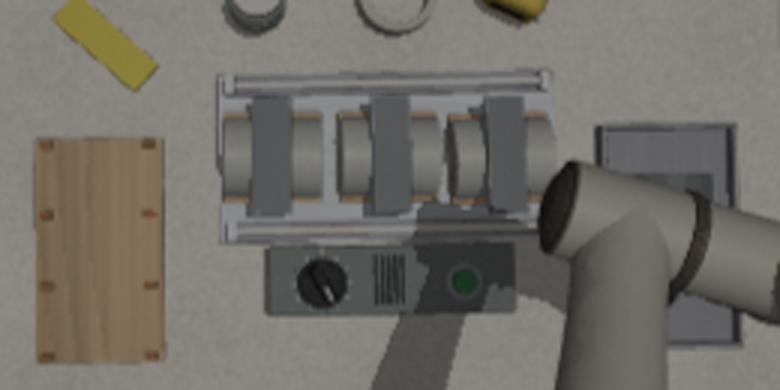

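View pics/d21.png

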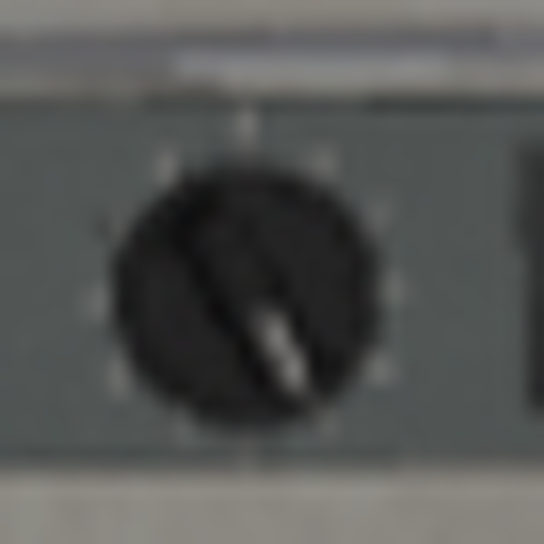

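View pics/s21.png

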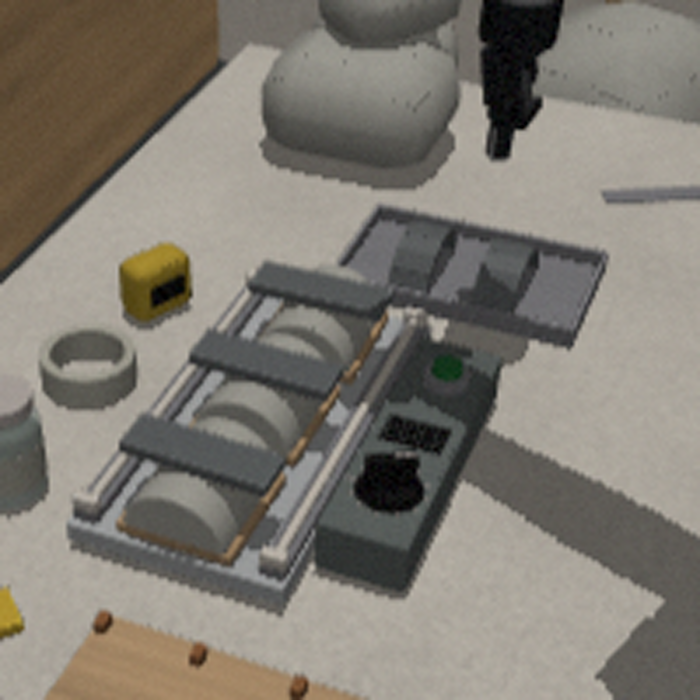

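```bash
python3 -m handwheel '[{"jaw":0,"offset":[0,0,0],"turn":[0,0.02,0]},{"jaw":0,"offset":[0,0,0],"turn":[0,0,0]}]'; python3 go.py .438 -.087 .16 210
```

```text
clock: 45.23
ee_pos: [0.4632, -0.3056, 0.2062]
orientation: [-3.128, 0.006, -2.578]
wrist_force: [0.2, 0.4, 0.5]
finger_gap: 0.0001
total off [-0.0952  0.1989  0.0441] turn [-0.014  0.006  0.04 ] |d| 0.2249 rows 6
per row [-0.0159  0.0332  0.0073]
q6 -0.721 ee [ 0.4632 -0.3056  0.2062] F [0.2 0.4 0.5] gap 0.0001
```

```bash
python3 -m handwheel '[{"jaw":0,"offset":[-0.0155,0.032,0.005],"turn":[-0.002,0.001,0.007]},{"jaw":0,"offset":[-0.0155,0.032,0.005],"turn":[-0.002,0.001,0.007]},{"jaw":0,"offset":[-0.0155,0.032,0.005],"turn":[-0.002,0.001,0.007]},{"jaw":0,"offset":[-0.0155,0.032,0.005],"turn":[-0.002,0.001,0.007]},{"jaw":0,"offset":[-0.0155,0.032,0.005],"turn":[-0.002,0.001,0.007]},{"jaw":0,"offset":[-0.0145,0.03,0.005],"turn":[0,0,0]},{"jaw":0,"offset":[0,0,0],"turn":[0,0,0]},{"jaw":0,"offset":[0,0,0],"turn":[0,0,0]}]' >/dev/null; python3 go.py .438 -.087 .12 210
```

```text
total off [ 0.0063 -0.0042  0.0546] turn [-0.007  0.003  0.025] |d| 0.0551 rows 2
per row [ 0.0031 -0.0021  0.0273]
q6 -1.217 ee [ 0.4408 -0.0799  0.1746] F [-0.5  0.8 -0.5] gap -0.0001
```

```bash
python3 -m handwheel '[{"jaw":0,"offset":[0.006,-0.004,0.02],"turn":[-0.007,0.003,0.025]},{"jaw":0,"offset":[0,0,0.025],"turn":[-0.002,0,0]},{"jaw":0,"offset":[0,0,0],"turn":[0,0,0]}]' >/dev/null; python3 go.py .438 -.087 .11 210; python3 - <<'E'
from h import *
s=cams.get_image("side");crop("side",270,110,370,210,6,"pics/s22.png",s)
E
```

```text
total off [ 0.0028 -0.0019  0.0212] turn [-0.001  0.007  0.008] |d| 0.0214 rows 1
q6 -1.214 ee [ 0.4393 -0.084   0.1312] F [-0.9 -0.4  0.3] gap -0.0001
```

View pics/s22.png

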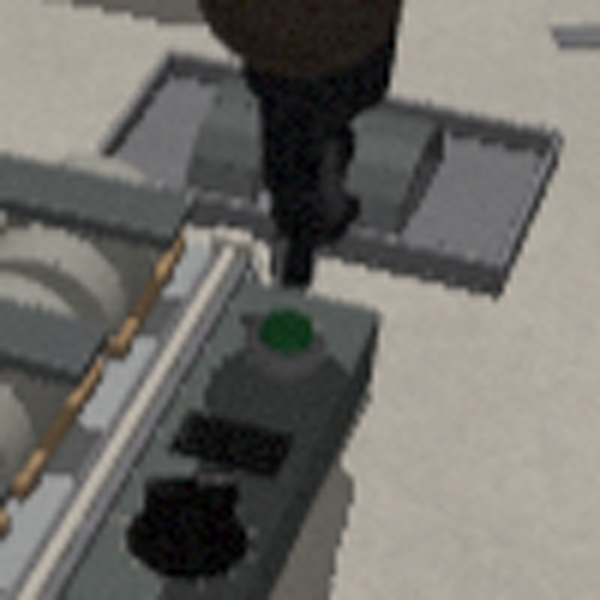

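```bash
python3 -m handwheel '[{"jaw":0,"offset":[0.003,-0.002,0.012],"turn":[-0.001,0.007,0.008]},{"jaw":0,"offset":[0,0,0.01],"turn":[0,0,0]},{"jaw":0,"offset":[0,0,0],"turn":[0,0,0]}]'|egrep 'ee|wri'; python3 go.py .438 -.087 .095 210
```

```text
ee_pos: [0.442, -0.0881, 0.1145]
wrist_force: [0.1, 0.3, 0.1]
total off [0.003  0.0031 0.0194] turn [-0.006  0.007  0.002] |d| 0.0199 rows 1
q6 -1.217 ee [ 0.442  -0.0881  0.1145] F [0.1 0.3 0.1] gap -0.0
```

```bash
python3 -m handwheel '[{"jaw":0,"offset":[0.003,0.003,0.008],"turn":[-0.006,0.007,0.002]},{"jaw":0,"offset":[0,0,0.008],"turn":[0,0,0]}]'|egrep 'ee|wri'; python3 go.py .438 -.087 .09 210;  python3 -m handwheel '[{"jaw":0,"offset":[0,0,0.003],"turn":[0,0,0]}]'|egrep 'ee|wri';python3 -m handwheel '[{"jaw":0,"offset":[0,0,0.003],"turn":[0,0,0]}]'|egrep 'ee|wri'
```

```text
ee_pos: [0.4401, -0.0872, 0.1011]
wrist_force: [-1.5, 0.6, 1.5]
total off [0.0018 0.0013 0.0111] turn [-0.003  0.005  0.   ] |d| 0.0113 rows 1
q6 -1.217 ee [ 0.4401 -0.0872  0.1011] F [-1.5  0.6  1.5] gap 0.0001
ee_pos: [0.4402, -0.0873, 0.0981]
wrist_force: [-2.6, 1.5, 3.4]
ee_pos: [0.4403, -0.0873, 0.0956]
wrist_force: [-6.0, 3.7, 28.7]
```

```bash
python3 -m handwheel '[{"jaw":0,"offset":[0,0,0.002],"turn":[0,0,0]},{"jaw":0,"offset":[0,0,0.002],"turn":[0,0,0]}]'|egrep 'ee|wri'; python3 -m handwheel '[{"jaw":0,"offset":[0,0,-0.01],"turn":[0,0,0]},{"jaw":0,"offset":[0,0,-0.03],"turn":[0,0,0]},{"jaw":0,"offset":[0,0,-0.04],"turn":[0,0,0]},{"jaw":0,"offset":[0,0,-0.04],"turn":[0,0,0]},{"jaw":0,"offset":[0.018,-0.033,0],"turn":[0,0,0]},{"jaw":0,"offset":[0.018,-0.033,0],"turn":[0,0,0]},{"jaw":0,"offset":[0.018,-0.033,0],"turn":[0,0,0]},{"jaw":0,"offset":[0.018,-0.033,0],"turn":[0,0,0]},{"jaw":0,"offset":[0.018,-0.033,0],"turn":[0,0,0]},{"jaw":0,"offset":[0,0,0],"turn":[0,0,0]}]'; python3 - <<'E'
from h import *
t=cams.get_image("top");np.save("t23.npy",t);crop("top",170,110,430,260,3,"pics/t23.png",t);crop("top",262,206,296,240,16,"pics/d23.png",t)
s=cams.get_image("side");np.save("s23.npy",s);crop("side",190,60,390,260,3.5,"pics/s23.png",s)
E
python3 tilt.py s23.npy; python3 yaw.py t23.npy
```

```text
ee_pos: [0.4404, -0.0873, 0.0958]
wrist_force: [-8.0, 3.6, 20.2]
clock: 47.78
ee_pos: [0.4512, -0.281, 0.229]
orientation: [-3.124, 0.014, -2.599]
wrist_force: [0.3, 0.3, 0.6]
finger_gap: -0.0002
A ['top-y: slope 0.299 n 19/28 sd 0.13 tilt -0.8', 'fold+y: slope 0.317 n 23/32 sd 0.11 tilt -1.3', 'bot+y: slope 0.332 n 14/29 sd 0.17 tilt -2.1']
B ['top-y: slope 0.283 n 18/27 sd 0.14 tilt -1.8', 'fold+y: slope 0.284 n 29/30 sd 0.12 tilt -1.4', 'bot+y: slope 0.285 n 11/27 sd 0.14 tilt -1.3']
C ['top-y: slope 0.226 n 23/27 sd 0.10 tilt -1.0', 'fold+y: slope 0.232 n 24/28 sd 0.13 tilt -1.0', 'bot+y: slope 0.229 n 12/25 sd 0.16 tilt -0.7']
A L y 0.1662 yaw -0.71 sd 0.05 18
A R y 0.1205 yaw -0.6 sd 0.03 21
   centre y 0.1433 width 0.0457
B L y 0.0251 yaw -0.17 sd 0.2 21
B R y -0.0212 yaw -0.51 sd 0.04 20
   centre y 0.002 width 0.0463
C L y -0.1103 yaw -0.45 sd 0.14 19
C R y -0.1576 yaw 1.58 sd 0.06 20
   centre y -0.1339 width 0.0474
```

View pics/t23.png

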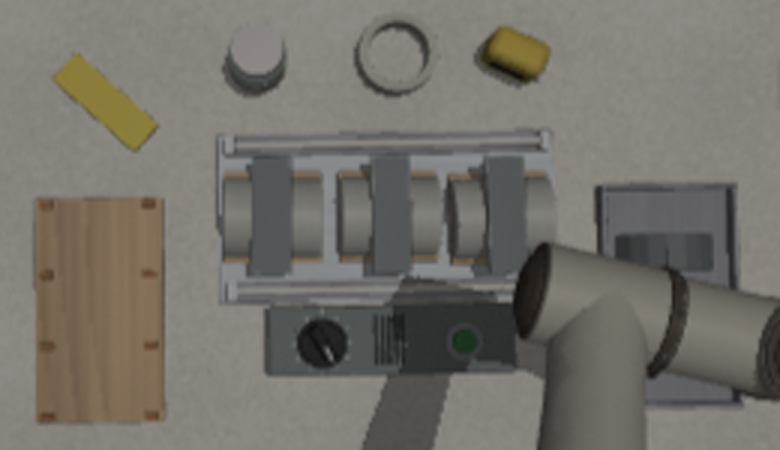

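View pics/s23.png

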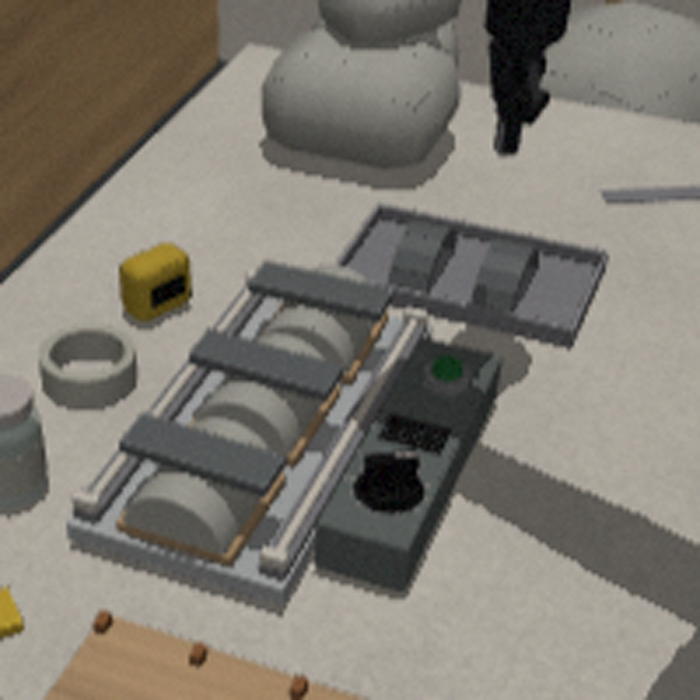

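```bash
python3 -c "
from rig import r
print(r.sign_off())"
```

```text
the job is handed in; nothing more can be done
None
```

The job is done in the order asked and handed in at about 48 s on the robot clock.

- **Arches:** two were present, and both stand upright in the steel tray.
- **Blanks:** all three blanks lie across their own formers. The first landed about 3° off level, so I regrasped it and shifted it 4 mm. The last camera checks put every blank within about 1–1.5° of level and about 1° of square.
- **Timer:** it started on the second click and now points at about 150° clockwise, the fifth click.
- **Start button:** it was pressed about 6 mm, down to its stop, with the force rising to 29 N there. I pressed it only after everything else was in place.
- **Left alone:** I did not touch the tape measure, tape roll, jar or yellow look-alikes.

**Checks that disagreed:**
- I first took the stock board to be 12 mm thinner than it is, so the fingertips pressed on the wood once at 57 N. The blanks did not move, and it was the fingertips rather than the gripper body that touched.
- The tilt readings from different edges of the same blank differed by up to about 1°. The left-edge yaw reading of the third blank was also off, by about 2°, because a shadow fell on that edge.

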